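# Load and start the bell polisher

## Task

Put every brass bell from the bench into the orange bowl of the polisher and pour all the stones from the blue cup in as well, stand the empty cup upright, fully on its cork coaster, and set the speed lever straight up to half speed. Only when the bells and stones are in and the lever is set, take the key from its stand, push it fully home into the key switch and turn it clockwise as far as it goes; leave it in there. Leave the hammer and the jar where they are.

Things in the scene. Friction and masses are not known exactly. Their poses are not given: they have to be found in the camera images.
- bell0: Brass desk bell, 68 mm tall: skirt 56 mm in diameter at the open end, narrowing to 16 mm at height 37 mm, then a straight round stem 14 mm in diameter from height 37 to 68 mm. 130 g, starts upright on the bench. Origin: centre of the underside; z up along the stem. None if this bell is absent in this run.
- bell1: Brass desk bell, 68 mm tall: skirt 56 mm in diameter at the open end, narrowing to 16 mm at height 37 mm, then a straight round stem 14 mm in diameter from height 37 to 68 mm. 130 g, starts upright on the bench. Origin: centre of the underside; z up along the stem. None if this bell is absent in this run.
- bell2: Brass desk bell, 68 mm tall: skirt 56 mm in diameter at the open end, narrowing to 16 mm at height 37 mm, then a straight round stem 14 mm in diameter from height 37 to 68 mm. 130 g, starts upright on the bench. Origin: centre of the underside; z up along the stem. None if this bell is absent in this run.
- bell3: Brass desk bell, 68 mm tall: skirt 56 mm in diameter at the open end, narrowing to 16 mm at height 37 mm, then a straight round stem 14 mm in diameter from height 37 to 68 mm. 130 g, starts upright on the bench. Origin: centre of the underside; z up along the stem. None if this bell is absent in this run.
- stone0: White ceramic polishing stone, a stubby cylinder 21 mm in diameter and 18 mm long, smooth and slippery, 14 g; starts in the cup. Origin: its centre, z along its length.
- stone1: White ceramic polishing stone, a stubby cylinder 21 mm in diameter and 18 mm long, smooth and slippery, 14 g; starts in the cup. Origin: its centre, z along its length.
- stone2: White ceramic polishing stone, a stubby cylinder 21 mm in diameter and 18 mm long, smooth and slippery, 14 g; starts in the cup. Origin: its centre, z along its length.
- stone3: White ceramic polishing stone, a stubby cylinder 21 mm in diameter and 18 mm long, smooth and slippery, 14 g; starts in the cup. Origin: its centre, z along its length.
- stone4: White ceramic polishing stone, a stubby cylinder 21 mm in diameter and 18 mm long, smooth and slippery, 14 g; starts in the cup. Origin: its centre, z along its length.
- stone5: White ceramic polishing stone, a stubby cylinder 21 mm in diameter and 18 mm long, smooth and slippery, 14 g; starts in the cup. Origin: its centre, z along its length.
- cup: Blue plastic cup, 80 mm tall, straight-sided, 66 mm in outside diameter, 3 mm wall, floor 4 mm thick, 90 g; it holds the six stones (filled to about 41 mm). Origin: centre of the underside, z up.
- coaster_top (a point): Centre of the top of the round cork coaster on which the cup stands at the start (110 mm in diameter, 4 mm thick, fixed to the bench).
- stand: Wooden key stand, a block 80 x 60 x 40 mm fixed to the bench, with a slot 30 mm deep in its top in which the key stands upright at the start. Origin: centre of the underside, x along the slot.
- key: Switch key, 75 mm tall, standing upright: flat steel blade 22 mm (x) by 7 mm (y), 26 mm long below a round shoulder 28 mm in diameter (height 26 to 31 mm); above it a red plastic bow 50 mm (x) by 10 mm (y) from height 41 to 75 mm. Origin: centre of the blade's lower end; z up towards the bow, x along the flat of blade and bow. Either way round fits. 60 g.
- bowl_in (a point): Centre of the inner floor of the polisher's orange bowl, 56 mm above the bench. The bowl is round and open on top: inner diameter about 165 mm at the floor and 200 mm at the rim, rim 74 mm above this point (130 mm above the bench). The bowl is fixed on the green polisher (240 x 390 x 50 mm, fixed to the bench); axes: x away from the robot and y to the left along the polisher, turned with it.
- speed_tip (a point): Centre of the red ball (26 mm in diameter) at the end of the polisher's speed lever, 75 mm from its pivot; the rod is steel, 10 mm thick.
- speed_pivot (a point): Pivot of the speed lever, 72 mm above the bench; the lever swings about this point's y axis.
- speed (a joint): Angle of the speed lever, rad: 0 is slow (leaning 0.6 rad to the pivot's -x, the robot's side), 0.6 is half speed (straight up, at the green mark of its round dial), 1.2 is full speed (leaning to +x). It stays where it is left.
- keyhole (a point): Mouth centre of the slot in the top of the polisher's key switch, a round brass and steel cylinder knob 54 mm in diameter and 32 mm tall, its top 84 mm above the bench. The slot is 25 x 10 mm and 30 mm deep; x runs along the slot and turns with the switch, z up. The key goes in 26 mm, until its shoulder rests on the top.
- switch (a joint): Angle of the key switch, rad: near 0 is off; it turns clockwise seen from above to its stop at 1.25 (on).
- hammer: Bystander: hammer, 220 mm long, lying on the bench. Origin near its middle, at the underside.
- jar: Bystander: closed amber jar, 66 mm in diameter and 100 mm tall. Origin: centre of the underside.
Not all that is in view belongs to the job. What is shaped like the bell3 but green is not meant. Of the things that look like the cup, take the one that is nearest to the robot's base at the start.

How it is judged:
On the way, in this order (a step that is already met when the one before it is completed fails the run):
1. all bells and stones are in the bowl and the speed lever stands at half speed (horizontal distance between each of bell0, bell1, bell2, bell3, stone0, stone1, stone2, stone3, stone4, stone5 and bowl_in below 0.1 m and height (world z) of bell0 between 0.04 and 0.135 m and height (world z) of bell1 between 0.04 and 0.135 m and height (world z) of bell2 between 0.04 and 0.135 m and height (world z) of bell3 between 0.04 and 0.135 m and height (world z) of stone0 between 0.04 and 0.135 m and height (world z) of stone1 between 0.04 and 0.135 m and height (world z) of stone2 between 0.04 and 0.135 m and height (world z) of stone3 between 0.04 and 0.135 m and height (world z) of stone4 between 0.04 and 0.135 m and height (world z) of stone5 between 0.04 and 0.135 m and value of joint speed between 0.47 and 0.73 rad), for 0.2 s.
2. the key is fully in the switch, which is still off (horizontal distance between key and keyhole below 0.005 m and z of key in the frame of keyhole below -0.021 m and angle between key's own z axis and vertical below 0.12 rad and value of joint switch below 0.45 rad), for 0.2 s.
3. the key, in the switch, has turned it on (horizontal distance between key and keyhole below 0.005 m and z of key in the frame of keyhole below -0.021 m and angle between key's own z axis and vertical below 0.12 rad and value of joint switch above 1.05 rad), for 0.2 s.
At the end, for the whole second after the job is handed in: All bells and stones in the bowl; lever within 0.13 rad of upright; key seated (21 mm deep or more, within 5 mm of centre, upright), switch past 1.05 rad; cup upright with its base wholly on the coaster (centre within 24 mm); all released and at rest (all of step 1 and all of step 3 and horizontal distance between cup and coaster_top below 0.024 m and angle between cup's own z axis and vertical below 0.1 rad and height (world z) of cup below 0.012 m and linear speed of each of bell0, bell1, bell2, bell3, stone0, stone1, stone2, stone3, stone4, stone5, cup, key below 0.03 m/s); the robot touches nothing.
It fails at once if the hammer is shifted by more than 4 cm (distance of hammer from where it was at the start of the episode above 0.04 m).
It fails at once if the jar is shifted by more than 4 cm (distance of jar from where it was at the start of the episode above 0.04 m).
Of bell0, bell1, bell2, bell3 only 2 to 4 are there at a start; the rules pass over those that are not, and their reading is None.
At some moment in a run one of bell0, bell1, bell2, bell3 may be knocked a few centimetres aside while the robot is not near it.
It also fails if it takes over 210 s, if anything falls off the work surface, if the arm or the gripper's body presses on something with over 40 N, if the wrist force passes 120 N, or if a joint passes its speed limit or range.

## Robot

A 7-joint arm with a two-finger parallel gripper is mounted at the origin on the work surface. World frame = base frame: x ahead of the robot, y to its left, z up, the work surface at z = 0. Lengths are in m, angles in rad, forces in N, time in s.
With the tool pointing down it reaches from about 0.35 to 0.9 m from the base axis. Payload 8.1 kg.
Tool frame: the origin (TCP) lies at the very end of the fingers, on their centre line; the grasp point (between the pads) lies 19 mm behind it (ctrl.grip_point_offset is the distance from the TCP to the grasp point, in m); z points along the fingers, y is the line along which they close (so a half turn about z gives the same grasp; the last joint's range is limited). The gripper opens to 85 mm and grips with 20 to 120 N. Pads are 22 mm wide; open, the fingers measure 114 mm over their backs; the gripper's body (76 mm by 85 mm) begins 54 mm behind the grasp point. The pads swing forward as they close: fully open they stand 13 mm farther back than shut.
Start: joints at [1.049, 0.434, 0.025, 1.573, -0.012, 1.134, -0.075], TCP at [0.254, -0.571, 0.231] pointing down, gripper open.
Joint ranges: [-2.62, 2.62], [-0.44, 2.09], [-1.27, 1.32], [0.08, 2.57], [-1.32, 4.46], [0.12, 2], [-2.74, 2.74]. Speed limits (rad/s): [2.22, 2.22, 3.01, 3.01, 3.14, 3.14, 3.14].

## Interface

Orientations are given as a rotation vector (axis times angle).
In Python, from bench import ctrl gives the robot as it stands. The module is installed in compiled form; this text tells all that it offers.
- The arm moves only by the tool carry_out, never from a script. Its argument "increments" is a list of rows, each an object of numbers: "tx", "ty", "tz": the shift along the world's x, y, z normalised to -1 to 1, where 1 is 150 mm; "ax", "ay", "az": the turn, a rotation vector about the world's x, y, z normalised to -1 to 1, where 1 is 30 degrees. In form: [{"tx": .., "ty": .., "tz": .., "ax": .., "ay": .., "az": ..}, ...]. A call has 1 to 20 rows; each row is the pose to reach, as a shift and turn from the pose commanded when the call began; what a row does not reach only later rows make up. A row lasts 1/12 s, in which the tool goes at most 41.7 mm and 7.16 degrees, less where a joint would pass 70% of its speed; a pose out of reach is approached as far as the arm can. A call with a number of a shift or a turn outside -1 to 1 is refused whole. A call with a gripper value outside its range is refused whole. "jaw" is the closure, from 0 (fully open) to 1 (shut), set as the call begins (left out, the last holds). The fingers move at their own pace and stop on an object; the grip force is fixed at half the most. Time passes only in rows, so rows that repeat a pose let the fingers close. It gives the time, the measured TCP pose, the force, the opening and the grip force at its end, in the units of the state.
- ctrl.get_state(): the state, without advancing time (a new reading comes with each control period).
- ctrl.read_camera(name): name is "scene" or "top" or "wrist"; returns a dict with "frame" (384x512x3 uint8, blue, green, red), "vfov" (degrees; the focal length in pixels is half the picture's height over the tangent of half this angle, whatever the lens; pixels are square), "cx", "cy" (the principal point, pixels), "R" (3x3) and "t" (3): a world point X has camera coordinates R X + t. Camera axes: x right, y down, z forward; pixel columns grow to the right and rows downward; lengths in m; the calibration is good to about 2 mm. A picture is of the moment at which its call begins. There is no depth.
- ctrl.job_done(): hands the job in; it is judged then, once.
Trained networks look in the newest picture that a camera, given by its name, has taken for a name from the list of things; names that differ only in an ending like _2 or _b are one class to them, and where a whole thing is asked for, a point or a joint stands for the part that bears it (a point fixed in the world has none). Each returns a list of dicts, best first, with "score" (0 to 1); they miss things now and then, are a little off and sometimes report something else, mostly with a low value. They report only what shows in the picture. A call takes as long as a camera call. They do not tell look-alikes from the thing itself.
- ctrl.search_frame(camera, name): "location" ([x, y, z] in m, in world coordinates, good to about 4 mm: the middle of the surface that is visible of it).
- ctrl.outline_of(camera, name): "region" (384x512 bool, what is visible of it).
The state is a dict: "time_s": time; "qpos": joint angles; "joint_vel": joint speeds; "effort": joint torques, N m; "position": TCP position; "orientation": TCP orientation; "contact_force": force on the tool from outside, world axes, zero at the start; "ft_torque": the same for the moment, N m; "width": finger opening in m; "grasp_force": force on a finger pad.
Only numpy, scipy, OpenCV 4.12 (cv2) and the standard library are available. Lean on these libraries where they do the work, as an engineer would, in place of code of your own. Each camera call takes 0.05 s, during which the arm holds its last target. There are 200 camera calls.

## Working session

There is one attempt and no reset: what is moved stays moved. The work goes in short steps, Python scripts to look and compute and a tool call to move; the robot and the scene stay as the last step left them, time stands still between calls to the robot, and variables do not carry over. Pictures are saved under pics/ and viewed, at most 14 in all, crops included, and the job is handed in when it is done.

Besides the shell and the picture viewer there is one more tool, called after "Emit:" as name([rows], argument=value, ...), one row to a line, values as JSON. carry_out: Moves the arm, as the interface text tells. Scaled input: -1 to 1 covers 150 mm each way for a shift and 30 degrees each way for a turn. Its arguments: {"type":"object","properties":{"increments":{"type":"array","items":{"type":"object","properties":{"tx":{"type":"number","minimum":-1,"maximum":1},"ty":{"type":"number","minimum":-1,"maximum":1},"tz":{"type":"number","minimum":-1,"maximum":1},"ax":{"type":"number","minimum":-1,"maximum":1},"ay":{"type":"number","minimum":-1,"maximum":1},"az":{"type":"number","minimum":-1,"maximum":1}}}},"jaw":{"type":"number"}},"required":["increments"]}

```bash
mkdir -p pics; cat > h.py <<'E'
import numpy as np, cv2
from bench import ctrl
def cam(n):
    c=ctrl.read_camera(n); c['f']=c['frame'].shape[0]/2/np.tan(np.radians(c['vfov'])/2); return c
def proj(c,X):
    p=np.asarray(c['R'])@np.asarray(X,float)+np.asarray(c['t']); return c['cx']+c['f']*p[0]/p[2], c['cy']+c['f']*p[1]/p[2]
def ray(c,u,v,z):
    R=np.asarray(c['R']);C=-R.T@np.asarray(c['t'])
    d=R.T@np.array([(u-c['cx'])/c['f'],(v-c['cy'])/c['f'],1]); return C+d*(z-C[2])/d[2]
E
python3 - <<'E'
from h import *
s=ctrl.get_state(); print({k:np.round(v,3) for k,v in s.items()})
for n in ['scene','top','wrist']:
    c=cam(n); cv2.imwrite(f'pics/{n}0.png',c['frame']); print(n,c['vfov'],c['cx'],c['cy'],np.round(-np.asarray(c['R']).T@c['t'],3))
for n in ['scene','top']:
    for o in ['bell0','cup','coaster_top','stand','key','bowl_in','speed_tip','speed_pivot','keyhole','hammer','jar','stone0']:
        try:r=ctrl.search_frame(n,o)
        except Exception as e: print(n,o,e); continue
        print(n,o,[(round(x['score'],2),np.round(x['location'],3).tolist()) for x in r])
E
```

```text
{'time_s': np.float64(0.0), 'qpos': array([ 1.049,  0.435,  0.025,  1.574, -0.012,  1.134, -0.075]), 'joint_vel': array([ 0.   ,  0.002,  0.001, -0.   ,  0.001,  0.   , -0.   ]), 'effort': array([-2.0000e-03, -6.7048e+01,  1.0240e+00, -3.1622e+01,  1.5000e-02,
        1.3000e-02,  0.0000e+00]), 'position': array([ 0.254, -0.571,  0.231]), 'orientation': array([-3.072e+00, -6.530e-01,  1.000e-03]), 'contact_force': array([ 0.029,  0.713, -0.137]), 'ft_torque': array([-0.039, -0.   ,  0.013]), 'grasp_force': np.float64(0.0), 'width': np.float64(0.085)}
scene 53.460519356246095 251.33427830223403 195.90142450482188 [ 1.177 -0.574  1.119]
top 43.663031931628275 255.60290142940013 188.46617490983596 [ 0.28  -0.018  1.505]
wrist 67.39301365094008 256.4956352857018 195.9551121998548 [ 0.324 -0.54   0.374]
scene bell0 [(0.73, [0.583, -0.165, 0.081]), (0.66, [0.538, 0.499, 0.023]), (0.61, [0.557, 0.398, 0.023]), (0.49, [0.447, 0.387, 0.024]), (0.45, [0.696, 0.282, 0.072]), (0.43, [0.441, 0.295, 0.022])]
scene cup [(0.9, [0.638, -0.507, 0.047]), (0.74, [0.578, -0.386, 0.052])]
scene coaster_to
[... 581 characters left out ...]
 (0.58, [0.432, 0.391, 0.019]), (0.55, [0.536, 0.289, 0.025]), (0.5, [0.545, 0.402, 0.019]), (0.5, [0.53, 0.503, 0.02])]
top cup [(0.88, [0.656, -0.509, 0.04]), (0.65, [0.567, -0.392, 0.054])]
top coaster_top [(0.9, [0.541, -0.363, 0.005])]
top stand [(0.77, [0.435, -0.304, 0.041])]
top key [(0.64, [0.439, -0.311, 0.085])]
top bowl_in [(0.61, [0.623, -0.03, 0.048])]
top speed_tip [(0.29, [0.435, -0.303, 0.038])]
top speed_pivot [(0.69, [0.621, -0.031, 0.054])]
top keyhole [(0.73, [0.574, -0.154, 0.087])]
top hammer [(0.62, [0.327, -0.106, 0.025])]
top jar [(0.97, [0.674, 0.292, 0.097])]
top stone0 [(0.59, [0.58, -0.392, 0.044]), (0.58, [0.574, -0.159, 0.084]), (0.38, [0.547, -0.393, 0.044])]
```

View pics/scene0.png

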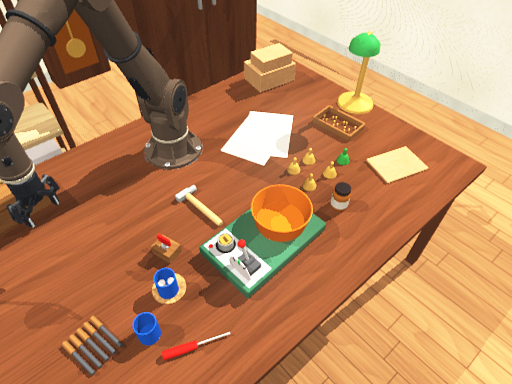

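View pics/top0.png

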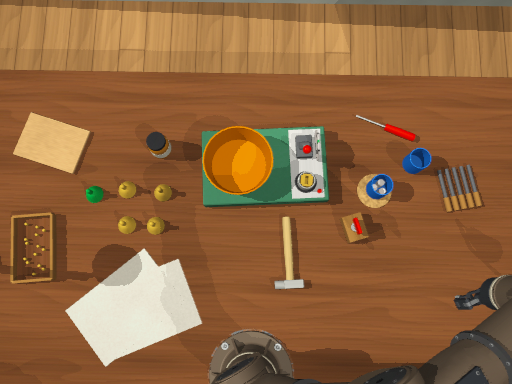

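The scene picture shows four brass bells (about 309,157; 293,168; 330,171; 309,183), a green bell at (344,157), the jar at (341,196) and the polisher in the middle. The key stand is at (165,247). There are two blue cups. The one at (165,283) sits on the coaster and holds white stones. The one at (147,328) is empty. The cup at (165,283), at (0.57,-0.39), is 0.69 m from the base against 0.83 m for the other, so it fits. I'll confirm this in one enlarged crop.

```bash
python3 - <<'E'
from h import *
s=cv2.imread('pics/scene0.png');t=cv2.imread('pics/top0.png')
a=cv2.resize(s[220:350,100:290],(570,390),interpolation=3)
b=cv2.resize(s[140:200,270:365],(228,144),interpolation=3)
k=cv2.resize(t[140:250,270:440],(228,148),interpolation=3)
o=np.zeros((400,800,3),np.uint8);o[:390,:570]=a;o[:144,572:800]=b;o[150:298,572:800]=k
cv2.imwrite('pics/crop1.png',o)
c=cam('wrist');print(np.round(c['R'],3),np.round(c['t'],3))
E
```

```text
[[ 0.407 -0.914 -0.   ]
 [-0.872 -0.388  0.3  ]
 [-0.274 -0.122 -0.954]] [-0.626 -0.039  0.38 ]
```

View pics/crop1.png

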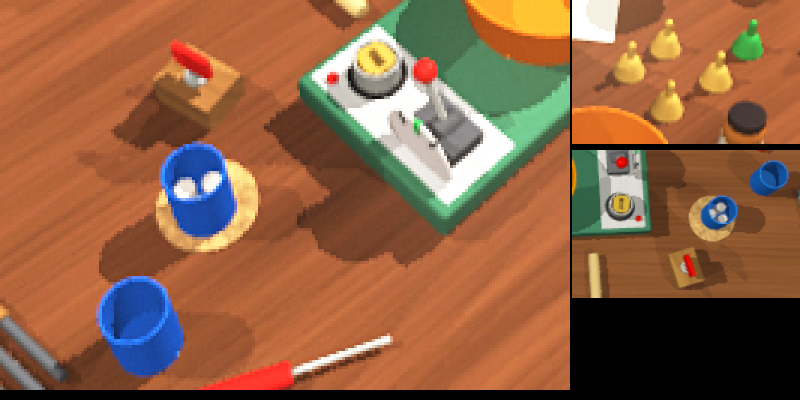

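Emit:
carry_out([
  {"tx":1,"ty":0.3,"tz":0.8},
  {"tx":1,"ty":0.8,"tz":0.8},
  {"tx":1,"ty":1,"tz":0.8},
  {"tx":1,"ty":1,"tz":0.8},
  {"tx":1,"ty":1,"tz":0.8},
  {"tx":1,"ty":1,"tz":0.8},
  {"tx":1,"ty":1,"tz":0.8},
])

```text
$.increments[0]: bad value
```

Emit:
carry_out([
  {"tx":0.4,"ty":1,"tz":0.3},
  {"tx":0.4,"ty":1,"tz":0.3},
  {"tx":0.4,"ty":1,"tz":0.3},
  {"tx":0.4,"ty":1,"tz":0.3},
  {"tx":0.4,"ty":1,"tz":0.3},
  {"tx":0.4,"ty":1,"tz":0.3},
  {"tx":0.4,"ty":1,"tz":0.3},
  {"tx":0.4,"ty":1,"tz":0.3},
])

```text
$.increments[0]: bad value
```

The crop confirms it: the cup on the coaster at crop (198,190) holds white stones, and the other at (140,325) is empty. Four bells are brass and one is green. The lever leans toward the robot. The moves were refused, so I'm retrying with all six numbers in each row.

Emit:
carry_out([
  {"tx":0.98,"ty":0.3,"tz":0.8,"ax":0.0,"ay":0.0,"az":0.0},
  {"tx":0.98,"ty":0.98,"tz":0.8,"ax":0.0,"ay":0.0,"az":0.0},
  {"tx":0.98,"ty":0.98,"tz":0.8,"ax":0.0,"ay":0.0,"az":0.0},
  {"tx":0.98,"ty":0.98,"tz":0.8,"ax":0.0,"ay":0.0,"az":0.0},
  {"tx":0.98,"ty":0.98,"tz":0.8,"ax":0.0,"ay":0.0,"az":0.0},
  {"tx":0.98,"ty":0.98,"tz":0.8,"ax":0.0,"ay":0.0,"az":0.0},
])

```text
time_s: 1.9
position: [0.4028, -0.4218, 0.3529]
orientation: [3.072, 0.655, 0.002]
contact_force: [0.3, -0.4, 0.1]
width: 0.0854
grasp_force: 0.0
```

Emit:
carry_out([
  {"tx":0.4,"ty":1,"tz":0.2,"ax":0,"ay":0,"az":0},
  {"tx":0.4,"ty":1,"tz":0.2,"ax":0,"ay":0,"az":0},
  {"tx":0.4,"ty":1,"tz":0.2,"ax":0,"ay":0,"az":0},
  {"tx":0.4,"ty":1,"tz":0.2,"ax":0,"ay":0,"az":0},
])

```text
time_s: 2.23
position: [0.4617, -0.2717, 0.382]
orientation: [3.072, 0.654, 0.001]
contact_force: [1.6, -0.7, 0.6]
width: 0.0855
grasp_force: 0.0
```

```bash
cat >> h.py <<'E'
import json,os
def log():
    s=ctrl.get_state(); d=json.load(open('log.json')) if os.path.exists('log.json') else []
    d.append([list(map(float,s[k])) for k in ('qpos','position','orientation')]); json.dump(d,open('log.json','w')); return s
E
python3 - <<'E'
from h import *
json.dump([[[1.049,.4345,.025,1.5735,-.012,1.134,-.075],[.254,-.571,.231],[-3.072,-.653,.001]]],open('log.json','w'))
s=log();print(s['time_s'],np.round(s['qpos'],3),np.round(s['position'],3))
c=cam('wrist');cv2.imwrite('pics/w1.png',c['frame'])
for o in ['stand','key','coaster_top','cup','keyhole','speed_tip','bowl_in','speed_pivot']:
    r=ctrl.search_frame('wrist',o); print(o,[(round(x['score'],2),np.round(x['location'],3).tolist()) for x in r])
E
```

```text
2.2333 [ 0.534  0.207 -0.127  1.528  0.026  1.407 -0.746] [ 0.462 -0.272  0.382]
stand [(0.8, [0.448, -0.304, 0.044])]
key [(0.75, [0.445, -0.307, 0.09])]
coaster_top [(0.57, [0.548, -0.358, 0.003])]
cup [(0.74, [0.567, -0.397, 0.055]), (0.57, [0.651, -0.519, 0.048])]
keyhole [(0.81, [0.575, -0.159, 0.085])]
speed_tip [(0.74, [0.575, -0.16, 0.087]), (0.22, [0.554, -0.395, 0.047])]
bowl_in [(0.59, [0.561, -0.1, 0.052])]
speed_pivot [(0.88, [0.558, -0.099, 0.05])]
```

View pics/w1.png

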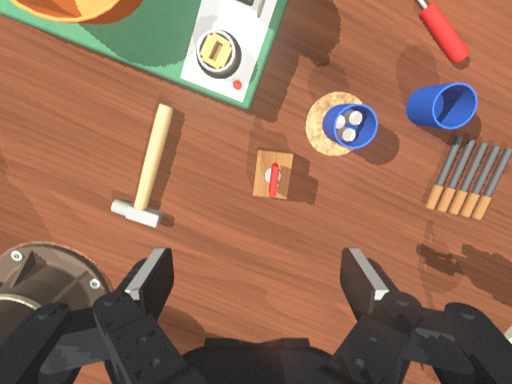

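Emit:
carry_out([
  {"tx":0.2,"ty":1,"tz":0.1,"ax":0,"ay":0,"az":0},
  {"tx":0.2,"ty":1,"tz":0.1,"ax":0,"ay":0,"az":0},
  {"tx":0.2,"ty":1,"tz":0.1,"ax":0,"ay":0,"az":0},
  {"tx":0.2,"ty":1,"tz":0.1,"ax":0,"ay":0,"az":0},
  {"tx":0.2,"ty":1,"tz":0.1,"ax":0,"ay":0,"az":0},
])

```text
time_s: 3.1
position: [0.4924, -0.1175, 0.397]
orientation: [-3.068, -0.665, -0.003]
contact_force: [1.0, 0.5, 0.7]
width: 0.0851
grasp_force: 0.0
```

```bash
python3 - <<'E'
from h import *
s=log();print(s['time_s'],np.round(s['qpos'],3),np.round(s['position'],3))
c=cam('wrist');cv2.imwrite('pics/w2.png',c['frame']); np.savez('w2.npz',**{k:np.array(c[k]) for k in ('R','t','f','cx','cy')})
for o in ['keyhole','speed_tip','bowl_in','speed_pivot']:
    r=ctrl.search_frame('wrist',o); print(o,[(round(x['score'],2),np.round(x['location'],3).tolist()) for x in r])
E
```

```text
3.1 [ 0.332  0.159 -0.238  1.555  0.035  1.431 -1.053] [ 0.492 -0.118  0.397]
keyhole [(0.93, [0.575, -0.159, 0.079]), (0.5, [0.334, -0.106, 0.023])]
speed_tip [(0.71, [0.656, -0.157, 0.146])]
bowl_in [(0.95, [0.608, -0.056, 0.06])]
speed_pivot [(0.81, [0.601, -0.053, 0.057]), (0.4, [0.543, 0.28, 0.024])]
```

View pics/w2.png

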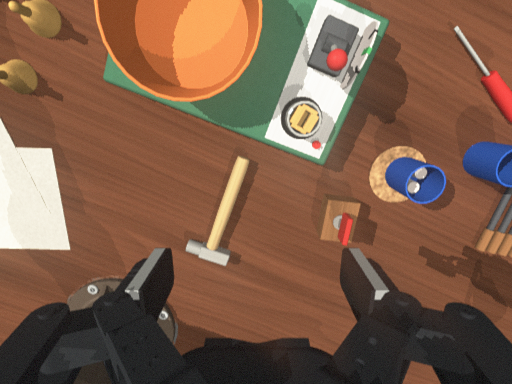

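w1 shows the cup with stones at (350,126) and the key stand at (273,178). w2 shows the keyhole at (302,119), the lever ball at (337,59) and the bowl centre at about (185,40). Next I'll go to the bells.

Emit:
carry_out([
  {"tx":0,"ty":1,"tz":0,"ax":0,"ay":0,"az":0},
  {"tx":0,"ty":1,"tz":0,"ax":0,"ay":0,"az":0},
  {"tx":0,"ty":1,"tz":0,"ax":0,"ay":0,"az":0},
  {"tx":0,"ty":1,"tz":0,"ax":0,"ay":0,"az":0},
])

```text
time_s: 3.68
position: [0.4907, 0.0289, 0.3963]
orientation: [-3.071, -0.654, -0.0]
contact_force: [0.5, 0.1, 0.3]
width: 0.0855
grasp_force: 0.0
```

Emit:
carry_out([
  {"tx":0,"ty":1,"tz":0,"ax":0,"ay":0,"az":0},
  {"tx":0,"ty":1,"tz":0,"ax":0,"ay":0,"az":0},
  {"tx":0,"ty":1,"tz":0,"ax":0,"ay":0,"az":0},
  {"tx":0,"ty":1,"tz":0,"ax":0,"ay":0,"az":0},
])

```text
time_s: 4.02
position: [0.4907, 0.179, 0.3962]
orientation: [-3.071, -0.654, 0.0]
contact_force: [-0.3, 0.3, -0.9]
width: 0.0853
grasp_force: 0.0
```

Emit:
carry_out([
  {"tx":-0.3,"ty":0.8,"tz":-0.4,"ax":0,"ay":0,"az":0},
  {"tx":-0.3,"ty":0.8,"tz":-0.4,"ax":0,"ay":0,"az":0},
  {"tx":-0.3,"ty":0.8,"tz":-0.4,"ax":0,"ay":0,"az":0},
  {"tx":-0.3,"ty":0.8,"tz":-0.4,"ax":0,"ay":0,"az":0},
  {"tx":-0.3,"ty":0.8,"tz":-0.4,"ax":0,"ay":0,"az":0},
])

```text
time_s: 4.43
position: [0.4439, 0.2983, 0.3341]
orientation: [-3.071, -0.659, 0.006]
contact_force: [-0.0, -0.3, -0.1]
width: 0.0856
grasp_force: 0.0
```

```bash
cat >> h.py <<'E'
def bells(n='wrist',save=None,zt=0.068):
    """brass blobs: search_frame plus stem-top pixel estimate"""
    c=cam(n)
    if save: cv2.imwrite(save,c['frame'])
    out=[]
    for r in ctrl.search_frame(n,'bell0'):
        u,v=map(int,proj(c,r['location'])); out.append((round(r['score'],2),np.round(r['location'],3).tolist(),(u,v)))
    return c,out
E
python3 - <<'E'
from h import *
s=log();print(s['time_s'],np.round(s['qpos'],3),np.round(s['position'],3))
c,b=bells('wrist','pics/w3.png');np.savez('w3.npz',**{k:np.array(c[k]) for k in ('R','t','f','cx','cy')})
for x in b: print(x)
E
```

```text
4.4333 [-0.282  0.269 -0.524  1.593  0.135  1.32  -1.972] [0.444 0.298 0.334]
(0.77, [0.442, 0.311, 0.024], (248, 153))
(0.72, [0.533, 0.5, 0.022], (151, 39))
(0.69, [0.444, 0.396, 0.025], (198, 129))
(0.61, [0.55, 0.4, 0.023], (222, 59))
(0.27, [0.395, -0.096, 0.016], (442, 267))
```

View pics/w3.png

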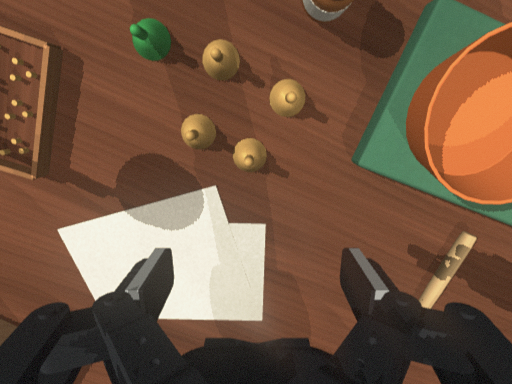

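w3 shows the brass bells' stem tops at (250,160), (197,136), (216,53) and (290,97), the green bell at (150,40) and the bowl at right.

```bash
python3 - <<'E'
from h import *
c=dict(np.load('w3.npz'));img=cv2.imread('pics/w3.png')
for n,p in dict(A=(250,160),B=(197,136),C=(216,53),D=(290,97)).items(): print(n,np.round(ray(c,*p,0.066),4))
# skirt centroid check through brass mask
hsv=cv2.cvtColor(img,cv2.COLOR_BGR2HSV);m=cv2.inRange(hsv,(18,90,60),(30,255,255));n,l,st,ce=cv2.connectedComponentsWithStats(m)
for i in range(1,n):
    if st[i][4]>300: print(st[i],np.round(ce[i]),np.round(ray(c,*ce[i],0.02),3))
r=ctrl.search_frame('top','bell0');print([(round(x['score'],2),np.round(x['location'],3).tolist()) for x in r])
E
```

```text
A [0.4406 0.3069 0.066 ]
B [0.4412 0.3885 0.066 ]
C [0.5503 0.4034 0.066 ]
D [0.5413 0.2923 0.066 ]
[203  40  36  40 942] [220.  59.] [0.549 0.404 0.02 ]
[270  80  35  36 900] [287.  97.] [0.542 0.293 0.02 ]
[181 114  35  35 743] [197. 131.] [0.441 0.398 0.02 ]
[233 138  33  33 691] [248. 154.] [0.441 0.311 0.02 ]
[421 233  55  74 743] [447. 271.] [ 0.393 -0.103  0.02 ]
[(0.73, [0.434, 0.302, 0.022]), (0.58, [0.432, 0.391, 0.019]), (0.55, [0.536, 0.289, 0.025]), (0.5, [0.545, 0.402, 0.019]), (0.5, [0.53, 0.503, 0.02])]
```

Emit:
carry_out([
  {"tx":-0.04,"ty":0.08,"tz":-0.2,"ax":0,"ay":0,"az":0.2},
  {"tx":-0.04,"ty":0.08,"tz":-0.4,"ax":0,"ay":0,"az":0.4},
  {"tx":-0.04,"ty":0.08,"tz":-0.6,"ax":0,"ay":0,"az":0.6},
  {"tx":-0.04,"ty":0.08,"tz":-0.8,"ax":0,"ay":0,"az":0.8},
  {"tx":-0.04,"ty":0.08,"tz":-1,"ax":0,"ay":0,"az":1},
], jaw=0.35)

```text
time_s: 5.0
position: [0.4422, 0.3059, 0.1858]
orientation: [2.798, 1.427, 0.003]
contact_force: [0.7, -0.4, -0.3]
width: 0.0557
grasp_force: 0.0
```

Emit:
carry_out([
  {"tx":0,"ty":0,"tz":-0.2,"ax":0,"ay":0,"az":0.2},
  {"tx":0,"ty":0,"tz":-0.4,"ax":0,"ay":0,"az":0.4},
  {"tx":0,"ty":0,"tz":-0.4,"ax":0,"ay":0,"az":0.5},
  {"tx":0,"ty":0,"tz":-0.4,"ax":0,"ay":0,"az":0.5},
])

```text
time_s: 5.33
position: [0.4413, 0.3051, 0.1249]
orientation: [2.59, 1.777, -0.004]
contact_force: [0.8, 0.2, 0.5]
width: 0.0555
grasp_force: 0.0
```

```bash
python3 - <<'E'
from h import *
s=log();print(s['time_s'],np.round(s['qpos'],3),np.round(s['position'],4),np.round(s['orientation'],3),s['width'])
t=cv2.imread('pics/top0.png');hsv=cv2.cvtColor(t,cv2.COLOR_BGR2HSV);m=cv2.inRange(hsv,(5,170,120),(19,255,255));m[:, :190]=0;m[:,290:]=0;m[210:]=0;m[:115]=0
cs,_=cv2.findContours(m,0,1);k=cv2.convexHull(max(cs,key=cv2.contourArea));e=cv2.fitEllipse(k);print(e)
c=cam('top')
print('bowl',ray(c,*e[0],.13),'r',[np.linalg.norm(ray(c,e[0][0]+e[1][0]/2,e[0][1],.13)-ray(c,*e[0],.13))])
E
```

```text
5.3333 [-0.242  0.492 -0.632  1.874  0.366  0.896 -1.419] [0.4413 0.3051 0.1249] [ 2.59   1.777 -0.004] 0.055506912911070884
((239.96768188476562, 145.8488006591797), (91.68496704101562, 108.18864440917969), 88.12042999267578)
bowl [0.66509649 0.0409269  0.13      ] r [np.float64(0.13608076254230408)]
```

Emit:
carry_out([
  {"tx":0,"ty":0.02,"tz":-0.2,"ax":0,"ay":0,"az":0},
  {"tx":0,"ty":0.02,"tz":-0.4,"ax":0,"ay":0,"az":0},
  {"tx":0,"ty":0.02,"tz":-0.59,"ax":0,"ay":0,"az":0},
  {"tx":0,"ty":0.02,"tz":-0.59,"ax":0,"ay":0,"az":0},
])

```text
time_s: 5.72
position: [0.4399, 0.3084, 0.0349]
orientation: [2.592, 1.773, -0.007]
contact_force: [-0.2, -1.5, -0.2]
width: 0.0553
grasp_force: 0.0
```

Emit:
carry_out([
  {"tx":0,"ty":0,"tz":0,"ax":0,"ay":0,"az":0},
  {"tx":0,"ty":0,"tz":0,"ax":0,"ay":0,"az":0},
  {"tx":0,"ty":0,"tz":0,"ax":0,"ay":0,"az":0},
  {"tx":0,"ty":0,"tz":0,"ax":0,"ay":0,"az":0},
  {"tx":0,"ty":0,"tz":0,"ax":0,"ay":0,"az":0},
], jaw=1)

```text
time_s: 6.13
position: [0.4409, 0.3115, 0.0392]
orientation: [2.59, 1.779, 0.004]
contact_force: [0.7, 1.0, 6.1]
width: 0.012
grasp_force: 59.2
```

```bash
python3 - <<'E'
from h import *
s=log();print(s['time_s'],np.round(s['qpos'],3),np.round(s['position'],4),np.round(s['orientation'],3),s['width'])
t=cv2.imread('pics/top0.png')
for p in [(210,160),(268,160),(240,131),(250,150),(300,130),(180,165),(240,189)]: print(p,cv2.cvtColor(t,cv2.COLOR_BGR2HSV)[p[1],p[0]])
c=cam('top');r=ctrl.outline_of('top','bowl_in');R=r[0]['region'].astype(np.uint8);print(r[0]['score'],R.sum(),cv2.boundingRect(R))
hsv=cv2.cvtColor(c['frame'],cv2.COLOR_BGR2HSV);m=cv2.inRange(hsv,(8,225,120),(16,255,255));
n,l,st,ce=cv2.connectedComponentsWithStats(m);i=1+np.argmax(st[1:,4]);print(st[i])
cs,_=cv2.findContours((l==i).astype(np.uint8),0,1);k=cv2.convexHull(max(cs,key=cv2.contourArea));e=cv2.fitEllipse(k);print(e)
o=ray(c,*e[0],.13);print('bowl',o,[np.linalg.norm(ray(c,*p,.13)-o).round(3) for p in k[::6,0]])
E
```

```text
6.1333 [-0.313  0.607 -0.559  1.942  0.475  0.723 -1.522] [0.4409 0.3115 0.0392] [2.59  1.779 0.004] 0.012033881859293404
(210, 160) [ 15 255 150]
(268, 160) [ 16 255 203]
(240, 131) [ 15 255 159]
(250, 150) [ 19 255 240]
(300, 130) [ 23  10 236]
(180, 165) [ 12 173 133]
(240, 189) [ 17 255 228]
0.64 9530 (202, 125, 127, 82)
[ 204  128   67   65 1873]
((237.189453125, 159.886962890625), (65.16677856445312, 66.94573211669922), 81.26167297363281)
bowl [0.62207639 0.04807512 0.13      ] [np.float64(0.1), np.float64(0.1), np.float64(0.098), np.float64(0.098), np.float64(0.098), np.float64(0.1)]
```

Emit:
carry_out([
  {"tx":0,"ty":0,"tz":0.25,"ax":0,"ay":0,"az":0},
  {"tx":0,"ty":0,"tz":0.5,"ax":0,"ay":0,"az":0},
  {"tx":0,"ty":0,"tz":0.75,"ax":0,"ay":0,"az":0},
  {"tx":0,"ty":0,"tz":1,"ax":0,"ay":0,"az":0},
])

```text
time_s: 6.57
position: [0.4396, 0.3107, 0.1897]
orientation: [-2.589, -1.78, 0.001]
contact_force: [1.6, 0.2, -1.8]
width: 0.0116
grasp_force: 59.0
```

Emit:
carry_out([
  {"tx":0.12,"ty":-0.18,"tz":0.1,"ax":0,"ay":0,"az":0},
  {"tx":0.24,"ty":-0.36,"tz":0.2,"ax":0,"ay":0,"az":0},
  {"tx":0.36,"ty":-0.54,"tz":0.3,"ax":0,"ay":0,"az":0},
  {"tx":0.49,"ty":-0.76,"tz":0.35,"ax":0,"ay":0,"az":0},
])

```text
time_s: 6.9
position: [0.5142, 0.1972, 0.2428]
orientation: [2.587, 1.782, 0.005]
contact_force: [0.7, 1.0, -2.3]
width: 0.0115
grasp_force: 59.1
```

Emit:
carry_out([
  {"tx":0.12,"ty":-0.18,"tz":0,"ax":0,"ay":0,"az":0},
  {"tx":0.24,"ty":-0.36,"tz":0,"ax":0,"ay":0,"az":0},
  {"tx":0.36,"ty":-0.54,"tz":0,"ax":0,"ay":0,"az":0},
  {"tx":0.49,"ty":-0.76,"tz":0,"ax":0,"ay":0,"az":0},
  {"tx":0.49,"ty":-0.76,"tz":0,"ax":0,"ay":0,"az":0},
])

```text
time_s: 7.32
position: [0.5907, 0.0734, 0.2396]
orientation: [2.595, 1.763, -0.003]
contact_force: [0.4, -2.3, -2.0]
width: 0.0118
grasp_force: 59.1
```

```bash
python3 - <<'E'
from h import *
s=log();print(s['time_s'],np.round(s['qpos'],3),np.round(s['position'],4),s['width'])
c=cam('wrist');cv2.imwrite('pics/w4.png',c['frame'])
E
```

```text
7.3167 [ 0.2    0.451 -0.601  1.599  0.275  1.177 -0.838] [0.5907 0.0734 0.2396] 0.01178556576550369
```

View pics/w4.png

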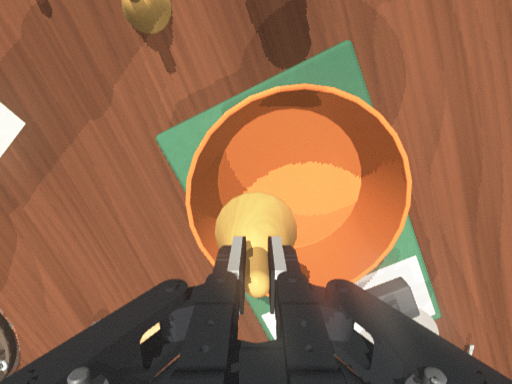

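The bell is held over the lower-left part of the bowl, at about (255,225). The bowl centre is near (300,185). I'll lower and release it.

Emit:
carry_out([
  {"tx":0,"ty":0.02,"tz":-0.25,"ax":0,"ay":0,"az":0},
  {"tx":0,"ty":0.02,"tz":-0.5,"ax":0,"ay":0,"az":0},
  {"tx":0,"ty":0.02,"tz":-0.7,"ax":0,"ay":0,"az":0},
  {"tx":0,"ty":0.02,"tz":-0.85,"ax":0,"ay":0,"az":0},
  {"tx":0,"ty":0.02,"tz":-0.85,"ax":0,"ay":0,"az":0},
])

```text
time_s: 7.78
position: [0.5836, 0.0856, 0.1083]
orientation: [-2.586, -1.779, 0.011]
contact_force: [-0.2, 0.4, -2.1]
width: 0.012
grasp_force: 59.2
```

Emit:
carry_out([
  {"tx":0,"ty":0,"tz":0,"ax":0,"ay":0,"az":0},
  {"tx":0,"ty":0,"tz":0,"ax":0,"ay":0,"az":0},
  {"tx":0,"ty":0,"tz":0,"ax":0,"ay":0,"az":0},
  {"tx":0,"ty":0,"tz":0.3,"ax":0,"ay":0,"az":0},
  {"tx":0,"ty":0,"tz":0.6,"ax":0,"ay":0,"az":0},
  {"tx":0,"ty":0,"tz":0.8,"ax":0,"ay":0,"az":0},
], jaw=0.45)

```text
time_s: 8.28
position: [0.5875, 0.0867, 0.2368]
orientation: [2.588, 1.779, 0.004]
contact_force: [1.2, 1.4, -0.3]
width: 0.0471
grasp_force: 0.0
```

```bash
python3 - <<'E'
from h import *
s=log();print(s['time_s'],np.round(s['qpos'],3),np.round(s['position'],4),np.round(s['orientation'],3),s['width'])
c=cam('top')
hsv=cv2.cvtColor(c['frame'],cv2.COLOR_BGR2HSV)
print([(round(x['score'],2),np.round(x['location'],3).tolist()) for x in ctrl.search_frame('top','bell0')])
print([(round(x['score'],2),np.round(x['location'],3).tolist()) for x in ctrl.search_frame('scene','bell0')] if cam('scene') else 0)
E
```

```text
8.2833 [ 0.189  0.451 -0.611  1.608  0.276  1.167 -0.85 ] [0.5875 0.0867 0.2368] [2.588 1.779 0.004] 0.047106551360794495
[(0.65, [0.43, 0.392, 0.022]), (0.58, [0.545, 0.398, 0.019]), (0.57, [0.529, 0.506, 0.022]), (0.53, [0.535, 0.288, 0.019])]
[(0.71, [0.553, 0.396, 0.023]), (0.7, [0.589, 0.071, 0.076]), (0.64, [0.447, 0.386, 0.022]), (0.64, [0.539, 0.498, 0.021]), (0.51, [0.549, 0.284, 0.024])]
```

Emit:
carry_out([
  {"tx":-0.03,"ty":0.25,"tz":0,"ax":0,"ay":0,"az":0},
  {"tx":-0.08,"ty":0.5,"tz":0,"ax":0,"ay":0,"az":0},
  {"tx":-0.15,"ty":0.7,"tz":0,"ax":0,"ay":0,"az":0},
])

```text
time_s: 8.73
position: [0.5641, 0.1928, 0.2324]
orientation: [-2.589, -1.778, 0.0]
contact_force: [0.3, 0.4, 0.2]
width: 0.0472
grasp_force: 0.0
```

Emit:
carry_out([
  {"tx":-0.05,"ty":0.25,"tz":-0.1,"ax":0,"ay":0,"az":0},
  {"tx":-0.1,"ty":0.5,"tz":-0.2,"ax":0,"ay":0,"az":0},
  {"tx":-0.15,"ty":0.68,"tz":-0.4,"ax":0,"ay":0,"az":0},
  {"tx":-0.15,"ty":0.68,"tz":-0.7,"ax":0,"ay":0,"az":0},
  {"tx":-0.15,"ty":0.68,"tz":-0.7,"ax":0,"ay":0,"az":0},
  {"tx":-0.15,"ty":0.68,"tz":-0.7,"ax":0,"ay":0,"az":0},
])

```text
time_s: 9.23
position: [0.5404, 0.2914, 0.1252]
orientation: [2.588, 1.78, -0.01]
contact_force: [1.0, -0.2, 0.3]
width: 0.0469
grasp_force: 0.0
```

```bash
python3 - <<'E'
from h import *
s=log();print(s['time_s'],np.round(s['qpos'],3),np.round(s['position'],4),np.round(s['orientation'],3),s['width'])
c=cam('wrist');cv2.imwrite('pics/w5.png',c['frame'])
print(proj(c,[.5415,.2925,.068]))
print([(round(x['score'],2),np.round(x['location'],3).tolist()) for x in ctrl.search_frame('wrist','bell0')])
E
```

```text
9.2333 [-0.188  0.597 -0.591  1.679  0.384  0.99  -1.28 ] [0.5404 0.2914 0.1252] [ 2.588  1.78  -0.01 ] 0.046942558249809356
(np.float64(257.31274619573725), np.float64(210.77070606139222))
[(0.92, [0.546, 0.293, 0.025]), (0.88, [0.554, 0.4, 0.027]), (0.63, [0.45, 0.401, 0.029])]
```

Emit:
carry_out([
  {"tx":0.02,"ty":0.01,"tz":-0.2,"ax":0,"ay":0,"az":0},
  {"tx":0.02,"ty":0.01,"tz":-0.4,"ax":0,"ay":0,"az":0},
  {"tx":0.02,"ty":0.01,"tz":-0.57,"ax":0,"ay":0,"az":0},
  {"tx":0.02,"ty":0.01,"tz":-0.57,"ax":0,"ay":0,"az":0},
])

```text
time_s: 9.67
position: [0.5448, 0.2919, 0.0401]
orientation: [2.591, 1.776, -0.006]
contact_force: [-1.2, -1.4, -0.5]
width: 0.0466
grasp_force: 0.0
```

Emit:
carry_out([
  {"tx":0,"ty":0,"tz":0,"ax":0,"ay":0,"az":0},
  {"tx":0,"ty":0,"tz":0,"ax":0,"ay":0,"az":0},
  {"tx":0,"ty":0,"tz":0,"ax":0,"ay":0,"az":0},
  {"tx":0,"ty":0,"tz":0,"ax":0,"ay":0,"az":0},
], jaw=1)

```text
time_s: 10.0
position: [0.5464, 0.2953, 0.0447]
orientation: [2.589, 1.779, 0.006]
contact_force: [-0.9, 0.1, 7.0]
width: 0.0114
grasp_force: 59.1
```

Emit:
carry_out([
  {"tx":0,"ty":0,"tz":0.25,"ax":0,"ay":0,"az":0},
  {"tx":0,"ty":0,"tz":0.5,"ax":0,"ay":0,"az":0},
  {"tx":0,"ty":0,"tz":0.75,"ax":0,"ay":0,"az":0},
  {"tx":0,"ty":0,"tz":1,"ax":0,"ay":0,"az":0},
])

```text
time_s: 10.33
position: [0.5449, 0.2945, 0.1951]
orientation: [-2.589, -1.78, -0.001]
contact_force: [-0.0, 0.6, -0.9]
width: 0.0119
grasp_force: 58.9
```

Emit:
carry_out([
  {"tx":0.1,"ty":-0.18,"tz":0.15,"ax":0,"ay":0,"az":0},
  {"tx":0.2,"ty":-0.35,"tz":0.3,"ax":0,"ay":0,"az":0},
  {"tx":0.3,"ty":-0.52,"tz":0.35,"ax":0,"ay":0,"az":0},
  {"tx":0.38,"ty":-0.7,"tz":0.35,"ax":0,"ay":0,"az":0},
])

```text
time_s: 10.67
position: [0.6041, 0.1893, 0.2491]
orientation: [2.587, 1.779, 0.01]
contact_force: [0.5, 0.0, -0.8]
width: 0.0117
grasp_force: 59.0
```

Emit:
carry_out([
  {"tx":0.13,"ty":-0.23,"tz":0,"ax":0,"ay":0,"az":0},
  {"tx":0.26,"ty":-0.46,"tz":0,"ax":0,"ay":0,"az":0},
  {"tx":0.38,"ty":-0.7,"tz":0,"ax":0,"ay":0,"az":0},
  {"tx":0.38,"ty":-0.7,"tz":0,"ax":0,"ay":0,"az":0},
])

```text
time_s: 11.0
position: [0.6631, 0.0729, 0.2449]
orientation: [2.595, 1.76, -0.003]
contact_force: [-0.0, -2.1, -1.6]
width: 0.0117
grasp_force: 59.0
```

Emit:
carry_out([
  {"tx":0,"ty":0,"tz":-0.25,"ax":0,"ay":0,"az":0},
  {"tx":0,"ty":0,"tz":-0.5,"ax":0,"ay":0,"az":0},
  {"tx":0,"ty":0,"tz":-0.7,"ax":0,"ay":0,"az":0},
  {"tx":0,"ty":0,"tz":-0.85,"ax":0,"ay":0,"az":0},
  {"tx":0,"ty":0,"tz":-0.85,"ax":0,"ay":0,"az":0},
])

```text
time_s: 11.42
position: [0.6561, 0.0834, 0.1129]
orientation: [-2.587, -1.778, 0.011]
contact_force: [-0.5, -0.5, -0.8]
width: 0.0114
grasp_force: 59.0
```

Emit:
carry_out([
  {"tx":0,"ty":0,"tz":0,"ax":0,"ay":0,"az":0},
  {"tx":0,"ty":0,"tz":0,"ax":0,"ay":0,"az":0},
  {"tx":0,"ty":0,"tz":0,"ax":0,"ay":0,"az":0},
  {"tx":0,"ty":0,"tz":0.3,"ax":0,"ay":0,"az":0},
  {"tx":0,"ty":0,"tz":0.6,"ax":0,"ay":0,"az":0},
  {"tx":0,"ty":0,"tz":0.8,"ax":0,"ay":0,"az":0},
  {"tx":0,"ty":0,"tz":0.8,"ax":0,"ay":0,"az":0},
], jaw=0.45)

```text
time_s: 12.0
position: [0.663, 0.0867, 0.2484]
orientation: [2.585, 1.776, 0.022]
contact_force: [0.2, 1.1, 0.9]
width: 0.0473
grasp_force: 0.0
```

```bash
python3 - <<'E'
from h import *
s=log();print(s['time_s'],np.round(s['qpos'],3),np.round(s['position'],4),np.round(s['orientation'],3),s['width'])
c=cam('scene');print([(round(x['score'],2),np.round(x['location'],3).tolist()) for x in ctrl.search_frame('scene','bell0')])
c=cam('wrist');print([(round(x['score'],2),np.round(x['location'],3).tolist()) for x in ctrl.search_frame('wrist','bell0')])
E
```

```text
12.0 [ 0.153  0.557 -0.59   1.408  0.317  1.256 -0.828] [0.663  0.0867 0.2484] [2.585 1.776 0.022] 0.047273891656737024
[(0.72, [0.588, 0.072, 0.077]), (0.55, [0.664, 0.072, 0.078]), (0.53, [0.537, 0.498, 0.021])]
[(0.98, [0.659, 0.085, 0.082]), (0.59, [0.591, 0.092, 0.082])]
```

Emit:
carry_out([
  {"tx":-0.08,"ty":0.25,"tz":0,"ax":0,"ay":0,"az":0},
  {"tx":-0.16,"ty":0.5,"tz":0,"ax":0,"ay":0,"az":0},
  {"tx":-0.24,"ty":0.75,"tz":0,"ax":0,"ay":0,"az":0},
  {"tx":-0.32,"ty":1,"tz":0,"ax":0,"ay":0,"az":0},
])

```text
time_s: 12.53
position: [0.6099, 0.2354, 0.2361]
orientation: [-2.59, -1.778, 0.003]
contact_force: [0.4, 0.8, 0.2]
width: 0.0469
grasp_force: 0.0
```

Emit:
carry_out([
  {"tx":-0.1,"ty":0.25,"tz":0,"ax":0,"ay":0,"az":0},
  {"tx":-0.2,"ty":0.5,"tz":-0.1,"ax":0,"ay":0,"az":0},
  {"tx":-0.3,"ty":0.75,"tz":-0.2,"ax":0,"ay":0,"az":0},
  {"tx":-0.4,"ty":1,"tz":-0.3,"ax":0,"ay":0,"az":0},
])

```text
time_s: 12.87
position: [0.5514, 0.3819, 0.1923]
orientation: [2.589, 1.779, -0.002]
contact_force: [0.1, -0.5, 1.1]
width: 0.0468
grasp_force: 0.0
```

Emit:
carry_out([
  {"tx":0,"ty":0.12,"tz":-0.25,"ax":0,"ay":0,"az":0},
  {"tx":0,"ty":0.12,"tz":-0.45,"ax":0,"ay":0,"az":0},
  {"tx":0,"ty":0.12,"tz":-0.45,"ax":0,"ay":0,"az":0},
])

```text
time_s: 13.12
position: [0.5484, 0.3971, 0.1186]
orientation: [2.585, 1.783, -0.018]
contact_force: [0.1, -1.2, -0.8]
width: 0.047
grasp_force: 0.0
```

```bash
python3 - <<'E'
from h import *
s=log();print(s['time_s'],np.round(s['qpos'],3),np.round(s['position'],4),np.round(s['orientation'],3),s['width'])
for n in ['wrist','scene']:
  c=cam(n);print([(round(x['score'],2),np.round(x['location'],3).tolist()) for x in ctrl.search_frame(n,'bell0')])
  if n=='wrist': cv2.imwrite('pics/w6.png',c['frame'])
E
```

```text
13.1167 [-0.358  0.697 -0.573  1.509  0.406  1.069 -1.39 ] [0.5484 0.3971 0.1186] [ 2.585  1.783 -0.018] 0.04702551895304909
[(0.8, [0.447, 0.409, 0.024]), (0.72, [0.538, 0.505, 0.026]), (0.63, [0.556, 0.414, 0.028]), (0.46, [0.712, 0.168, 0.03])]
[(0.71, [0.589, 0.07, 0.074]), (0.63, [0.445, 0.391, 0.021]), (0.62, [0.664, 0.075, 0.078])]
```

Emit:
carry_out([
  {"tx":0.01,"ty":0.01,"tz":-0.2,"ax":0,"ay":0,"az":0},
  {"tx":0.01,"ty":0.01,"tz":-0.4,"ax":0,"ay":0,"az":0},
  {"tx":0.01,"ty":0.01,"tz":-0.59,"ax":0,"ay":0,"az":0},
  {"tx":0.01,"ty":0.01,"tz":-0.59,"ax":0,"ay":0,"az":0},
])

```text
time_s: 13.65
position: [0.5545, 0.3991, 0.036]
orientation: [-2.591, -1.777, 0.002]
contact_force: [-0.1, -0.9, 0.2]
width: 0.047
grasp_force: 0.0
```

Emit:
carry_out([
  {"tx":0,"ty":0,"tz":0,"ax":0,"ay":0,"az":0},
  {"tx":0,"ty":0,"tz":0,"ax":0,"ay":0,"az":0},
  {"tx":0,"ty":0,"tz":0,"ax":0,"ay":0,"az":0},
  {"tx":0,"ty":0,"tz":0,"ax":0,"ay":0,"az":0},
], jaw=1)

```text
time_s: 13.98
position: [0.5549, 0.4006, 0.0398]
orientation: [2.589, 1.779, 0.004]
contact_force: [0.0, 0.4, -1.0]
width: 0.0118
grasp_force: 58.4
```

Emit:
carry_out([
  {"tx":0,"ty":0,"tz":0.25,"ax":0,"ay":0,"az":0},
  {"tx":0,"ty":0,"tz":0.5,"ax":0,"ay":0,"az":0},
  {"tx":0,"ty":0,"tz":0.75,"ax":0,"ay":0,"az":0},
  {"tx":0,"ty":0,"tz":1,"ax":0,"ay":0,"az":0},
])

```text
time_s: 14.32
position: [0.554, 0.3999, 0.1904]
orientation: [2.589, 1.779, 0.001]
contact_force: [1.2, 0.7, -0.9]
width: 0.0115
grasp_force: 58.5
```

Emit:
carry_out([
  {"tx":0.02,"ty":-0.22,"tz":0.15,"ax":0,"ay":0,"az":0},
  {"tx":0.04,"ty":-0.44,"tz":0.3,"ax":0,"ay":0,"az":0},
  {"tx":0.06,"ty":-0.66,"tz":0.35,"ax":0,"ay":0,"az":0},
  {"tx":0.08,"ty":-0.87,"tz":0.35,"ax":0,"ay":0,"az":0},
])

```text
time_s: 14.65
position: [0.5672, 0.2689, 0.2441]
orientation: [2.588, 1.778, 0.008]
contact_force: [0.6, 0.3, -2.0]
width: 0.0121
grasp_force: 58.6
```

Emit:
carry_out([
  {"tx":0.02,"ty":-0.22,"tz":0,"ax":0,"ay":0,"az":0},
  {"tx":0.04,"ty":-0.44,"tz":0,"ax":0,"ay":0,"az":0},
  {"tx":0.06,"ty":-0.66,"tz":0,"ax":0,"ay":0,"az":0},
  {"tx":0.08,"ty":-0.87,"tz":0,"ax":0,"ay":0,"az":0},
])

```text
time_s: 14.98
position: [0.578, 0.1371, 0.2413]
orientation: [2.589, 1.778, 0.001]
contact_force: [0.4, -0.4, -1.3]
width: 0.0119
grasp_force: 58.6
```

Emit:
carry_out([
  {"tx":0.02,"ty":-0.22,"tz":0,"ax":0,"ay":0,"az":0},
  {"tx":0.04,"ty":-0.44,"tz":0,"ax":0,"ay":0,"az":0},
  {"tx":0.06,"ty":-0.66,"tz":0,"ax":0,"ay":0,"az":0},
  {"tx":0.08,"ty":-0.87,"tz":0,"ax":0,"ay":0,"az":0},
  {"tx":0.08,"ty":-0.87,"tz":0,"ax":0,"ay":0,"az":0},
])

```text
time_s: 15.4
position: [0.5907, -0.0005, 0.2405]
orientation: [2.594, 1.764, -0.004]
contact_force: [-0.6, -1.4, -0.9]
width: 0.012
grasp_force: 58.7
```

Emit:
carry_out([
  {"tx":0,"ty":0,"tz":-0.25,"ax":0,"ay":0,"az":0},
  {"tx":0,"ty":0,"tz":-0.5,"ax":0,"ay":0,"az":0},
  {"tx":0,"ty":0,"tz":-0.7,"ax":0,"ay":0,"az":0},
  {"tx":0,"ty":0,"tz":-0.85,"ax":0,"ay":0,"az":0},
  {"tx":0,"ty":0,"tz":-0.85,"ax":0,"ay":0,"az":0},
])

```text
time_s: 15.82
position: [0.5871, 0.008, 0.1089]
orientation: [-2.587, -1.777, 0.01]
contact_force: [-1.0, -0.5, -1.2]
width: 0.0119
grasp_force: 58.8
```

Emit:
carry_out([
  {"tx":0,"ty":0,"tz":0,"ax":0,"ay":0,"az":0},
  {"tx":0,"ty":0,"tz":0,"ax":0,"ay":0,"az":0},
  {"tx":0,"ty":0,"tz":0,"ax":0,"ay":0,"az":0},
  {"tx":0,"ty":0,"tz":0.3,"ax":0,"ay":0,"az":0},
  {"tx":0,"ty":0,"tz":0.6,"ax":0,"ay":0,"az":0},
  {"tx":0,"ty":0,"tz":0.8,"ax":0,"ay":0,"az":0},
  {"tx":0,"ty":0,"tz":0.8,"ax":0,"ay":0,"az":0},
], jaw=0.45)

```text
time_s: 16.4
position: [0.5943, 0.0104, 0.2427]
orientation: [2.583, 1.776, 0.019]
contact_force: [0.6, 1.1, 0.6]
width: 0.0468
grasp_force: 0.0
```

```bash
python3 - <<'E'
from h import *
s=log();print(s['time_s'],np.round(s['qpos'],3),np.round(s['position'],4),np.round(s['orientation'],3),s['width'])
for n in ['wrist','scene','top']:
  c=cam(n);print([(round(x['score'],2),np.round(x['location'],3).tolist()) for x in ctrl.search_frame(n,'bell0')])
E
```

```text
16.4 [ 0.316  0.438 -0.604  1.61   0.268  1.162 -0.714] [0.5943 0.0104 0.2427] [2.583 1.776 0.019] 0.0467850872961924
[(0.95, [0.59, 0.085, 0.082]), (0.89, [0.652, 0.08, 0.079]), (0.77, [0.595, 0.018, 0.08]), (0.16, [0.679, -0.152, 0.093])]
[(0.77, [0.662, 0.071, 0.081]), (0.7, [0.601, 0.004, 0.082]), (0.62, [0.589, 0.071, 0.076]), (0.56, [0.444, 0.388, 0.02]), (0.42, [0.539, 0.498, 0.025])]
[(0.73, [0.429, 0.393, 0.019]), (0.69, [0.579, 0.078, 0.077]), (0.6, [0.644, 0.08, 0.081]), (0.57, [0.531, 0.504, 0.023]), (0.26, [0.545, -0.365, 0.004])]
```

Emit:
carry_out([
  {"tx":-0.05,"ty":0.22,"tz":0,"ax":0,"ay":0,"az":0},
  {"tx":-0.12,"ty":0.44,"tz":0,"ax":0,"ay":0,"az":0},
  {"tx":-0.2,"ty":0.66,"tz":0,"ax":0,"ay":0,"az":0},
  {"tx":-0.3,"ty":0.85,"tz":0,"ax":0,"ay":0,"az":0},
])

```text
time_s: 17.03
position: [0.5442, 0.1382, 0.2318]
orientation: [-2.588, -1.779, 0.002]
contact_force: [0.3, 0.4, -0.7]
width: 0.0469
grasp_force: 0.0
```

Emit:
carry_out([
  {"tx":-0.1,"ty":0.22,"tz":0,"ax":0,"ay":0,"az":0},
  {"tx":-0.2,"ty":0.44,"tz":0,"ax":0,"ay":0,"az":0},
  {"tx":-0.3,"ty":0.66,"tz":0,"ax":0,"ay":0,"az":0},
  {"tx":-0.4,"ty":0.85,"tz":0,"ax":0,"ay":0,"az":0},
])

```text
time_s: 17.37
position: [0.4835, 0.2657, 0.232]
orientation: [-2.588, -1.78, 0.002]
contact_force: [-0.3, 0.7, -0.3]
width: 0.0467
grasp_force: 0.0
```

Emit:
carry_out([
  {"tx":-0.1,"ty":0.22,"tz":0,"ax":0,"ay":0,"az":0},
  {"tx":-0.2,"ty":0.44,"tz":-0.1,"ax":0,"ay":0,"az":0},
  {"tx":-0.29,"ty":0.66,"tz":-0.3,"ax":0,"ay":0,"az":0},
  {"tx":-0.29,"ty":0.85,"tz":-0.5,"ax":0,"ay":0,"az":0},
  {"tx":-0.29,"ty":0.85,"tz":-0.72,"ax":0,"ay":0,"az":0},
  {"tx":-0.29,"ty":0.85,"tz":-0.72,"ax":0,"ay":0,"az":0},
  {"tx":-0.29,"ty":0.85,"tz":-0.72,"ax":0,"ay":0,"az":0},
])

```text
time_s: 17.95
position: [0.4402, 0.39, 0.1226]
orientation: [2.587, 1.78, -0.009]
contact_force: [1.0, 0.4, 0.6]
width: 0.0467
grasp_force: 0.0
```

```bash
python3 - <<'E'
from h import *
s=log();print(s['time_s'],np.round(s['qpos'],3),np.round(s['position'],4),np.round(s['orientation'],3),s['width'])
for n in ['wrist','scene']:
  c=cam(n);print([(round(x['score'],2),np.round(x['location'],3).tolist()) for x in ctrl.search_frame(n,'bell0')])
E
```

```text
17.95 [-0.382  0.573 -0.632  1.746  0.4    0.961 -1.538] [0.4402 0.39   0.1226] [ 2.587  1.78  -0.009] 0.04668167831710289
[(0.87, [0.441, 0.406, 0.026]), (0.63, [0.606, 0.165, 0.033]), (0.57, [0.524, 0.498, 0.023])]
[(0.71, [0.663, 0.074, 0.08]), (0.7, [0.588, 0.07, 0.076]), (0.65, [0.594, 0.004, 0.079]), (0.51, [0.447, 0.387, 0.021]), (0.48, [0.65, -0.052, 0.047])]
```

Emit:
carry_out([
  {"tx":0.01,"ty":0.02,"tz":-0.2,"ax":0,"ay":0,"az":0},
  {"tx":0.01,"ty":0.02,"tz":-0.4,"ax":0,"ay":0,"az":0},
  {"tx":0.01,"ty":0.02,"tz":-0.58,"ax":0,"ay":0,"az":0},
  {"tx":0.01,"ty":0.02,"tz":-0.58,"ax":0,"ay":0,"az":0},
])

```text
time_s: 18.48
position: [0.4435, 0.3935, 0.0361]
orientation: [-2.59, -1.777, 0.001]
contact_force: [-0.3, -0.4, 1.3]
width: 0.0473
grasp_force: 0.0
```

Emit:
carry_out([
  {"tx":0,"ty":0,"tz":0,"ax":0,"ay":0,"az":0},
  {"tx":0,"ty":0,"tz":0,"ax":0,"ay":0,"az":0},
  {"tx":0,"ty":0,"tz":0,"ax":0,"ay":0,"az":0},
  {"tx":0,"ty":0,"tz":0,"ax":0,"ay":0,"az":0},
], jaw=1)

```text
time_s: 18.82
position: [0.4438, 0.3945, 0.0393]
orientation: [2.589, 1.779, 0.003]
contact_force: [0.3, 0.1, -0.9]
width: 0.0113
grasp_force: 58.4
```

Emit:
carry_out([
  {"tx":0,"ty":0,"tz":0.25,"ax":0,"ay":0,"az":0},
  {"tx":0,"ty":0,"tz":0.5,"ax":0,"ay":0,"az":0},
  {"tx":0,"ty":0,"tz":0.75,"ax":0,"ay":0,"az":0},
  {"tx":0,"ty":0,"tz":1,"ax":0,"ay":0,"az":0},
])

```text
time_s: 19.15
position: [0.4429, 0.3939, 0.1902]
orientation: [2.589, 1.779, 0.0]
contact_force: [1.2, 0.8, -1.8]
width: 0.0118
grasp_force: 58.7
```

Emit:
carry_out([
  {"tx":0.12,"ty":-0.2,"tz":0.15,"ax":0,"ay":0,"az":0},
  {"tx":0.24,"ty":-0.41,"tz":0.3,"ax":0,"ay":0,"az":0},
  {"tx":0.36,"ty":-0.62,"tz":0.4,"ax":0,"ay":0,"az":0},
  {"tx":0.48,"ty":-0.84,"tz":0.4,"ax":0,"ay":0,"az":0},
])

```text
time_s: 19.48
position: [0.5168, 0.2682, 0.2525]
orientation: [2.588, 1.78, 0.01]
contact_force: [1.3, 1.7, -1.8]
width: 0.0116
grasp_force: 58.9
```

Emit:
carry_out([
  {"tx":0.12,"ty":-0.2,"tz":0,"ax":0,"ay":0,"az":0},
  {"tx":0.24,"ty":-0.41,"tz":0,"ax":0,"ay":0,"az":0},
  {"tx":0.36,"ty":-0.62,"tz":0,"ax":0,"ay":0,"az":0},
  {"tx":0.48,"ty":-0.84,"tz":0,"ax":0,"ay":0,"az":0},
])

```text
time_s: 19.82
position: [0.5876, 0.1406, 0.2488]
orientation: [2.588, 1.779, 0.001]
contact_force: [1.6, 0.5, -1.6]
width: 0.0118
grasp_force: 58.9
```

Emit:
carry_out([
  {"tx":0.12,"ty":-0.2,"tz":0,"ax":0,"ay":0,"az":0},
  {"tx":0.24,"ty":-0.41,"tz":0,"ax":0,"ay":0,"az":0},
  {"tx":0.36,"ty":-0.62,"tz":0,"ax":0,"ay":0,"az":0},
  {"tx":0.48,"ty":-0.84,"tz":0,"ax":0,"ay":0,"az":0},
  {"tx":0.48,"ty":-0.84,"tz":0,"ax":0,"ay":0,"az":0},
])

```text
time_s: 20.23
position: [0.662, 0.0055, 0.2474]
orientation: [2.595, 1.762, -0.004]
contact_force: [-0.2, -1.6, -2.2]
width: 0.0119
grasp_force: 58.9
```

Emit:
carry_out([
  {"tx":0,"ty":0,"tz":-0.25,"ax":0,"ay":0,"az":0},
  {"tx":0,"ty":0,"tz":-0.5,"ax":0,"ay":0,"az":0},
  {"tx":0,"ty":0,"tz":-0.7,"ax":0,"ay":0,"az":0},
  {"tx":0,"ty":0,"tz":-0.88,"ax":0,"ay":0,"az":0},
  {"tx":0,"ty":0,"tz":-0.88,"ax":0,"ay":0,"az":0},
])

```text
time_s: 20.65
position: [0.6554, 0.0151, 0.1106]
orientation: [-2.586, -1.777, 0.012]
contact_force: [-1.8, -1.6, -1.4]
width: 0.0118
grasp_force: 59.0
```

Emit:
carry_out([
  {"tx":0,"ty":0,"tz":0,"ax":0,"ay":0,"az":0},
  {"tx":0,"ty":0,"tz":0,"ax":0,"ay":0,"az":0},
  {"tx":0,"ty":0,"tz":0,"ax":0,"ay":0,"az":0},
  {"tx":0,"ty":0,"tz":0.3,"ax":0,"ay":0,"az":0},
  {"tx":0,"ty":0,"tz":0.6,"ax":0,"ay":0,"az":0},
  {"tx":0,"ty":0,"tz":0.8,"ax":0,"ay":0,"az":0},
  {"tx":0,"ty":0,"tz":0.8,"ax":0,"ay":0,"az":0},
], jaw=0.45)

```text
time_s: 21.23
position: [0.6632, 0.0181, 0.247]
orientation: [2.583, 1.775, 0.021]
contact_force: [0.9, 0.2, 0.9]
width: 0.0466
grasp_force: 0.0
```

```bash
python3 - <<'E'
from h import *
s=log();print(s['time_s'],np.round(s['qpos'],3),np.round(s['position'],4),np.round(s['orientation'],3),s['width'])
for n in ['wrist','scene','top']:
  c=cam(n);print([(round(x['score'],2),np.round(x['location'],3).tolist()) for x in ctrl.search_frame(n,'bell0')])
  print([(round(x['score'],2),np.round(x['location'],3).tolist()) for x in ctrl.search_frame(n,'speed_tip')])
  cv2.imwrite(f'pics/{n}7.png',c['frame']);np.savez(n+'7.npz',**{k:np.array(c[k]) for k in ('R','t','f','cx','cy')})
E
```

```text
21.2333 [ 0.261  0.55  -0.594  1.424  0.316  1.247 -0.727] [0.6632 0.0181 0.247 ] [2.583 1.775 0.021] 0.0466064527534445
[(0.85, [0.662, 0.082, 0.081]), (0.67, [0.602, 0.017, 0.082]), (0.64, [0.662, 0.028, 0.08]), (0.57, [0.592, 0.086, 0.082])]
[(0.47, [0.663, -0.145, 0.135])]
[(0.52, [0.542, 0.497, 0.021]), (0.48, [0.589, 0.069, 0.075]), (0.42, [0.665, 0.01, 0.088])]
[(0.47, [0.665, -0.151, 0.145])]
[(0.8, [0.53, 0.503, 0.022]), (0.75, [0.647, 0.081, 0.078]), (0.55, [0.579, 0.078, 0.076]), (0.5, [0.583, 0.017, 0.078]), (0.43, [0.641, 0.031, 0.069])]
[(0.44, [0.651, -0.153, 0.154]), (0.43, [0.623, 0.058, 0.055])]
```

View pics/wrist7.png

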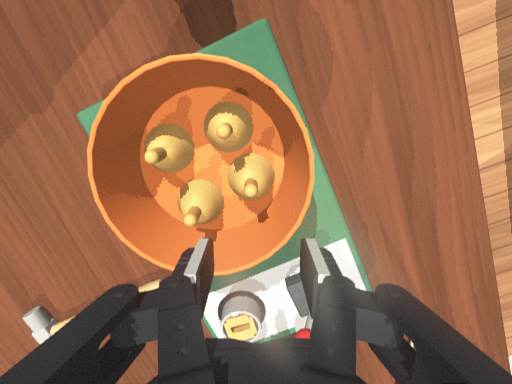

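All four bells stand in the bowl, at wrist pixels (165,152), (227,130), (250,178) and (200,203). Next I'll fit the arm model and triangulate the lever ball, key, cup and keyhole.

```bash
cat > kin.py <<'E'
import numpy as np, json
from scipy.optimize import least_squares
from scipy.spatial.transform import Rotation as Ro
# xArm7-like chain, base yaw; params: yaw,s1,d1,d3,a4,a5,d5,a6,d7
def fk(q,p):
    yaw,d1,d3,a4,a5,d5,a6,d7=p
    rx=lambda a:Ro.from_euler('x',a)
    R=Ro.from_euler('z',yaw);t=np.array([0,0,0.])
    # modified DH (a_{i-1},alpha_{i-1},d_i)
    for (a,al,d),th in zip([(0,0,d1),(0,-np.pi/2,0),(0,np.pi/2,d3),(a4,np.pi/2,0),(a5,np.pi/2,d5),(0,np.pi/2,0),(a6,-np.pi/2,d7)],q):
        t=t+R.apply([a,0,0]);R=R*rx(al);t=t+R.apply([0,0,d]);R=R*Ro.from_euler('z',th)
    return t,R
E
python3 - <<'E'
from kin import *
D=json.load(open('log.json'));print(len(D))
best=None
for s1 in [1,-1]:
 for y0 in [0,1.57,3.14,-1.57]:
  def res(p):
    o=[]
    for q,x,w in D:
        q=np.array(q)*S; t,R=fk(q,p[:8]); o+=list(t-x)
        o+=list(0.2*(Ro.from_rotvec(w).inv()*R*Ro.from_euler('z',p[8])).as_rotvec())
    return o
  S=np.array([s1,1,s1,1,s1,1,s1],float)
  for y7 in [0,1.57,3.14,-1.57]:
    r=least_squares(res,[y0,.3,.35,.05,.08,.34,.08,.25,y7],max_nfev=60)
    if best is None or r.cost<best[0]: best=(r.cost,s1,r.x)
print(best)
E
```

```text
14
(np.float64(0.026758208516676596), -1, array([-0.0943904 ,  0.08328845,  0.18589158,  0.99075702,  0.340907  ,
       -0.54816393, -0.01280269,  0.14649416, -1.6942057 ]))
```

```bash
python3 - <<'E'
from h import *
def ball(n,f,meta,box):
    c=dict(np.load(meta)); im=cv2.imread(f);h=cv2.cvtColor(im,cv2.COLOR_BGR2HSV)
    m=cv2.inRange(h,(0,170,110),(4,255,255))|cv2.inRange(h,(174,170,110),(180,255,255))
    x0,y0,x1,y1=box;k=np.zeros_like(m);k[y0:y1,x0:x1]=m[y0:y1,x0:x1]
    nn,l,st,ce=cv2.connectedComponentsWithStats(k);i=1+np.argmax(st[1:,4]);print(n,st[i],ce[i]);return c,ce[i]
def tri(obs):
    A=[];b=[]
    for c,p in obs:
        R=np.asarray(c['R']);C=-R.T@np.asarray(c['t']);d=R.T@np.array([(p[0]-c['cx'])/c['f'],(p[1]-c['cy'])/c['f'],1]);d/=np.linalg.norm(d);P=np.eye(3)-np.outer(d,d);A.append(P);b.append(P@C)
    x=np.linalg.lstsq(np.vstack(A),np.hstack(b),rcond=None)[0];return x
obs=[ball('scene','pics/scene0.png','scene7.npz',(232,232,252,256)),ball('top','pics/top0.png','top7.npz',(296,140,314,158)),ball('w2','pics/w2.png','w2.npz',(320,40,360,80))]
print('tip',tri(obs),tri(obs[:2]),tri(obs[1:]))
obs=[ball('scene','pics/scene0.png','scene7.npz',(140,225,190,260)),ball('top','pics/top0.png','top7.npz',(340,210,370,245)),ball('w2','pics/w2.png','w2.npz',(330,205,360,255))]
print('key bow',tri(obs),tri(obs[:2]),tri(obs[1:]))
im=cv2.imread('pics/w2.png')
a=cv2.resize(im[80:160,260:350],(540,480),interpolation=3);b=cv2.resize(im[190:250,310:370],(240,240),interpolation=3)
t=cv2.imread('pics/top0.png');d=cv2.resize(t[160:200,355:395],(240,240),interpolation=3)
o=np.zeros((480,780,3),np.uint8);o[:,:540]=a;o[:240,540:]=b;o[240:,540:]=d;cv2.imwrite('pics/crop2.png',o)
E
```

```text
scene [238 239   8   9  49] [241.28571429 243.16326531]
top [303 145   8   9  57] [306.57894737 148.80701754]
w2 [328  49  19  19 207] [337.04347826  58.14492754]
tip [ 0.65603479 -0.15517098  0.14229339] [ 0.65592094 -0.15557599  0.14259002] [ 0.65952877 -0.15672474  0.1293364 ]
scene [157 234  14  12  80] [163.1875 239.575 ]
top [354 218   8  16  71] [357.14084507 225.64788732]
w2 [338 213  15  32 291] [344.90034364 228.91065292]
key bow [ 0.43924307 -0.31313373  0.07385832] [ 0.43980619 -0.31342136  0.07444271] [ 0.43935707 -0.31244323  0.07549779]
```

View pics/crop2.png

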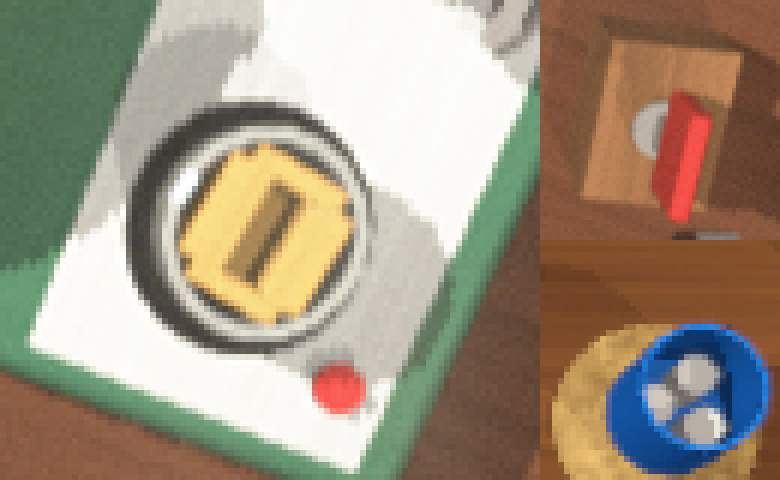

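```bash
cat > fit.py <<'E'
from kin import *
import itertools
D=json.load(open('log.json'));best=[]
for sg in itertools.product([1,-1],repeat=4):
  S=np.ones(7);S[[0,2,4,6]]=sg
  def res(p):
    o=[]
    for q,x,w in D:
        t,R=fk(np.array(q)*S,p[:8]); o+=list(t-x)
        o+=list(0.2*(Ro.from_rotvec(w).inv()*R*Ro.from_euler('z',p[8])).as_rotvec())
    return o
  for y0 in ([-.1] if sg[0]<0 else [-2.2,0]):
   for y7 in [0,1.57,3.14,-1.57]:
    r=least_squares(res,[y0,.3,.35,.05,.08,.34,.08,.25,y7],max_nfev=30)
    best.append((r.cost,S,r.x))
best.sort(key=lambda b:b[0])
for b in best[:3]: print(b[0],b[1],np.round(b[2],4))
E
python3 fit.py
```

```text
0.02675820851667528 [-1.  1. -1.  1. -1.  1. -1.] [-0.0944  0.0833  0.1859  0.9908  0.3409 -0.5482 -0.0128  0.1465 -1.6942]
0.02675820851668265 [-1.  1. -1.  1. -1.  1. -1.] [-0.0944  0.0833  0.1859  0.9908  0.3409 -0.5482 -0.0128  0.1465  4.589 ]
0.026758208516687684 [-1.  1. -1.  1. -1.  1. -1.] [-0.0944  0.0833  0.1859  0.9908  0.3409 -0.5482 -0.0128  0.1465  4.589 ]
```

```bash
cat > kin.py <<'E'
import numpy as np, json
from scipy.optimize import least_squares
from scipy.spatial.transform import Rotation as Ro
S=np.array([-1,1,-1,1,-1,1,-1.])
def fk(q,p,full=False):
    # p: yaw0, d_base, offsets after each joint (7 x (x,y,z)), tool yaw
    R=Ro.from_euler('z',p[0]);t=np.array([0,0,p[1]]);P=[t]
    off=np.reshape(p[2:23],(7,3))
    for i in range(7):
        R=R*Ro.from_euler('z' if i%2==0 else 'y',S[i]*q[i]);t=t+R.apply(off[i]);P.append(t)
    R=R*Ro.from_euler('z',p[23])
    return (t,R,P) if full else (t,R)
E
cat > fit.py <<'E'
from kin import *
D=json.load(open('log.json'));best=[]
p0=np.zeros(24);p0[1]=.28;o=p0[2:23].reshape(7,3);o[1,2]=.42;o[3,2]=.35;o[5,2]=.25
def res(p):
    r=[]
    for q,x,w in D:
        t,R=fk(q,p); r+=list((t-x)/.002)
        r+=list((Ro.from_rotvec(w).inv()*R).as_rotvec()/.01)
    return r+list((p-p0)/.2)
for y7 in [0,1.57,3.14,-1.57]:
    p0[23]=y7;r=least_squares(res,p0);best.append((r.cost,r.x))
b=min(best,key=lambda b:b[0]);p=b[1];np.save('p.npy',p);print(b[0],np.round(p[[0,1,23]],4));print(np.round(p[2:23].reshape(7,3),4))
e=[np.r_[(fk(q,p)[0]-x)*1e3] for q,x,w in D];print('max mm',np.abs(e).max().round(1))
E
python3 fit.py
```

```text
0.25762623575554805 [-0.0024  0.2714  1.5684]
[[ 1.600e-03 -1.790e-02 -8.600e-03]
 [-1.700e-03 -1.790e-02  4.890e-01]
 [ 2.200e-03 -8.300e-03  6.900e-02]
 [ 2.100e-03 -8.300e-03  3.889e-01]
 [-2.100e-03  1.000e-04  3.890e-02]
 [ 2.300e-03  1.000e-04  3.034e-01]
 [-1.000e-04 -1.000e-04  5.340e-02]]
max mm 0.1
```

```bash
cat > plan.py <<'E'
from kin import *
p=np.load('p.npy');off=p[2:23].reshape(7,3)
LO=np.array([-2.62,-.44,-1.27,.08,-1.32,.12,-2.74])+.06;HI=np.array([2.62,2.09,1.32,2.57,4.46,2,2.74])-.06
def rz(a):c,s=np.cos(a),np.sin(a);return np.array([[c,-s,0],[s,c,0],[0,0,1]])
def ry(a):c,s=np.cos(a),np.sin(a);return np.array([[c,0,s],[0,1,0],[-s,0,c]])
B0=rz(p[0]);T7=rz(p[23])
def f(q):
    R=B0;t=np.array([0,0,p[1]]);P=[t]
    for i in range(7):
        R=R@(rz if i%2==0 else ry)(S[i]*q[i]);t=t+R@off[i];P.append(t)
    return t,R@T7,P
def err(q,t,R):
    a,b,_=f(q);E=R.T@b;return np.r_[(t-a)*3,[E[2,1]-E[1,2],E[0,2]-E[2,0],E[1,0]-E[0,1]],(3-np.trace(E))*.5]
def ik(t,R,q0):
    r=least_squares(lambda q:np.r_[err(q,t,R),.002*(q-q0)],np.clip(q0,LO+.01,HI-.01),bounds=(LO,HI),max_nfev=40)
    e=err(r.x,t,R);return r.x,np.abs(e).max()<.01
def rot(ax,a):return Ro.from_rotvec(np.asarray(ax)*a).as_matrix()
def grasp_R(th,d,flip=1):
    a=np.array([np.cos(th),np.sin(th),0]);z=np.cos(d)*a-np.sin(d)*np.array([0,0,1]);y=flip*np.array([-np.sin(th),np.cos(th),0]);return np.c_[np.cross(y,z),y,z]
E
cat > s1.py <<'E'
from plan import *
from h import *
c=dict(np.load('top7.npz'));print('cup rim',ray(c,383.3,184.2,.084))
cup=ray(c,383.3,184.2,.084)[:2]
D=json.load(open('log.json'));q0=np.array(D[-1][0])
seeds=[q0,np.array([.6,.6,0,1.6,0,1.,0]),np.array([.6,.8,0,1.4,1.57,1.2,0]),np.array([.6,.8,0,1.4,3.1,.5,0]),np.array([.6,.8,0,1.4,-1.2,1.2,0])]
G=[]
for d in np.radians([20,30,40,50]):
  for th in np.radians(range(-180,180,20)):
    for fl in (1,-1):
      R=grasp_R(th,d,fl);t=np.r_[cup,.052]+.019*R[:,2]
      for k,s in enumerate(seeds):
        q,ok=ik(t,R,s)
        if not ok: continue
        P=f(q)[2]
        if min(x[2] for x in P[3:6])<.1: continue
        w=P[5]; # stand/key clearance: segment TCP-back to wrist vs key (0.44,-0.313)
        u=np.linspace(.073,.36,15)
        pts=t-np.outer(u,R[:,2]);dk=np.hypot(pts[:,0]-.44,pts[:,1]+.313);bad=((dk<.09)&(pts[:,2]<.145)).any() or (pts[0,2]<.05)
        if bad: continue
        G.append((np.degrees(d),np.degrees(th),fl,k,q));break
for g in G: print(int(round(g[0])),int(round(g[1])),g[2],g[3],np.round(g[4],2))
import pickle;pickle.dump((cup,G),open('G.pkl','wb'))
E
time python3 s1.py
```

```text
cup rim [ 0.56580342 -0.3927226   0.084     ]
20 -160 1 0 [ 0.08  1.39  0.55  0.82  0.26  1.94 -0.77]
20 -140 1 0 [ 0.15  1.2   0.02  1.13  0.8   1.76 -0.97]
20 -140 -1 3 [0.08 1.21 0.18 1.14 0.7  1.7  2.23]
20 -120 1 0 [ 0.09  1.09 -0.01  1.46  1.03  1.51 -1.04]
20 -120 -1 3 [-0.01  1.1   0.18  1.47  0.92  1.4   2.16]
20 -100 1 0 [ 0.11  1.   -0.1   1.76  1.37  1.36 -1.2 ]
20 -100 -1 3 [-0.09  1.01  0.21  1.78  1.22  1.14  1.99]
20 -80 1 0 [ 0.23  0.96 -0.24  2.03  1.8   1.37 -1.36]
20 -80 -1 3 [-0.4   1.09  0.65  2.09  1.66  0.65  1.57]
20 20 -1 0 [ 1.68  1.33 -1.09  1.87 -0.71  0.29  0.7 ]
20 40 -1 0 [ 1.44  1.19 -0.74  1.58 -0.7   0.88  0.7 ]
20 60 -1 0 [ 1.31  1.27 -0.73  1.27 -0.44  1.28  0.58]
20 80 -1 0 [ 1.16  1.38 -0.77  0.93 -0.25  1.68  0.54]
30 -160 1 0 [ 0.22  1.24  0.14  0.91  0.47  1.87 -0.96]
30 -140 1 0 [ 0.2   1.11 -0.03  1.2   0.76  1.65 -0.98]
30 -140 -1 3 [ 0.27  1.12 -0.17  1.19  0.85  1.71  2.12]
30 -120 1 0 [ 0.2   1.01 -0.13  1.5   1.03  1.44 -1.02]
30 -120 -1 3 [-0.03  1.02  0.26  1.52  0.78  1.23  2.27]
30 -100 1 0 [ 0.19  0.91 -0.15  1.78  1.32  1.24 -1.1
[... 2054 characters left out ...]
0 1 2 [ 1.39  0.9  -0.95  1.99  1.69  0.18  0.79]
50 0 -1 0 [ 1.48  1.02 -1.14  1.99  1.65  0.36 -2.24]
50 20 -1 0 [ 1.31  0.86 -0.74  1.84 -0.34  0.33 -0.06]
50 40 -1 0 [ 1.29  0.94 -0.73  1.64 -0.2   0.68  0.1 ]
50 60 -1 0 [ 1.25  1.04 -0.79  1.42 -0.02  1.01  0.21]
50 80 -1 0 [ 1.08  1.07 -0.62  1.21 -0.08  1.32  0.51]
50 100 -1 0 [ 1.    1.16 -0.69  1.01  0.11  1.59  0.66]
50 120 -1 0 [ 0.87  1.2  -0.62  0.86  0.2   1.79  0.93]
50 140 1 1 [ 0.45  1.18  0.33  0.85 -0.32  1.86 -1.55]
50 140 -1 0 [ 0.71  1.2  -0.41  0.8   0.21  1.88  1.27]
50 160 1 0 [ 0.52  1.16 -0.1   0.84  0.16  1.84 -1.49]
50 160 -1 0 [ 0.57  1.17 -0.25  0.83  0.26  1.86  1.6 ]
real	0m36.949s
user	0m37.209s
sys	0m0.176s
```

```bash
cat > s2.py <<'E'
from plan import *
import pickle
cup,G=pickle.load(open('G.pkl','rb'));bowl=np.array([.622,.048])
up=np.array([0,0,1.])
def track(q,t,R,n):
    """step locally from q to (t,R)"""
    t0,R0,_=f(q);dr=Ro.from_matrix(R@R0.T).as_rotvec();mx=0
    for s in np.linspace(0,1,n+1)[1:]:
        q2,ok=ik(t0+s*(t-t0),Ro.from_rotvec(dr*s).as_matrix()@R0,q)
        if not ok: return None
        if np.abs(q2-q).max()>.6: return None
        q=q2
    return q
out=[]
for g in G:
    d,th,fl,k,qg=g
    if not(25<d<45 and 35<th<105 ): continue
    Rg=grasp_R(np.radians(th),np.radians(d),fl)
    # carry pose: keep orientation but allow yaw, lifted
    for al in range(-60,100,20):
        Rc=rz(np.radians(al-th))@Rg
        for be in range(-180,180,30):      # pour axis azimuth rel. to tool az
            for psi in (125,140):
                h=np.array([np.cos(np.radians(al+be)),np.sin(np.radians(al+be)),0])
                R=rot(h,np.radians(psi))@Rc; u=R@(Rg.T@up)
                e=-up+(up@u)*u;e/=np.linalg.norm(e);lip=.037*u+.033*e   # from grip point
                gp=np.r_[bowl,.18]-lip; t=gp+.019*R[:,2]
                # hand box below-lip clearance
                C=np.array([[x,y,z] for x in np.linspace(-.038,.038,4) for y in np.linspace(-.043,.043,4) for z in np.linspace(-.16,-.073,5)])@R.T+t
                if C[:,2].min()<.15: continue
                near=np.hypot(C[:,0]-bowl[0],C[:,1]-bowl[1])<.045
                if (near&(C[:,2]<.2)).any(): continue
                q,ok=ik(t,R,qg)
                if not ok or min(x[2] for x in f(q)[2][3:6])<.2: continue
                out.append((np.abs(q-qg).max(),d,th,fl,al,be,psi,q,qg,t,R,Rc))
out.sort(key=lambda o:o[0]);print(len(out))
n=0;keep=[]
for o in out[:60]:
    _,d,th,fl,al,be,psi,q,qg,t,R,Rc=o
    tg=f(qg)[0]; q1=track(qg,tg+[0,0,.2],f(qg)[1],4)
    if q1 is None: continue
    q2=track(q1,np.r_[t[:2],t[2]+.04],Rc,8)
    if q2 is None: continue
    q3=track(q2,t,R,14)
    if q3 is None: continue
    m=np.minimum(q3-LO,HI-q3).min();print(int(round(d)),int(round(th)),fl,al,be,psi,'t',np.round(t,3),'z',np.round(R[:,2],2),'q3',np.round(q3,2),'mar',m.round(2));n+=1
    keep.append((o,q1,q2,q3))
    if n>=12: break
pickle.dump(keep,open('K.pkl','wb'))
E
time timeout 560 python3 s2.py
```

```text
0
real	0m30.807s
user	0m31.221s
sys	0m0.129s
```

```bash
cat > s3.py <<'E'
exec(open('s2.py').read().split('out=[]')[0])
seeds=[np.array([.2,.5,-.4,1.5,.3,1.2,0]),np.array([.3,.6,0,1.4,1.57,1.2,0]),np.array([0.,.4,0,1.6,3.1,.8,0]),np.array([.5,.4,0,1.6,-1.2,1.2,0]),np.array([0.3,.6,0,1.4,1.57,1.5,-2.]),np.array([0.3,.6,0,1.4,1.57,1.5,2.]),np.array([.3,.4,0,1.6,-1.2,1.5,2.]),np.array([.3,.4,0,1.6,-1.2,1.5,-2.])]
cnt=[0,0,0,0];sol=[]
for d in (20,30,40):
  for fl in (1,-1):
    for al in range(-180,180,30):
      Rc=grasp_R(np.radians(al),np.radians(d),fl)
      for be in range(-180,180,30):
        for psi in (125,):
          cnt[0]+=1
          h=np.array([np.cos(np.radians(al+be)),np.sin(np.radians(al+be)),0])
          R=rot(h,np.radians(psi))@Rc;u=rot(h,np.radians(psi))@up
          e=-up+(up@u)*u;e/=np.linalg.norm(e);lip=.037*u+.033*e
          gp=np.r_[bowl,.20]-lip;t=gp+.019*R[:,2]
          C=np.array([[x,y,z] for x in np.linspace(-.038,.038,4) for y in np.linspace(-.043,.043,4) for z in np.linspace(-.16,-.073,5)])@R.T+t
          r=np.hypot(C[:,0]-bowl[0],C[:,1]-bowl[1])
          if (C[:,2]<np.where(r<.125,.145,.10)).any(): continue
          cnt[1]+=1
          if ((r<.04)&(C[:,2]<.2)).any(): continue
          cnt[2]+=1
          for s in seeds:
            q,ok=ik(t,R,s)
            if ok and min(x[2] for x in f(q)[2][3:6])>.14:
                sol.append((d,fl,al,be,psi,q,t,R,Rc));cnt[3]+=1;break
print(cnt)
for s in sol: print(s[:5],'t',np.round(s[6],3),'z',np.round(s[7][:,2],2),np.round(s[5],2))
pickle.dump(sol,open('P.pkl','wb'))
E
time timeout 560 python3 s3.py
```

```text
[864, 456, 360, 230]
(20, 1, -180, 30, 125) t [0.62  0.021 0.245] z [-0.43 -0.88 -0.19] [-0.9   1.3   1.12  1.16  0.17  1.82 -2.68]
(20, 1, -180, 60, 125) t [0.64  0.027 0.239] z [ 0.41 -0.78 -0.47] [-0.12  0.71 -0.78  1.82  1.38  1.72  2.68]
(20, 1, -180, 90, 125) t [0.649 0.048 0.237] z [ 0.82 -0.   -0.57] [-0.9   0.28  0.77  2.39  3.11  0.4   1.35]
(20, 1, -180, 120, 125) t [0.64  0.069 0.239] z [ 0.41  0.78 -0.47] [ 0.98  0.74 -0.99  1.92 -0.85  0.58 -0.04]
(20, 1, -180, 150, 125) t [0.62  0.075 0.245] z [-0.43  0.88 -0.19] [ 0.59  1.12 -0.78  1.18 -0.52  1.7  -0.33]
(20, 1, -150, 30, 125) t [0.633 0.024 0.245] z [ 0.07 -0.98 -0.19] [-1.21  1.21  1.17  1.6   0.31  1.21 -2.68]
(20, 1, -150, 60, 125) t [0.648 0.039 0.239] z [ 0.75 -0.47 -0.47] [-0.4   0.42 -0.28  2.2   1.65  1.07  2.68]
(20, 1, -150, 90, 125) t [0.645 0.061 0.237] z [ 0.71  0.41 -0.57] [ 0.1   0.29 -0.03  2.26  4.23  0.54  0.92]
(20, 1, -150, 120, 125) t [0.627 0.075 0.239] z [-0.03  0.88 -0.47] [ 0.75  0.85 -0.8   1.55 -0.55  1.18 -0.07]
(20, 1, -120, 90, 125) t [0.635 0.071 0.237] z [ 0.41  0.71 -0.57] [ 1.    0.
[... 23679 characters left out ...]
 120, 60, 125) t [0.615 0.019 0.245] z [-0.38 -0.91 -0.17] [-0.74  1.07  0.53  1.2   0.55  1.91 -0.27]
(40, -1, 120, 90, 125) t [0.637 0.022 0.243] z [ 0.48 -0.84 -0.26] [-0.59  0.67 -0.16  1.93  1.33  1.52 -1.05]
(40, -1, 120, 120, 125) t [0.65  0.04  0.245] z [ 0.98 -0.12 -0.17] [ 0.2   0.71 -0.83  2.5   2.52  1.6  -1.53]
(40, -1, 150, 60, 125) t [0.63  0.02  0.245] z [ 0.12 -0.98 -0.17] [-0.61  0.84 -0.03  1.6   1.08  1.77 -0.55]
(40, -1, 150, 90, 125) t [0.648 0.033 0.243] z [ 0.84 -0.48 -0.26] [-0.2   0.6  -0.6   2.29  1.9   1.51 -1.15]
(40, -1, 150, 120, 125) t [0.651 0.055 0.245] z [ 0.91  0.38 -0.17] [ 0.87  0.84 -1.06  2.44  3.35  0.98 -1.34]
real	2m7.764s
user	2m8.130s
sys	0m0.166s
```

Emit:
carry_out([
  {"tx":-0.03,"ty":-0.25,"tz":0.2,"ax":0,"ay":0,"az":0.2},
  {"tx":-0.06,"ty":-0.5,"tz":0.4,"ax":0,"ay":0,"az":0.4},
  {"tx":-0.1,"ty":-0.75,"tz":0.4,"ax":0,"ay":0,"az":0.6},
  {"tx":-0.13,"ty":-1,"tz":0.4,"ax":0,"ay":0,"az":0.75},
])

```text
time_s: 22.02
position: [0.6407, -0.1307, 0.298]
orientation: [2.182, 2.257, 0.004]
contact_force: [1.0, -0.6, -0.1]
width: 0.0468
grasp_force: 0.0
```

Emit:
carry_out([
  {"tx":0,"ty":-0.25,"tz":0,"ax":0,"ay":0,"az":0},
  {"tx":0,"ty":-0.5,"tz":0,"ax":0,"ay":0,"az":0},
  {"tx":0,"ty":-0.5,"tz":0,"ax":0,"ay":0,"az":0},
  {"tx":0,"ty":-0.5,"tz":0,"ax":0,"ay":0,"az":0},
  {"tx":0,"ty":-0.5,"tz":0,"ax":0,"ay":0,"az":0},
])

```text
time_s: 22.43
position: [0.6399, -0.2049, 0.2951]
orientation: [-2.191, -2.249, -0.001]
contact_force: [-0.2, 1.1, -0.2]
width: 0.0469
grasp_force: 0.0
```

```bash
python3 - <<'E'
from h import *
s=log();print(s['time_s'],np.round(s['qpos'],3),np.round(s['position'],4),np.round(s['orientation'],3))
c=cam('wrist');im=c['frame'];cv2.imwrite('pics/w8.png',im);np.savez('w8.npz',**{k:np.array(c[k]) for k in ('R','t','f','cx','cy')})
print([(round(x['score'],2),np.round(x['location'],3).tolist()) for o in ('keyhole','speed_tip') for x in ctrl.search_frame('wrist',o)])
E
```

```text
22.4333 [ 0.618  0.56  -0.661  1.305  0.337  1.388 -0.002] [ 0.6399 -0.2049  0.2951] [-2.191e+00 -2.249e+00 -1.000e-03]
[(0.6, [0.576, -0.16, 0.083]), (0.29, [0.454, -0.294, 0.04]), (0.96, [0.658, -0.157, 0.148]), (0.7, [0.579, -0.351, 0.004])]
```

View pics/w8.png

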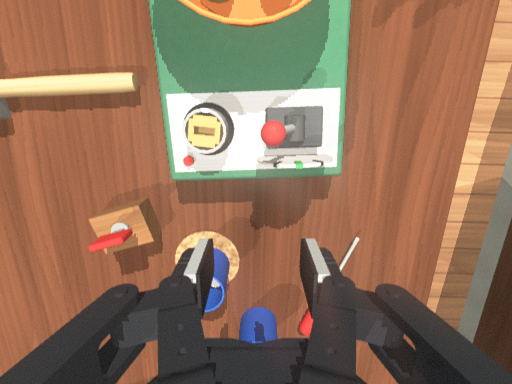

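```bash
python3 - <<'E'
from h import *
c=dict(np.load('w8.npz'));im=cv2.imread('pics/w8.png');h=cv2.cvtColor(im,cv2.COLOR_BGR2HSV)
m=cv2.inRange(h,(0,150,80),(6,255,255))|cv2.inRange(h,(172,150,80),(180,255,255));n,l,st,ce=cv2.connectedComponentsWithStats(m)
for i in range(1,n):
    if st[i][4]>60: print(st[i],ce[i].round(1))
for z in (.130,.134,.14,.147): print(z,ray(c,273.5,132.5,z).round(4))
g=cv2.inRange(h,(55,150,120),(70,255,255));g[:150]=0;g[172:]=0;ys,xs=np.nonzero(g[:, 270:330]);print('green',len(xs),xs.mean()+270,ys.mean())
for z in (.055,.072,.1,.13): print('green',z,ray(c,xs.mean()+270,ys.mean(),z).round(4))
print('base box',ray(c,265,108,.05),ray(c,322,108,.05),ray(c,322,147,.05))
print('hub',ray(c,298,128,.072))
print('keyhole',ray(c,207,131,.084),'panel edge',ray(c,173,179,.05),ray(c,341,176,.05), ray(c,150,5,.05),ray(c,349,5,.05))
b=np.vstack([cv2.resize(im[90:185,160:345],(740,380),interpolation=3)]);cv2.imwrite('pics/crop3.png',b)
E
```

```text
[262 121  24  24 217] [272.2 134.1]
[ 88 229  44  23 505] [109.7 240.2]
[299 308  14  28 246] [306.  323.5]
0.13 [ 0.6563 -0.1552  0.13  ]
0.134 [ 0.6561 -0.1549  0.134 ]
0.14 [ 0.6557 -0.1544  0.14  ]
0.147 [ 0.6553 -0.1538  0.147 ]
green 0 nan nan
green 0.055 [nan nan nan]
green 0.072 [nan nan nan]
green 0.1 [nan nan nan]
green 0.13 [nan nan nan]
base box [ 0.64877658 -0.13137115  0.05      ] [ 0.72222807 -0.12946803  0.05      ] [ 0.72691996 -0.17937996  0.05      ]
hub [ 0.68991933 -0.15389526  0.072     ]
keyhole [ 0.57894941 -0.15944122  0.084     ] panel edge [ 0.52446423 -0.22882422  0.05      ] [ 0.75691055 -0.21849377  0.05      ] [ 0.51027069 -0.01966371  0.05      ] [ 0.74298252 -0.01368303  0.05      ]<stdin>:7: RuntimeWarning: Mean of empty slice.
  ret = ret.dtype.type(ret / rcount)
<stdin>:8: RuntimeWarning: Mean of empty slice.
```

View pics/crop3.png

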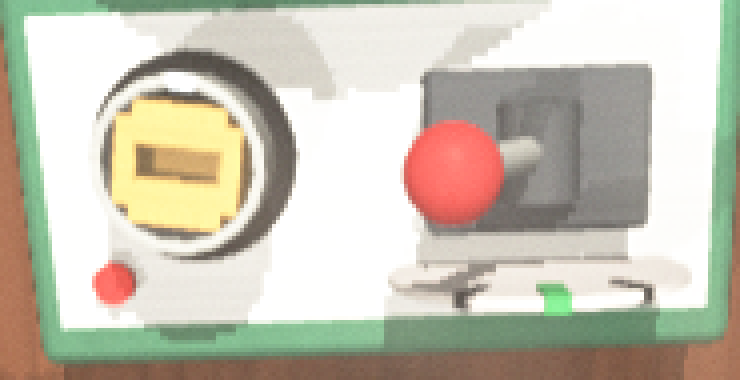

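Ball at w8 (273,132), lever hub at about (295,128), keyhole at (205,131). The lever leans about 0.4 rad toward the robot. I'll grip the ball and bring it upright.

Emit:
carry_out([
  {"tx":0.11,"ty":0.33,"tz":-0.2,"ax":0,"ay":0,"az":0},
  {"tx":0.11,"ty":0.33,"tz":-0.45,"ax":0,"ay":0,"az":0},
  {"tx":0.11,"ty":0.33,"tz":-0.7,"ax":0,"ay":0,"az":0},
  {"tx":0.11,"ty":0.33,"tz":-0.7,"ax":0,"ay":0,"az":0},
  {"tx":0.11,"ty":0.33,"tz":-0.7,"ax":0,"ay":0,"az":0},
])

```text
time_s: 23.0
position: [0.655, -0.1552, 0.1888]
orientation: [-2.187, -2.249, 0.005]
contact_force: [-0.0, -0.2, 1.9]
width: 0.0472
grasp_force: 0.0
```

```bash
python3 - <<'E'
from h import *
s=log();print(s['time_s'],np.round(s['position'],4),np.round(s['orientation'],3))
c=dict(np.load('w8.npz'))
a=ray(c,160+135/4,90+163/4,.084);b=ray(c,160+221/4,90+166/4,.084);print('slot',a,b,np.degrees(np.arctan2(*(b-a)[[1,0]])),(a+b)/2)
a=ray(c,160+136/4,90+145/4,.084);b=ray(c,160+221/4,90+151/4,.084);print('slot edge',np.degrees(np.arctan2(*(b-a)[[1,0]])))
a=ray(c,160+60/4,90+330/4,.05);b=ray(c,160+725/4,90+305/4,.05);print('panel',np.degrees(np.arctan2(*(b-a)[[1,0]])))
E
```

```text
23.0 [ 0.655  -0.1552  0.1888] [-2.187 -2.249  0.005]
slot [ 0.56301154 -0.1595604   0.084     ] [ 0.58886971 -0.15977332  0.084     ] -0.471775206625582 [ 0.57594062 -0.15966686  0.084     ]
slot edge -2.4635643648748617
panel 3.6852886970464676
```

Emit:
carry_out([
  {"tx":0,"ty":0,"tz":-0.2,"ax":0,"ay":0,"az":0},
  {"tx":0,"ty":0,"tz":-0.4,"ax":0,"ay":0,"az":0},
  {"tx":0,"ty":0,"tz":-0.4,"ax":0,"ay":0,"az":0},
])

```text
time_s: 23.25
position: [0.6549, -0.157, 0.1284]
orientation: [-2.191, -2.247, 0.005]
contact_force: [-2.4, -0.3, -0.8]
width: 0.0472
grasp_force: 0.0
```

Emit:
carry_out([
  {"tx":0,"ty":0,"tz":0,"ax":0,"ay":0,"az":0},
  {"tx":0,"ty":0,"tz":0,"ax":0,"ay":0,"az":0},
  {"tx":0,"ty":0,"tz":0,"ax":0,"ay":0,"az":0},
  {"tx":0,"ty":0,"tz":0,"ax":0,"ay":0,"az":0},
], jaw=1)

```text
time_s: 23.58
position: [0.6581, -0.1563, 0.1342]
orientation: [2.19, 2.247, 0.003]
contact_force: [-3.3, -1.3, 9.0]
width: 0.0223
grasp_force: 58.7
```

Emit:
carry_out([
  {"tx":0.05,"ty":0,"tz":0.01,"ax":0,"ay":0,"az":0},
  {"tx":0.1,"ty":0,"tz":0.03,"ax":0,"ay":0,"az":0},
  {"tx":0.15,"ty":0.01,"tz":0.04,"ax":0,"ay":0,"az":0},
  {"tx":0.2,"ty":0.01,"tz":0.04,"ax":0,"ay":0,"az":0},
  {"tx":0.2,"ty":0.01,"tz":0.04,"ax":0,"ay":0,"az":0},
  {"tx":0.2,"ty":0.01,"tz":0.04,"ax":0,"ay":0,"az":0},
])

```text
time_s: 24.08
position: [0.6881, -0.1546, 0.141]
orientation: [2.19, 2.247, 0.003]
contact_force: [-4.4, -1.7, 12.8]
width: 0.0223
grasp_force: 63.0
```

```bash
python3 - <<'E'
from h import *
s=log();print(s['time_s'],np.round(s['position'],4),np.round(s['contact_force'],1))
E
```

```text
24.0833 [ 0.6881 -0.1546  0.141 ] [-4.4 -1.7 12.8]
```

Emit:
carry_out([
  {"tx":0,"ty":0,"tz":0,"ax":0,"ay":0,"az":0},
  {"tx":0,"ty":0,"tz":0,"ax":0,"ay":0,"az":0},
  {"tx":0,"ty":0,"tz":0,"ax":0,"ay":0,"az":0},
  {"tx":0,"ty":0,"tz":0.25,"ax":0,"ay":0,"az":0},
  {"tx":0,"ty":0,"tz":0.5,"ax":0,"ay":0,"az":0},
  {"tx":0,"ty":0,"tz":0.75,"ax":0,"ay":0,"az":0},
  {"tx":0,"ty":0,"tz":1,"ax":0,"ay":0,"az":0},
], jaw=0.45)

```text
time_s: 24.67
position: [0.6863, -0.1543, 0.2888]
orientation: [-2.192, -2.25, -0.001]
contact_force: [0.3, 0.2, 0.4]
width: 0.0468
grasp_force: 0.0
```

Emit:
carry_out([
  {"tx":-0.25,"ty":-0.2,"tz":0.1,"ax":0,"ay":0,"az":0},
  {"tx":-0.3,"ty":-0.33,"tz":0.1,"ax":0,"ay":0,"az":0},
  {"tx":-0.3,"ty":-0.33,"tz":0.1,"ax":0,"ay":0,"az":0},
  {"tx":-0.3,"ty":-0.33,"tz":0.1,"ax":0,"ay":0,"az":0},
  {"tx":-0.3,"ty":-0.33,"tz":0.1,"ax":0,"ay":0,"az":0},
])

```text
time_s: 25.08
position: [0.6416, -0.2037, 0.3017]
orientation: [-2.192, -2.25, -0.001]
contact_force: [-0.5, -0.0, 0.7]
width: 0.0468
grasp_force: 0.0
```

```bash
python3 - <<'E'
from h import *
s=log();print(s['time_s'],np.round(s['position'],4))
cs={}
for n in ('wrist','top','scene'):
    c=cam(n);cs[n]=c;np.savez(n+'9.npz',**{k:np.array(c[k]) for k in ('R','t','f','cx','cy')});cv2.imwrite(f'pics/{n}9.png',c['frame'])
im=cs['wrist']['frame'];h=cv2.cvtColor(im,cv2.COLOR_BGR2HSV)
m=cv2.inRange(h,(0,150,80),(6,255,255))|cv2.inRange(h,(172,150,80),(180,255,255));n,l,st,ce=cv2.connectedComponentsWithStats(m)
for i in range(1,n):
    if st[i][4]>60: print(st[i],ce[i].round(1),ray(cs['wrist'],st[i][0]+st[i][2]/2-.5,st[i][1]+st[i][3]/2-.5,.147).round(4))
cv2.imwrite('pics/crop4.png',cv2.resize(im[60:220,140:380],(720,480),interpolation=3))
E
```

```text
25.0833 [ 0.6416 -0.2037  0.3017]
[292 121  24  24 321] [303.2 133.4] [ 0.6879 -0.1525  0.147 ]
[ 90 228  43  23 484] [110.6 238.8] [ 0.4779 -0.2766  0.147 ]
[297 304  16  29 279] [305.1 320.8] [ 0.7061 -0.3794  0.147 ]
```

View pics/crop4.png

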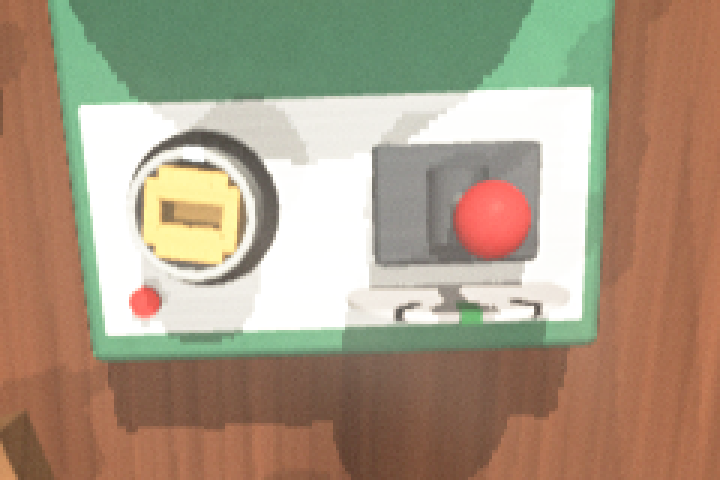

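```bash
python3 - <<'E'
from h import *
c=dict(np.load('wrist9.npz'))
for z in (.05,.06,.072,.085): print(z,'bracket',ray(c,140+458/3,60+208/3,z).round(4),'boxc',ray(c,140+456/3,60+205/3,z).round(4),'green',ray(c,140+470/3,60+315/3,z).round(4),'arc',ray(c,140+466/3,60+312/3,z).round(4))
s=dict(np.load('scene9.npz'));im=cv2.imread('pics/scene9.png')
u,v=map(int,proj(s,[.687,-.153,.1]));print(u,v,proj(s,[.685,-.153,.072]),proj(s,[.685,-.153,.147]))
h=cv2.cvtColor(im,cv2.COLOR_BGR2HSV);m=cv2.inRange(h,(0,150,80),(6,255,255))|cv2.inRange(h,(172,150,80),(180,255,255));n,l,st,ce=cv2.connectedComponentsWithStats(m)
for i in range(1,n):
    if st[i][4]>15: print(st[i],ce[i].round(1))
cv2.imwrite('pics/crop5.png',cv2.resize(im[v-30:v+30,u-40:u+40],(800,600),interpolation=3))
E
```

```text
0.05 bracket [ 0.6888 -0.1568  0.05  ] boxc [ 0.6879 -0.1555  0.05  ] green [ 0.6975 -0.205   0.05  ] arc [ 0.6955 -0.2037  0.05  ]
0.06 bracket [ 0.6876 -0.1561  0.06  ] boxc [ 0.6866 -0.1548  0.06  ] green [ 0.696  -0.2031  0.06  ] arc [ 0.6941 -0.2017  0.06  ]
0.072 bracket [ 0.6861 -0.1552  0.072 ] boxc [ 0.6852 -0.154   0.072 ] green [ 0.6942 -0.2007  0.072 ] arc [ 0.6924 -0.1994  0.072 ]
0.085 bracket [ 0.6845 -0.1542  0.085 ] boxc [ 0.6836 -0.153   0.085 ] green [ 0.6923 -0.1982  0.085 ] arc [ 0.6906 -0.1969  0.085 ]
248 256 (np.float64(248.1185327995658), np.float64(261.0884343207519)) (np.float64(248.1082978484002), np.float64(247.90759457751594))
[157 233  14  13  88] [163.3 239.5]
[245 245   8   8  54] [248.7 248.5]
[162 340  36  21 364] [179.1 349.8]
```

View pics/crop5.png

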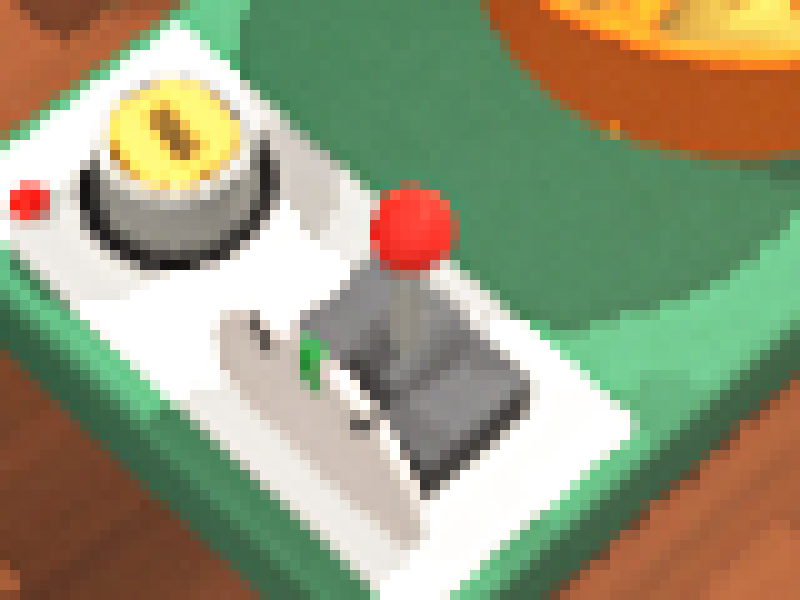

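The scene crop shows the rod upright from the hub to the ball (crop 413,228) and level with the green mark. The lever is set. Next I'll fit the cup silhouette and plan the pour.

```bash
cat > sil.py <<'E'
from h import *
from scipy.optimize import minimize
def mask(c,pts):
    m=np.zeros((384,512),np.uint8);uv=np.array([proj(c,p) for p in pts],np.float32)
    cv2.fillConvexPoly(m,cv2.convexHull(np.round(uv*16).astype(np.int32)),1,shift=4);return m
def cyl(x,y,r,z0,z1):
    a=np.linspace(0,6.28,40);return [[x+r*np.cos(t),y+r*np.sin(t),z] for t in a for z in (z0,z1)]
def box(x,y,yaw,l,w,z0,z1):
    c,s=np.cos(yaw),np.sin(yaw);return [[x+c*a*l/2-s*b*w/2,y+s*a*l/2+c*b*w/2,z] for a in(1,-1) for b in (1,-1) for z in (z0,z1)]
def iou(views,gen):
    v=[]
    for c,m in views:
        k=mask(c,gen);v.append((k&m).sum()/max(1,(k|m).sum()))
    return np.mean(v)
def fit(views,gen,x0,st):
    r=minimize(lambda x:-iou(views,gen(x)),x0,method='Nelder-Mead',options=dict(initial_simplex=np.vstack([x0]+[np.array(x0)+np.eye(len(x0))[i]*st[i] for i in range(len(x0))]),xatol=1e-4,fatol=1e-4));return r.x,-r.fun
def load(n): return dict(np.load(n+'.npz'))
E
cat > cupfit.py <<'E'
from sil import *
V=[]
for n in ('top','scene'):
    c=load(n+'9');im=cv2.imread(f'pics/{n}9.png');h=cv2.cvtColor(im,cv2.COLOR_BGR2HSV)
    m=cv2.inRange(h,(105,120,40),(125,255,255));nn,l,st,ce=cv2.connectedComponentsWithStats(m);u,v=proj(c,[.566,-.393,.044])
    i=min([i for i in range(1,nn) if st[i][4]>80],key=lambda i:np.hypot(*(ce[i]-(u,v))));k=(l==i).astype(np.uint8)
    cs,_=cv2.findContours(k,0,1);k[:]=0;cv2.drawContours(k,[cv2.convexHull(max(cs,key=cv2.contourArea))],-1,1,-1);V.append((c,k));print(n,st[i])
print(fit(V,lambda x:cyl(x[0],x[1],.033,.004,.084),[.566,-.393],[.005,.005]))
for v in V: print(fit([v],lambda x:cyl(x[0],x[1],.033,.004,.084),[.566,-.393],[.005,.005]))
E
python3 cupfit.py
```

```text
top [402 148  29  26 528]
scene [154 268  24  31 480]
(array([ 0.56316175, -0.3883878 ]), np.float64(0.4578125))
(array([ 0.566, -0.393]), np.float64(0.0))
(array([ 0.56316175, -0.3883878 ]), np.float64(0.915625))
```

```bash
cp pics/top0.png pics/top9.png; python3 cupfit.py; cat > pathsim.py <<'E'
from plan import *
D=json.load(open('log.json'));q=np.array(D[-1][0])
def go(name,t,R,n=6):
    global q
    t0,R0,_=f(q);dr=Ro.from_matrix(R@R0.T).as_rotvec();worst=9
    for s in np.linspace(0,1,n+1)[1:]:
        q2,ok=ik(t0+s*(t-t0),Ro.from_rotvec(dr*s).as_matrix()@R0,q)
        if not ok: print(name,'FAIL at',s,np.round(q2,2));return
        q=q2;worst=min(worst,np.minimum(q-LO,HI-q).min())
    print(name,np.round(t,3),'dR deg',np.round(np.degrees(dr),1),'q',np.round(q,2),'margin',worst.round(2),'minz',min(x[2] for x in f(q)[2][3:6]).round(3))
E
cat > s4.py <<'E'
from pathsim import *
cup=np.array([.5645,-.390]);d=np.radians(30)
Rg=grasp_R(np.radians(60),d,-1);tg=np.r_[cup,.052]+.019*Rg[:,2]
t0=f(q)[0]
go('above',np.array([.5,-.45,.3]),f(q)[1])
go('tilt',np.array([.47,-.53,.2]),Rg)
go('pre',tg-.11*Rg[:,2],Rg)
go('grasp',tg,Rg)
go('lift',tg+[0,0,.2],Rg)
a=np.radians(90);Rc=rz(np.radians(30))@Rg
gp=np.array([.595,.045,.23])
go('carry',gp+.019*Rc[:,2],Rc,10)
Rl=rot([1,0,0],np.radians(15))@Rc
go('level',gp+.019*Rl[:,2],Rl)
for s in (30,60,90,120,150,165):
    R=rot(Rl[:,2],np.radians(s))@Rl;u=R@Rg.T@np.array([0,0,1]);e=-np.array([0,0,1])+u[2]*u;e/=np.linalg.norm(e)
    go(f'spin{s}',gp+.019*Rl[:,2],R);print('  tilt',np.degrees(np.arccos(u[2])).round(),'lip',(gp+.037*u+.033*e).round(3))
E
python3 s4.py
```

```text
top [366 174  27  25 357]
scene [154 268  24  31 480]
(array([ 0.56641574, -0.38806847]), np.float64(0.9009994062932911))
(array([ 0.56572557, -0.38750871]), np.float64(0.9147005444646098))
(array([ 0.56316175, -0.3883878 ]), np.float64(0.915625))
above [ 0.5  -0.45  0.3 ] dR deg [0. 0. 0.] q [ 1.02  0.55 -0.63  1.3   0.32  1.39  0.44] margin 0.55 minz 0.657
tilt [ 0.47 -0.53  0.2 ] dR deg [ 58.8 -14.9 -28.5] q [ 1.41  1.1  -0.73  0.97 -0.32  1.65  0.39] margin 0.29 minz 0.378
pre [ 0.525 -0.458  0.097] dR deg [ 0. -0.  0.] q [ 1.36  1.16 -0.73  1.17 -0.3   1.39  0.46] margin 0.34 minz 0.275
grasp [ 0.573 -0.376  0.042] dR deg [-0. -0. -0.] q [ 1.31  1.18 -0.75  1.33 -0.32  1.17  0.48] margin 0.46 minz 0.22
lift [ 0.573 -0.376  0.242] dR deg [-0. -0. -0.] q [ 1.33  0.95 -0.82  1.28 -0.4   1.35  0.31] margin 0.39 minz 0.42
carry [0.595 0.061 0.22 ] dR deg [ 0.  0. 30.] q [ 0.89  0.89 -0.98  1.65 -0.39  1.05  0.31] margin 0.23 minz 0.398
level [0.595 0.063 0.225] dR deg [15.  0.  0.] q [ 0.96  1.07 -1.05  1.64 -0.48  1.09  0.42] margin 0.16 minz 0.317
spin30 [0.595 0.063 0.225] dR deg 
[... 206 characters left out ...]
 1.2  -0.43] margin 0.32 minz 0.316
  tilt 57.0 lip [0.639 0.023 0.223]
spin90 [0.595 0.063 0.225] dR deg [-0.  29.  -7.8] q [ 0.77  0.9  -0.66  1.66 -0.8   1.25 -0.88] margin 0.45 minz 0.316
  tilt 83.0 lip [0.631 0.025 0.202]
spin120 [0.595 0.063 0.225] dR deg [-0.  29.  -7.8] q [ 0.7   0.86 -0.54  1.67 -0.87  1.31 -1.34] margin 0.39 minz 0.316
  tilt 107.0 lip [0.615 0.029 0.188]
spin150 [0.595 0.063 0.225] dR deg [-0.  29.  -7.8] q [ 0.63  0.83 -0.43  1.67 -0.94  1.36 -1.81] margin 0.32 minz 0.316
  tilt 127.0 lip [0.6   0.036 0.181]
spin165 [0.595 0.063 0.225] dR deg [-0.  14.5 -3.9] q [ 0.6   0.82 -0.38  1.67 -0.96  1.38 -2.05] margin 0.3 minz 0.316
  tilt 133.0 lip [0.596 0.04  0.181]
```

Emit:
carry_out([
  {"tx":-0.1,"ty":-0.2,"tz":0,"ax":0,"ay":0,"az":-0.2},
  {"tx":-0.2,"ty":-0.4,"tz":0,"ax":0,"ay":0,"az":-0.4},
  {"tx":-0.3,"ty":-0.6,"tz":0,"ax":0,"ay":0,"az":-0.6},
  {"tx":-0.4,"ty":-0.75,"tz":0,"ax":0,"ay":0,"az":-0.8},
  {"tx":-0.5,"ty":-0.85,"tz":0,"ax":0,"ay":0,"az":-1},
], jaw=0)

```text
time_s: 25.65
position: [0.5657, -0.3337, 0.3009]
orientation: [-2.705, -1.597, 0.001]
contact_force: [0.5, 0.4, 0.2]
width: 0.0855
grasp_force: 0.0
```

Emit:
carry_out([
  {"tx":-0.11,"ty":-0.2,"tz":0,"ax":0,"ay":0,"az":-0.05},
  {"tx":-0.22,"ty":-0.4,"tz":0,"ax":0,"ay":0,"az":-0.05},
  {"tx":-0.33,"ty":-0.6,"tz":0,"ax":0,"ay":0,"az":-0.05},
  {"tx":-0.44,"ty":-0.79,"tz":0,"ax":0,"ay":0,"az":-0.05},
])

```text
time_s: 25.98
position: [0.5003, -0.4506, 0.3014]
orientation: [-2.719, -1.572, -0.0]
contact_force: [0.5, -0.7, -0.2]
width: 0.0851
grasp_force: 0.0
```

Emit:
carry_out([
  {"tx":-0.02,"ty":-0.06,"tz":-0.06,"ax":0.173,"ay":-0.1,"az":0},
  {"tx":-0.04,"ty":-0.11,"tz":-0.12,"ax":0.346,"ay":-0.2,"az":0},
  {"tx":-0.06,"ty":-0.16,"tz":-0.18,"ax":0.52,"ay":-0.3,"az":0},
  {"tx":-0.08,"ty":-0.21,"tz":-0.24,"ax":0.693,"ay":-0.4,"az":0},
  {"tx":-0.1,"ty":-0.27,"tz":-0.3,"ax":0.866,"ay":-0.5,"az":0},
])

```text
time_s: 26.4
position: [0.4863, -0.4906, 0.2573]
orientation: [-2.428, -1.404, -0.659]
contact_force: [0.7, -0.8, 0.8]
width: 0.0855
grasp_force: 0.0
```

Emit:
carry_out([
  {"tx":-0.02,"ty":-0.06,"tz":-0.06,"ax":0.173,"ay":-0.1,"az":0},
  {"tx":-0.04,"ty":-0.11,"tz":-0.12,"ax":0.346,"ay":-0.2,"az":0},
  {"tx":-0.06,"ty":-0.16,"tz":-0.18,"ax":0.52,"ay":-0.3,"az":0},
  {"tx":-0.08,"ty":-0.21,"tz":-0.24,"ax":0.693,"ay":-0.4,"az":0},
  {"tx":-0.1,"ty":-0.26,"tz":-0.37,"ax":0.866,"ay":-0.5,"az":0},
  {"tx":-0.1,"ty":-0.26,"tz":-0.37,"ax":0.866,"ay":-0.5,"az":0},
  {"tx":-0.1,"ty":-0.26,"tz":-0.37,"ax":0.866,"ay":-0.5,"az":0},
])

```text
time_s: 26.98
position: [0.4693, -0.5293, 0.1944]
orientation: [-2.038, -1.168, -1.178]
contact_force: [0.4, 1.3, 0.9]
width: 0.0855
grasp_force: 0.0
```

```bash
cat > go2.py <<'E'
from plan import *
from h import log
import sys
s=log();t=np.array(s['position']);R=Ro.from_rotvec(s['orientation']).as_matrix()
print(s['time_s'],'q',np.round(s['qpos'],2),'t',t.round(4),'zt',R[:,2].round(3),'yt',R[:,1].round(3),'w',round(s['width'],4))
def need(t2,R2): print('shift/150mm',((t2-t)/.15).round(3),'turn/30deg',(np.degrees(Ro.from_matrix(R2@R.T).as_rotvec())/30).round(3))
E
python3 - <<'E'
from go2 import *
cup=np.array([.566,-.388]);Rg=grasp_R(np.radians(60),np.radians(30),-1);tg=np.r_[cup,.052]+.019*Rg[:,2]
need(tg-.11*Rg[:,2],Rg);need(tg,Rg)
from h import *
c=cam('wrist');cv2.imwrite('pics/w10.png',c['frame']);np.savez('w10.npz',**{k:np.array(c[k]) for k in ('R','t','f','cx','cy')})
from sil import *
h=cv2.cvtColor(c['frame'],cv2.COLOR_BGR2HSV);m=cv2.inRange(h,(105,120,40),(125,255,255));nn,l,st,ce=cv2.connectedComponentsWithStats(m)
print([(list(map(int,st[i])),ce[i].round()) for i in range(1,nn) if st[i][4]>200],proj(c,[.566,-.388,.044]))
print([(round(x['score'],2),np.round(x['location'],3).tolist()) for x in ctrl.search_frame('wrist','cup')])
E
```

```text
26.9833 q [ 1.41  1.12 -0.71  0.95 -0.32  1.66  0.41] t [ 0.4693 -0.5293  0.1944] zt [ 0.432  0.754 -0.495] yt [ 0.865 -0.501 -0.008] w 0.0855
shift/150mm [ 0.382  0.487 -0.646] turn/30deg [-0.017 -0.009  0.003]
shift/150mm [ 0.7    1.037 -1.013] turn/30deg [-0.017 -0.009  0.003]
[([241, 163, 53, 76, 3026], array([266., 199.])), ([356, 200, 66, 77, 3239], array([388., 232.]))] (np.float64(266.8259573658179), np.float64(201.45390889342275))
[(0.96, [0.658, -0.511, 0.06]), (0.85, [0.56, -0.398, 0.06])]
```

Emit:
carry_out([
  {"tx":0.1,"ty":0.12,"tz":-0.16,"ax":0,"ay":0,"az":0},
  {"tx":0.2,"ty":0.24,"tz":-0.32,"ax":0,"ay":0,"az":0},
  {"tx":0.29,"ty":0.37,"tz":-0.49,"ax":0,"ay":0,"az":0},
  {"tx":0.38,"ty":0.49,"tz":-0.65,"ax":0,"ay":0,"az":0},
  {"tx":0.38,"ty":0.49,"tz":-0.65,"ax":0,"ay":0,"az":0},
  {"tx":0.38,"ty":0.49,"tz":-0.65,"ax":0,"ay":0,"az":0},
])

```text
time_s: 27.58
position: [0.5299, -0.4535, 0.1076]
orientation: [-2.04, -1.187, -1.178]
contact_force: [-0.4, -0.2, 1.5]
width: 0.0855
grasp_force: 0.0
```

```bash
python3 - <<'E'
from go2 import *
cup=np.array([.566,-.388]);Rg=grasp_R(np.radians(60),np.radians(30),-1);tg=np.r_[cup,.052]+.019*Rg[:,2]
need(tg,Rg)
E
```

```text
27.5833 q [ 1.36  1.15 -0.72  1.16 -0.31  1.4   0.46] t [ 0.5299 -0.4535  0.1076] zt [ 0.43   0.75  -0.502] yt [ 0.869 -0.496  0.004] w 0.0855
shift/150mm [ 0.296  0.532 -0.434] turn/30deg [ 0.007  0.004 -0.01 ]
```

Emit:
carry_out([
  {"tx":0.06,"ty":0.11,"tz":-0.09,"ax":0,"ay":0,"az":0},
  {"tx":0.12,"ty":0.21,"tz":-0.17,"ax":0,"ay":0,"az":0},
  {"tx":0.18,"ty":0.32,"tz":-0.25,"ax":0,"ay":0,"az":0},
  {"tx":0.24,"ty":0.43,"tz":-0.34,"ax":0,"ay":0,"az":0},
  {"tx":0.3,"ty":0.53,"tz":-0.42,"ax":0,"ay":0,"az":0},
  {"tx":0.3,"ty":0.53,"tz":-0.42,"ax":0,"ay":0,"az":0},
  {"tx":0.3,"ty":0.53,"tz":-0.42,"ax":0,"ay":0,"az":0},
])

```text
time_s: 28.17
position: [0.5739, -0.3769, 0.044]
orientation: [-2.043, -1.184, -1.18]
contact_force: [0.5, -0.7, -0.4]
width: 0.0851
grasp_force: 0.0
```

Emit:
carry_out([
  {"tx":0,"ty":0,"tz":0,"ax":0,"ay":0,"az":0},
  {"tx":0,"ty":0,"tz":0,"ax":0,"ay":0,"az":0},
  {"tx":0,"ty":0,"tz":0,"ax":0,"ay":0,"az":0},
  {"tx":0,"ty":0,"tz":0,"ax":0,"ay":0,"az":0},
], jaw=1)

```text
time_s: 28.5
position: [0.5728, -0.3789, 0.043]
orientation: [-2.045, -1.179, -1.182]
contact_force: [-2.5, -3.1, 6.8]
width: 0.0633
grasp_force: 67.4
```

```bash
python3 go2.py; python3 - <<'E'
from h import *
s=ctrl.get_state();print(s['grasp_force'],np.round(s['contact_force'],1))
E
```

```text
28.5 q [ 1.31  1.19 -0.74  1.31 -0.32  1.18  0.5 ] t [ 0.5728 -0.3789  0.043 ] zt [ 0.436  0.748 -0.501] yt [ 0.865 -0.502  0.003] w 0.0633
67.44246661663055 [-2.5 -3.1  6.8]
```

Emit:
carry_out([
  {"tx":0,"ty":0,"tz":0.1,"ax":0,"ay":0,"az":0},
  {"tx":0,"ty":0,"tz":0.3,"ax":0,"ay":0,"az":0},
  {"tx":0,"ty":0,"tz":0.55,"ax":0,"ay":0,"az":0},
  {"tx":0,"ty":0,"tz":0.8,"ax":0,"ay":0,"az":0},
  {"tx":0,"ty":0,"tz":1,"ax":0,"ay":0,"az":0},
])

```text
time_s: 28.92
position: [0.5727, -0.3773, 0.1951]
orientation: [-2.044, -1.181, -1.181]
contact_force: [0.9, -0.8, -1.2]
width: 0.0627
grasp_force: 66.7
```

Emit:
carry_out([
  {"tx":0,"ty":0.1,"tz":0.2,"ax":0,"ay":0,"az":0},
  {"tx":0,"ty":0.3,"tz":0.35,"ax":0,"ay":0,"az":0},
  {"tx":0,"ty":0.5,"tz":0.35,"ax":0,"ay":0,"az":0},
])

```text
time_s: 29.17
position: [0.5744, -0.3025, 0.25]
orientation: [-2.047, -1.184, -1.186]
contact_force: [0.7, -0.1, -1.7]
width: 0.0628
grasp_force: 66.8
```

```bash
python3 go2.py; python3 - <<'E'
from h import *
s=ctrl.get_state();print(s['grasp_force'],s['width'])
# coaster now free
c=cam('scene');cv2.imwrite('pics/scene11.png',c['frame']);h=cv2.cvtColor(c['frame'],cv2.COLOR_BGR2HSV)
u,v=map(int,proj(c,[.56,-.385,.004]));print(u,v,h[v,u],h[v,u-6],h[v+4,u])
r=ctrl.search_frame('scene','coaster_top');print([(round(x['score'],2),np.round(x['location'],3).tolist()) for x in r])
r=ctrl.search_frame('scene','cup');print([(round(x['score'],2),np.round(x['location'],3).tolist()) for x in r])
r=ctrl.outline_of('scene','coaster_top')
from sil import *
if r:
    k=r[0]['region'].astype(np.uint8);print(r[0]['score'],cv2.boundingRect(k),k.sum());print(fit([(c,k)],lambda x:cyl(x[0],x[1],.055,0,.004),[.56,-.385],[.006,.006]))
E
```

```text
29.1667 q [ 1.34  0.88 -0.85  1.45 -0.45  1.22  0.34] t [ 0.5744 -0.3025  0.25  ] zt [ 0.439  0.746 -0.502] yt [ 0.864 -0.503  0.009] w 0.0628
66.76616962999105 0.06284245644166313
168 287 [ 22 118 253] [ 23 117 253] [ 24 104 254]
[(0.65, [0.561, -0.382, 0.001])]
[(0.84, [0.639, -0.511, 0.048]), (0.76, [0.577, -0.305, 0.268]), (0.32, [0.664, 0.015, 0.089])]
0.87 (152, 273, 34, 31) 844
(array([ 0.55881055, -0.38277051]), np.float64(0.9356270810210877))
```

Emit:
carry_out([
  {"tx":0.01,"ty":0.2,"tz":0,"ax":0,"ay":0,"az":0.08},
  {"tx":0.02,"ty":0.4,"tz":0,"ax":0,"ay":0,"az":0.16},
  {"tx":0.03,"ty":0.6,"tz":0,"ax":0,"ay":0,"az":0.24},
  {"tx":0.05,"ty":0.81,"tz":0,"ax":0,"ay":0,"az":0.33},
])

```text
time_s: 29.7
position: [0.5799, -0.1813, 0.2428]
orientation: [-1.9, -1.325, -1.095]
contact_force: [-0.3, 0.1, -1.8]
width: 0.0631
grasp_force: 67.0
```

Emit:
carry_out([
  {"tx":0.01,"ty":0.2,"tz":0,"ax":0,"ay":0,"az":0.08},
  {"tx":0.02,"ty":0.4,"tz":0,"ax":0,"ay":0,"az":0.16},
  {"tx":0.03,"ty":0.6,"tz":0,"ax":0,"ay":0,"az":0.24},
  {"tx":0.05,"ty":0.81,"tz":0,"ax":0,"ay":0,"az":0.33},
])

```text
time_s: 30.03
position: [0.588, -0.0595, 0.2428]
orientation: [-1.748, -1.459, -1.007]
contact_force: [0.2, -0.7, -1.4]
width: 0.0632
grasp_force: 66.9
```

Emit:
carry_out([
  {"tx":0.01,"ty":0.2,"tz":0,"ax":0,"ay":0,"az":0.08},
  {"tx":0.02,"ty":0.4,"tz":-0.05,"ax":0,"ay":0,"az":0.16},
  {"tx":0.03,"ty":0.6,"tz":-0.1,"ax":0,"ay":0,"az":0.24},
  {"tx":0.04,"ty":0.81,"tz":-0.15,"ax":0,"ay":0,"az":0.33},
  {"tx":0.04,"ty":0.81,"tz":-0.15,"ax":0,"ay":0,"az":0.33},
  {"tx":0.04,"ty":0.81,"tz":-0.15,"ax":0,"ay":0,"az":0.33},
])

```text
time_s: 30.53
position: [0.5937, 0.0644, 0.2207]
orientation: [-1.586, -1.581, -0.916]
contact_force: [-0.5, -2.3, -3.6]
width: 0.0628
grasp_force: 66.8
```

```bash
python3 go2.py; python3 - <<'E'
from h import *
r=cam('wrist') and ctrl.search_frame('wrist','stone0');print([(round(x['score'],2),np.round(x['location'],3).tolist()) for x in r])
E
```

```text
30.5333 q [ 0.89  0.89 -0.96  1.65 -0.4   1.06  0.33] t [0.5937 0.0644 0.2207] zt [ 0.002  0.866 -0.499] yt [ 1.    -0.003 -0.   ] w 0.0628
[(0.76, [0.584, 0.072, 0.225]), (0.72, [0.588, 0.048, 0.223]), (0.72, [0.607, 0.06, 0.224]), (0.67, [0.602, 0.057, 0.204])]
```

Emit:
carry_out([
  {"tx":0,"ty":0,"tz":0.01,"ax":0.17,"ay":0,"az":0},
  {"tx":0,"ty":0,"tz":0.02,"ax":0.34,"ay":0,"az":0},
  {"tx":0,"ty":0,"tz":0.03,"ax":0.5,"ay":0,"az":0},
  {"tx":0,"ty":0,"tz":0.03,"ax":0.5,"ay":0,"az":0},
])

```text
time_s: 30.97
position: [0.5941, 0.0583, 0.2204]
orientation: [-1.41, -1.384, -1.077]
contact_force: [-0.3, -1.4, -2.9]
width: 0.0632
grasp_force: 67.0
```

Emit:
carry_out([
  {"tx":0,"ty":0,"tz":0,"ax":0,"ay":0.193,"az":-0.052},
  {"tx":0,"ty":0,"tz":0,"ax":0,"ay":0.386,"az":-0.104},
  {"tx":0,"ty":0,"tz":0,"ax":0,"ay":0.58,"az":-0.155},
  {"tx":0,"ty":0,"tz":0,"ax":0,"ay":0.773,"az":-0.207},
  {"tx":0,"ty":0,"tz":0,"ax":0,"ay":0.966,"az":-0.259},
])

```text
time_s: 31.38
position: [0.5942, 0.0617, 0.2259]
orientation: [-1.653, -0.941, -0.726]
contact_force: [0.5, -0.2, -1.5]
width: 0.0626
grasp_force: 67.0
```

Emit:
carry_out([
  {"tx":0,"ty":0,"tz":0,"ax":0,"ay":0.193,"az":-0.052},
  {"tx":0,"ty":0,"tz":0,"ax":0,"ay":0.386,"az":-0.104},
  {"tx":0,"ty":0,"tz":0,"ax":0,"ay":0.58,"az":-0.155},
  {"tx":0,"ty":0,"tz":0,"ax":0,"ay":0.773,"az":-0.207},
  {"tx":0,"ty":0,"tz":0,"ax":0,"ay":0.966,"az":-0.259},
])

```text
time_s: 31.8
position: [0.5942, 0.0618, 0.2261]
orientation: [-1.795, -0.471, -0.365]
contact_force: [-0.3, -0.1, -1.5]
width: 0.0631
grasp_force: 67.1
```

```bash
python3 go2.py
```

```text
31.8 q [ 0.83  0.94 -0.76  1.65 -0.72  1.21 -0.42] t [0.5942 0.0618 0.2261] zt [ 0.005  0.964 -0.266] yt [ 0.494 -0.234 -0.837] w 0.0631
```

Emit:
carry_out([
  {"tx":0,"ty":0,"tz":0,"ax":0,"ay":0.193,"az":-0.052},
  {"tx":0,"ty":0,"tz":0,"ax":0,"ay":0.386,"az":-0.104},
  {"tx":0,"ty":0,"tz":0,"ax":0,"ay":0.58,"az":-0.155},
  {"tx":0,"ty":0,"tz":0,"ax":0,"ay":0.773,"az":-0.207},
  {"tx":0,"ty":0,"tz":0,"ax":0,"ay":0.87,"az":-0.233},
  {"tx":0,"ty":0,"tz":0,"ax":0,"ay":0.966,"az":-0.259},
])

```text
time_s: 32.3
position: [0.5941, 0.062, 0.2262]
orientation: [-1.841, 0.006, 0.001]
contact_force: [0.5, -0.4, -0.8]
width: 0.063
grasp_force: 67.0
```

Emit:
carry_out([
  {"tx":0,"ty":0,"tz":0,"ax":0,"ay":0.1,"az":-0.027},
  {"tx":0,"ty":0,"tz":0,"ax":0,"ay":0.2,"az":-0.054},
  {"tx":0,"ty":0,"tz":0,"ax":0,"ay":0.3,"az":-0.08},
  {"tx":0,"ty":0,"tz":0,"ax":0,"ay":0.4,"az":-0.107},
  {"tx":0,"ty":0,"tz":0,"ax":0,"ay":0.5,"az":-0.134},
  {"tx":0,"ty":0,"tz":0,"ax":0,"ay":0.6,"az":-0.161},
  {"tx":0,"ty":0,"tz":0,"ax":0,"ay":0.7,"az":-0.188},
  {"tx":0,"ty":0,"tz":0,"ax":0,"ay":0.8,"az":-0.214},
  {"tx":0,"ty":0,"tz":0,"ax":0,"ay":0.966,"az":-0.259},
])

```text
time_s: 33.05
position: [0.5941, 0.062, 0.2263]
orientation: [-1.792, 0.483, 0.368]
contact_force: [0.6, -0.5, -1.6]
width: 0.0632
grasp_force: 67.1
```

Emit:
carry_out([
  {"tx":0,"ty":0,"tz":0,"ax":0,"ay":0.193,"az":-0.052},
  {"tx":0,"ty":0,"tz":0,"ax":0,"ay":0.386,"az":-0.104},
  {"tx":0,"ty":0,"tz":0,"ax":0,"ay":0.58,"az":-0.155},
  {"tx":0,"ty":0,"tz":0,"ax":0,"ay":0.773,"az":-0.207},
  {"tx":0,"ty":0,"tz":0,"ax":0,"ay":0.966,"az":-0.259},
  {"tx":0,"ty":0,"tz":0,"ax":0,"ay":0.966,"az":-0.259},
  {"tx":0,"ty":0,"tz":0,"ax":0,"ay":0.966,"az":-0.259},
])

```text
time_s: 33.63
position: [0.5939, 0.0626, 0.2262]
orientation: [-1.649, 0.948, 0.727]
contact_force: [-0.1, -0.4, -2.8]
width: 0.0631
grasp_force: 67.0
```

Emit:
carry_out([
  {"tx":0,"ty":0,"tz":0,"ax":0,"ay":0.193,"az":-0.052},
  {"tx":0,"ty":0,"tz":0,"ax":0,"ay":0.386,"az":-0.104},
  {"tx":0,"ty":0,"tz":0,"ax":0,"ay":0.483,"az":-0.13},
  {"tx":0,"ty":0,"tz":0,"ax":0,"ay":0.483,"az":-0.13},
  {"tx":0,"ty":0,"tz":0,"ax":0,"ay":0.483,"az":-0.13},
  {"tx":0,"ty":0,"tz":0,"ax":0,"ay":0.483,"az":-0.13},
  {"tx":0,"ty":0,"tz":0,"ax":0,"ay":0.483,"az":-0.13},
  {"tx":0,"ty":0,"tz":0,"ax":0,"ay":0.483,"az":-0.13},
])

```text
time_s: 34.3
position: [0.5936, 0.0629, 0.2253]
orientation: [-1.536, 1.177, 0.907]
contact_force: [-0.3, -0.6, -2.1]
width: 0.0632
grasp_force: 67.1
```

```bash
python3 go2.py; python3 - <<'E'
from h import *
for n in ('scene','top','wrist'):
    c=cam(n);cv2.imwrite(f'pics/{n}12.png',c['frame']);r=ctrl.search_frame(n,'stone0');print(n,[(round(x['score'],2),np.round(x['location'],3).tolist()) for x in r])
E
```

```text
34.3 q [ 0.59  0.83 -0.35  1.67 -0.96  1.41 -2.04] t [0.5936 0.0629 0.2253] zt [-0.004  0.966 -0.26 ] yt [-0.966 -0.071 -0.247] w 0.0632
scene []
top []
wrist []
```

Emit:
carry_out([
  {"tx":0,"ty":0,"tz":0.1,"ax":0,"ay":0.2,"az":-0.052},
  {"tx":0,"ty":0,"tz":-0.03,"ax":0,"ay":0.3,"az":-0.08},
  {"tx":0,"ty":0,"tz":0.1,"ax":0,"ay":0.3,"az":-0.08},
  {"tx":0,"ty":0,"tz":-0.03,"ax":0,"ay":0.3,"az":-0.08},
  {"tx":0,"ty":0,"tz":0.1,"ax":0,"ay":0.3,"az":-0.08},
  {"tx":0,"ty":0,"tz":0,"ax":0,"ay":0,"az":0},
  {"tx":0,"ty":0,"tz":0,"ax":0,"ay":0,"az":0},
  {"tx":0,"ty":0,"tz":0,"ax":0,"ay":0,"az":0},
])

```text
time_s: 35.27
position: [0.5934, 0.0629, 0.2248]
orientation: [-1.536, 1.177, 0.907]
contact_force: [-0.3, -0.6, -0.3]
width: 0.063
grasp_force: 67.1
```

Emit:
carry_out([
  {"tx":0,"ty":0,"tz":0.05,"ax":0,"ay":-0.193,"az":0.052},
  {"tx":0,"ty":0,"tz":0.1,"ax":0,"ay":-0.386,"az":0.104},
  {"tx":0,"ty":0,"tz":0.15,"ax":0,"ay":-0.58,"az":0.155},
  {"tx":0,"ty":0,"tz":0.2,"ax":0,"ay":-0.773,"az":0.207},
  {"tx":0,"ty":0,"tz":0.2,"ax":0,"ay":-0.966,"az":0.259},
])

```text
time_s: 35.68
position: [0.5939, 0.0633, 0.257]
orientation: [-1.731, 0.713, 0.548]
contact_force: [-0.8, 0.2, -1.4]
width: 0.0629
grasp_force: 67.1
```

Emit:
carry_out([
  {"tx":0,"ty":-0.1,"tz":0,"ax":0,"ay":-0.193,"az":0.052},
  {"tx":0,"ty":-0.2,"tz":0,"ax":0,"ay":-0.386,"az":0.104},
  {"tx":0,"ty":-0.3,"tz":0,"ax":0,"ay":-0.58,"az":0.155},
  {"tx":0,"ty":-0.4,"tz":0,"ax":0,"ay":-0.773,"az":0.207},
  {"tx":0,"ty":-0.5,"tz":0,"ax":0,"ay":-0.966,"az":0.259},
])

```text
time_s: 36.1
position: [0.5935, -0.0127, 0.2555]
orientation: [-1.825, 0.239, 0.184]
contact_force: [-0.2, -0.2, -1.2]
width: 0.0635
grasp_force: 67.1
```

Emit:
carry_out([
  {"tx":0,"ty":-0.15,"tz":0,"ax":0,"ay":-0.193,"az":0.052},
  {"tx":0,"ty":-0.3,"tz":0,"ax":0,"ay":-0.386,"az":0.104},
  {"tx":0,"ty":-0.45,"tz":0,"ax":0,"ay":-0.58,"az":0.155},
  {"tx":0,"ty":-0.6,"tz":0,"ax":0,"ay":-0.773,"az":0.207},
  {"tx":0,"ty":-0.7,"tz":0,"ax":0,"ay":-0.966,"az":0.259},
])

```text
time_s: 36.52
position: [0.5935, -0.1195, 0.2549]
orientation: [-1.827, -0.238, -0.186]
contact_force: [0.8, -1.0, -2.0]
width: 0.0633
grasp_force: 67.1
```

```bash
python3 go2.py; python3 - <<'E'
from h import *
for n in ('scene','top','wrist'):
    c=cam(n);cv2.imwrite(f'pics/{n}13.png',c['frame'])
    for o in ('stone0','bell0'): 
        r=ctrl.search_frame(n,o);print(n,o,[(round(x['score'],2),np.round(x['location'],3).tolist()) for x in r])
E
```

```text
36.5167 q [ 0.92  0.96 -0.61  1.36 -0.65  1.59 -0.71] t [ 0.5935 -0.1195  0.2549] zt [ 0.003  0.964 -0.264] yt [ 0.258 -0.256 -0.932] w 0.0633
scene stone0 []
scene bell0 [(0.78, [0.665, 0.071, 0.079]), (0.74, [0.595, 0.002, 0.083]), (0.57, [0.588, 0.079, 0.078]), (0.57, [0.54, 0.498, 0.024]), (0.42, [0.661, 0.01, 0.088])]
top stone0 [(0.61, [0.625, -0.004, 0.076]), (0.6, [0.618, 0.032, 0.074]), (0.56, [0.627, -0.023, 0.078])]
top bell0 [(0.81, [0.651, 0.016, 0.076]), (0.68, [0.585, 0.011, 0.073]), (0.51, [0.577, 0.086, 0.079]), (0.48, [0.528, 0.505, 0.023])]
wrist stone0 [(0.8, [0.624, 0.027, 0.08]), (0.61, [0.637, 0.044, 0.076]), (0.5, [0.589, 0.081, 0.079])]
wrist bell0 [(0.97, [0.658, 0.013, 0.091]), (0.76, [0.659, 0.071, 0.084]), (0.65, [0.538, 0.492, 0.02]), (0.6, [0.597, 0.006, 0.093]), (0.56, [0.591, 0.081, 0.08])]
```

Emit:
carry_out([
  {"tx":0,"ty":-0.15,"tz":0,"ax":0,"ay":-0.193,"az":0.052},
  {"tx":0,"ty":-0.3,"tz":0,"ax":0,"ay":-0.386,"az":0.104},
  {"tx":0,"ty":-0.45,"tz":0,"ax":0,"ay":-0.58,"az":0.155},
  {"tx":0,"ty":-0.6,"tz":0,"ax":0,"ay":-0.773,"az":0.207},
  {"tx":0,"ty":-0.7,"tz":0,"ax":0,"ay":-0.966,"az":0.259},
])

```text
time_s: 37.38
position: [0.5934, -0.2237, 0.2549]
orientation: [-1.731, -0.715, -0.552]
contact_force: [0.2, -0.1, -1.0]
width: 0.0635
grasp_force: 67.1
```

Emit:
carry_out([
  {"tx":0,"ty":-0.15,"tz":0,"ax":0,"ay":-0.193,"az":0.052},
  {"tx":0,"ty":-0.3,"tz":0,"ax":0,"ay":-0.386,"az":0.104},
  {"tx":0,"ty":-0.45,"tz":0,"ax":0,"ay":-0.58,"az":0.155},
  {"tx":0,"ty":-0.6,"tz":0,"ax":0,"ay":-0.773,"az":0.207},
  {"tx":0,"ty":-0.7,"tz":0,"ax":0,"ay":-0.966,"az":0.259},
])

```text
time_s: 37.8
position: [0.5933, -0.3286, 0.255]
orientation: [-1.538, -1.176, -0.907]
contact_force: [0.4, -0.4, -0.8]
width: 0.0629
grasp_force: 67.1
```

Emit:
carry_out([
  {"tx":-0.05,"ty":-0.1,"tz":0,"ax":0,"ay":-0.193,"az":0.052},
  {"tx":-0.1,"ty":-0.2,"tz":0,"ax":0,"ay":-0.386,"az":0.104},
  {"tx":-0.17,"ty":-0.29,"tz":0,"ax":0,"ay":-0.483,"az":0.13},
])

```text
time_s: 38.05
position: [0.5675, -0.3597, 0.253]
orientation: [-1.409, -1.396, -1.076]
contact_force: [0.7, 1.8, -3.5]
width: 0.0632
grasp_force: 67.1
```

Emit:
carry_out([
  {"tx":0,"ty":0,"tz":-0.05,"ax":-0.17,"ay":0,"az":0},
  {"tx":0,"ty":0,"tz":-0.1,"ax":-0.34,"ay":0,"az":0},
  {"tx":0,"ty":0,"tz":-0.2,"ax":-0.5,"ay":0,"az":0},
  {"tx":0,"ty":0,"tz":-0.2,"ax":-0.5,"ay":0,"az":0},
])

```text
time_s: 38.38
position: [0.5663, -0.3612, 0.2253]
orientation: [-1.597, -1.584, -0.92]
contact_force: [0.3, 0.3, 0.2]
width: 0.0632
grasp_force: 67.1
```

Emit:
carry_out([
  {"tx":0,"ty":0,"tz":0,"ax":0,"ay":0,"az":-0.2},
  {"tx":0,"ty":0,"tz":0,"ax":0,"ay":0,"az":-0.4},
  {"tx":0,"ty":0,"tz":0,"ax":0,"ay":0,"az":-0.6},
  {"tx":0,"ty":0,"tz":0,"ax":0,"ay":0,"az":-0.8},
  {"tx":0,"ty":0,"tz":0,"ax":0,"ay":0,"az":-1},
  {"tx":0,"ty":0,"tz":0,"ax":0,"ay":0,"az":-1},
  {"tx":0,"ty":0,"tz":0,"ax":0,"ay":0,"az":-1},
  {"tx":0,"ty":0,"tz":0,"ax":0,"ay":0,"az":-1},
])

```text
time_s: 39.05
position: [0.566, -0.3628, 0.224]
orientation: [-2.052, -1.171, -1.185]
contact_force: [0.7, 0.4, -1.4]
width: 0.0628
grasp_force: 67.1
```

```bash
python3 - <<'E'
from go2 import *
Rg=Ro.from_rotvec([-2.044,-1.181,-1.181]).as_matrix()
need(np.array([.5683,-.3728,.10]),Rg)
from h import *
for n in ('scene','wrist'):
    c=cam(n);cv2.imwrite(f'pics/{n}14.png',c['frame'])
    for o in ('stone0','cup'):
        r=ctrl.search_frame(n,o);print(n,o,[(round(x['score'],2),np.round(x['location'],3).tolist()) for x in r])
E
```

```text
39.05 q [ 1.47  1.12 -1.19  1.32 -0.06  1.26  0.08] t [ 0.566  -0.3628  0.224 ] zt [ 0.442  0.744 -0.501] yt [ 0.861 -0.509  0.002] w 0.0628
shift/150mm [ 0.015 -0.066 -0.827] turn/30deg [-0.001 -0.001  0.019]
scene stone0 [(0.31, [0.33, -0.113, 0.024])]
scene cup [(0.93, [0.638, -0.511, 0.048]), (0.73, [0.689, -0.154, 0.152]), (0.63, [0.558, -0.369, 0.234])]
wrist stone0 [(0.48, [0.637, 0.049, 0.08])]
wrist cup [(0.7, [0.563, -0.363, 0.24])]
```

Emit:
carry_out([
  {"tx":0.01,"ty":-0.03,"tz":-0.2,"ax":0,"ay":0,"az":0.01},
  {"tx":0.015,"ty":-0.066,"tz":-0.4,"ax":0,"ay":0,"az":0.02},
  {"tx":0.015,"ty":-0.066,"tz":-0.6,"ax":0,"ay":0,"az":0.02},
  {"tx":0.015,"ty":-0.066,"tz":-0.82,"ax":0,"ay":0,"az":0.02},
  {"tx":0.015,"ty":-0.066,"tz":-0.82,"ax":0,"ay":0,"az":0.02},
  {"tx":0.015,"ty":-0.066,"tz":-0.82,"ax":0,"ay":0,"az":0.02},
])

```text
time_s: 39.85
position: [0.5679, -0.3719, 0.0997]
orientation: [-2.044, -1.176, -1.18]
contact_force: [0.0, -0.5, 0.8]
width: 0.063
grasp_force: 67.1
```

```bash
python3 - <<'E'
from go2 import *
Rg=Ro.from_rotvec([-2.044,-1.181,-1.181]).as_matrix()
need(np.array([.5683,-.3728,.0445]),Rg)
E
```

```text
39.85 q [ 1.45  1.27 -1.12  1.33  0.02  1.19  0.18] t [ 0.5679 -0.3719  0.0997] zt [ 0.435  0.749 -0.5  ] yt [ 0.865 -0.502 -0.   ] w 0.063
shift/150mm [ 0.003 -0.006 -0.368] turn/30deg [-0.005 -0.004  0.002]
```

Lowering, releasing and backing out along the tool axis.

Emit:
carry_out([
  {"tx":0,"ty":0,"tz":-0.1,"ax":0,"ay":0,"az":0},
  {"tx":0,"ty":0,"tz":-0.2,"ax":0,"ay":0,"az":0},
  {"tx":0,"ty":0,"tz":-0.28,"ax":0,"ay":0,"az":0},
  {"tx":0,"ty":0,"tz":-0.33,"ax":0,"ay":0,"az":0},
  {"tx":0,"ty":0,"tz":-0.365,"ax":0,"ay":0,"az":0},
  {"tx":0,"ty":0,"tz":-0.365,"ax":0,"ay":0,"az":0},
  {"tx":0,"ty":0,"tz":-0.365,"ax":0,"ay":0,"az":0},
])

```text
time_s: 40.43
position: [0.5682, -0.3726, 0.0462]
orientation: [-2.046, -1.179, -1.182]
contact_force: [0.1, 0.4, -1.6]
width: 0.0628
grasp_force: 67.1
```

Emit:
carry_out([
  {"tx":0,"ty":0,"tz":0,"ax":0,"ay":0,"az":0},
  {"tx":0,"ty":0,"tz":0,"ax":0,"ay":0,"az":0},
  {"tx":0,"ty":0,"tz":0,"ax":0,"ay":0,"az":0},
  {"tx":0,"ty":0,"tz":0,"ax":0,"ay":0,"az":0},
], jaw=0)

```text
time_s: 40.77
position: [0.5683, -0.3727, 0.0466]
orientation: [-2.046, -1.18, -1.182]
contact_force: [0.3, -0.5, 0.1]
width: 0.0856
grasp_force: 0.0
```

Emit:
carry_out([
  {"tx":-0.06,"ty":-0.1,"tz":0.07,"ax":0,"ay":0,"az":0},
  {"tx":-0.12,"ty":-0.21,"tz":0.14,"ax":0,"ay":0,"az":0},
  {"tx":-0.23,"ty":-0.4,"tz":0.27,"ax":0,"ay":0,"az":0},
  {"tx":-0.35,"ty":-0.6,"tz":0.4,"ax":0,"ay":0,"az":0},
  {"tx":-0.43,"ty":-0.75,"tz":0.6,"ax":0,"ay":0,"az":0},
  {"tx":-0.43,"ty":-0.75,"tz":0.8,"ax":0,"ay":0,"az":0},
  {"tx":-0.43,"ty":-0.75,"tz":1,"ax":0,"ay":0,"az":0},
])

```text
time_s: 41.35
position: [0.5026, -0.4875, 0.1971]
orientation: [-2.05, -1.176, -1.183]
contact_force: [0.2, -1.0, 0.8]
width: 0.0851
grasp_force: 0.0
```

```bash
python3 go2.py; python3 - <<'E'
from sil import *
V=[]
for n in ('top','scene'):
    c=cam(n);h=cv2.cvtColor(c['frame'],cv2.COLOR_BGR2HSV);cv2.imwrite(f'pics/{n}15.png',c['frame'])
    m=cv2.inRange(h,(105,120,40),(125,255,255));nn,l,st,ce=cv2.connectedComponentsWithStats(m);u,v=proj(c,[.561,-.383,.044])
    i=min([i for i in range(1,nn) if st[i][4]>80],key=lambda i:np.hypot(*(ce[i]-(u,v))));k=(l==i).astype(np.uint8)
    cs,_=cv2.findContours(k,0,1);k[:]=0;cv2.drawContours(k,[cv2.convexHull(max(cs,key=cv2.contourArea))],-1,1,-1);print(n,st[i],fit([(c,k)],lambda x:cyl(x[0],x[1],.033,.004,.084),[.561,-.383],[.005,.005]))
    for o in ('cup','stone0','bell0'): print([(round(x['score'],2),np.round(x['location'],3).tolist()) for x in ctrl.search_frame(n,o)])
E
```

```text
41.35 q [ 1.51  1.21 -1.13  1.06 -0.01  1.53  0.18] t [ 0.5026 -0.4875  0.1971] zt [ 0.439  0.745 -0.502] yt [ 0.863 -0.506  0.003] w 0.0851
top [365 175  27  25 487] (array([ 0.5635708 , -0.38430249]), np.float64(0.9045045045045045))
[(0.7, [0.564, -0.388, 0.034]), (0.67, [0.659, -0.509, 0.042])]
[(0.67, [0.567, -0.391, 0.034]), (0.47, [0.623, -0.002, 0.076]), (0.45, [0.578, -0.158, 0.087]), (0.39, [0.63, 0.049, 0.074])]
[(0.82, [0.646, 0.079, 0.078]), (0.78, [0.585, 0.01, 0.074]), (0.73, [0.649, 0.015, 0.078]), (0.61, [0.58, 0.086, 0.077]), (0.5, [0.526, 0.501, 0.025])]
scene [155 266  24  31 569] (array([ 0.56156641, -0.38217969]), np.float64(0.9158878504672897))
[(0.9, [0.639, -0.509, 0.044]), (0.68, [0.563, -0.378, 0.05])]
[]
[(0.68, [0.661, 0.073, 0.082]), (0.61, [0.664, 0.011, 0.09]), (0.57, [0.54, 0.5, 0.024]), (0.52, [0.329, -0.112, 0.026]), (0.49, [0.594, 0.0, 0.081]), (0.48, [0.589, 0.08, 0.077])]
```

```bash
python3 - <<'E'
from h import *
def white(im,box):
    x,y,w,h=box;H=cv2.cvtColor(im[y:y+h,x:x+w],cv2.COLOR_BGR2HSV);m=cv2.inRange(H,(0,0,130),(180,70,255));n,l,st,ce=cv2.connectedComponentsWithStats(m)
    return int((m>0).sum()),[(list(map(int,s[:5]))) for s in st[1:] if s[4]>4]
a=cv2.imread('pics/top0.png');b=cv2.imread('pics/top15.png');
print('cup before',white(cv2.imread('pics/top7.png') if 0 else a,(365,175,27,25)),'after',white(b,(365,175,27,25)))
print('bowl after',white(b,(206,128,66,66)))
up=lambda im,x,y,w,h,s:cv2.resize(im[y:y+h,x:x+w],None,fx=s,fy=s,interpolation=3)
A=up(b,200,122,80,78,7);C=up(b,360,168,36,38,7);o=np.zeros((600,800,3),np.uint8);o[:A.shape[0],:A.shape[1]]=A;o[:266,548:]=up(b,360,168,36,38,7)[:266,:252]
cv2.imwrite('pics/last.png',o)
E
```

```text
cup before (113, [[12, 4, 8, 7, 42], [8, 9, 5, 6, 23], [14, 13, 7, 6, 37]]) after (10, [[2, 3, 5, 5, 5]])
bowl after (272, [[45, 25, 15, 21, 185], [29, 29, 14, 11, 87]])
```

```bash
python3 - <<'E'
from sil import *
b=cv2.imread('pics/top15.png');c=load('top7');H=cv2.cvtColor(b,cv2.COLOR_BGR2HSV)
for nm,(x,y) in dict(cup=(.5625,-.3835),other=(.653,-.514)).items():
    m=mask(c,cyl(x,y,.029,.083,.084));p=H[m>0];print(nm,m.sum(),'nonblue',((p[:,1]<110)|(p[:,0]<100)|(p[:,0]>130)).sum(),'S pct',np.percentile(p[:,1],[0,5,20,50]),'V',np.percentile(p[:,2],[5,50,95,100]))
E
```

```text
cup 314 nonblue 0 S pct [203. 204. 207. 214.] V [ 88.65 155.   188.7  224.  ]
other 309 nonblue 31 S pct [ 54. 114. 209. 218.] V [ 87. 147. 199. 221.]
```

View pics/last.png

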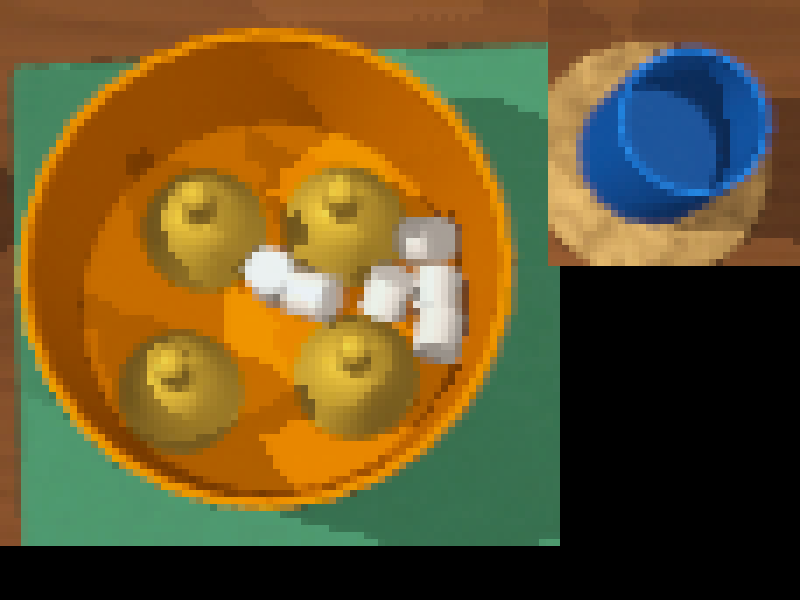

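All six stones and four bells are in the bowl, and the cup is empty and upright on its coaster. Next is the key: I'll fit its pose from several views while the tool goes back to pointing down.

Emit:
carry_out([
  {"tx":-0.05,"ty":0,"tz":0.15,"ax":-0.173,"ay":0.1,"az":0},
  {"tx":-0.1,"ty":0,"tz":0.3,"ax":-0.346,"ay":0.2,"az":0},
  {"tx":-0.15,"ty":0,"tz":0.45,"ax":-0.52,"ay":0.3,"az":0},
  {"tx":-0.2,"ty":0,"tz":0.55,"ax":-0.693,"ay":0.4,"az":0},
  {"tx":-0.2,"ty":0,"tz":0.65,"ax":-0.866,"ay":0.5,"az":0},
])

```text
time_s: 42.17
position: [0.4721, -0.4865, 0.2943]
orientation: [-2.441, -1.405, -0.648]
contact_force: [0.5, -0.4, -0.3]
width: 0.0856
grasp_force: 0.0
```

Emit:
carry_out([
  {"tx":-0.05,"ty":0.05,"tz":0,"ax":-0.173,"ay":0.1,"az":0},
  {"tx":-0.1,"ty":0.1,"tz":0,"ax":-0.346,"ay":0.2,"az":0},
  {"tx":-0.15,"ty":0.15,"tz":0,"ax":-0.52,"ay":0.3,"az":0},
  {"tx":-0.2,"ty":0.2,"tz":0,"ax":-0.693,"ay":0.4,"az":0},
  {"tx":-0.2,"ty":0.25,"tz":0,"ax":-0.866,"ay":0.5,"az":0},
  {"tx":-0.2,"ty":0.25,"tz":0,"ax":-0.866,"ay":0.5,"az":0},
  {"tx":-0.2,"ty":0.25,"tz":0,"ax":-0.866,"ay":0.5,"az":0},
])

```text
time_s: 42.75
position: [0.4449, -0.4448, 0.2939]
orientation: [2.712, 1.577, 0.001]
contact_force: [-0.6, -0.1, 0.4]
width: 0.0851
grasp_force: 0.0
```

```bash
python3 go2.py; cat > keyfit.py <<'E'
from sil import *
def redmask(im,c,ctr,rad):
    h=cv2.cvtColor(im,cv2.COLOR_BGR2HSV);m=cv2.inRange(h,(0,140,60),(6,255,255))|cv2.inRange(h,(172,140,60),(180,255,255))
    u,v=map(int,proj(c,ctr));k=np.zeros_like(m);cv2.circle(k,(u,v),rad,1,-1);return ((m>0)&(k>0)).astype(np.uint8)
def run(V,z0=.055,x0=(.4395,-.313)):
    best=None
    for yaw in np.radians(range(0,180,20)):
        r=fit(V,lambda x:box(x[0],x[1],x[2],.05,.01,z0,z0+.034),[*x0,yaw],[.004,.004,.2])
        if best is None or r[1]>best[1]: best=r
    return best[0][:2].round(4),np.degrees(best[0][2]).round(1),best[1].round(3)
E
python3 - <<'E'
from keyfit import *
V=[];ctr=[.4395,-.313,.072]
for n,f,r in (('top7','top0',14),('scene15','scene15',14),('w2','w2',30)):
    c=load('scene9' if n=='scene15' else n);im=cv2.imread(f'pics/{f}.png');V.append((c,redmask(im,c,ctr,r)))
print('old',[int(v[1].sum()) for v in V],run(V))
c=cam('wrist');im=c['frame'];np.savez('w16.npz',**{k:np.array(c[k]) for k in ('R','t','f','cx','cy')});cv2.imwrite('pics/w16.png',im)
m=redmask(im,c,ctr,60);print('wrist px',proj(c,ctr),m.sum())
if m.sum()>100: print('wrist',run([(c,m)]),'all',run(V+[(c,m)]))
E
```

```text
42.75 q [ 1.27  0.56 -0.94  1.42  0.45  1.39 -0.19] t [ 0.4449 -0.4448  0.2939] zt [ 0.002 -0.004 -1.   ] yt [ 0.869 -0.495  0.004] w 0.0851
old [85, 89, 325] (array([ 0.439 , -0.3132]), np.float64(16.8), np.float64(0.731))
wrist px (np.float64(195.7478610412183), np.float64(73.08208375686316)) 606
wrist (array([ 0.4391, -0.312 ]), np.float64(15.6), np.float64(0.843)) all (array([ 0.4388, -0.3119]), np.float64(15.4), np.float64(0.751))
```

Emit:
carry_out([
  {"tx":0.03,"ty":0.05,"tz":0,"ax":0,"ay":0,"az":0.23},
  {"tx":0.06,"ty":0.1,"tz":0,"ax":0,"ay":0,"az":0.46},
  {"tx":0.09,"ty":0.15,"tz":0,"ax":0,"ay":0,"az":0.69},
  {"tx":0.12,"ty":0.21,"tz":0,"ax":0,"ay":0,"az":0.9},
])

```text
time_s: 43.13
position: [0.4607, -0.4178, 0.2921]
orientation: [2.274, 2.165, 0.004]
contact_force: [0.6, 0.5, -0.6]
width: 0.0855
grasp_force: 0.0
```

Emit:
carry_out([
  {"tx":0.03,"ty":0.05,"tz":0,"ax":0,"ay":0,"az":0.23},
  {"tx":0.06,"ty":0.1,"tz":0,"ax":0,"ay":0,"az":0.46},
  {"tx":0.09,"ty":0.15,"tz":0,"ax":0,"ay":0,"az":0.69},
  {"tx":0.12,"ty":0.21,"tz":0,"ax":0,"ay":0,"az":0.9},
])

```text
time_s: 43.47
position: [0.4787, -0.3864, 0.292]
orientation: [1.706, 2.637, 0.007]
contact_force: [-0.6, 0.0, -0.0]
width: 0.0854
grasp_force: 0.0
```

Emit:
carry_out([
  {"tx":0.03,"ty":0.05,"tz":0,"ax":0,"ay":0,"az":0.23},
  {"tx":0.06,"ty":0.1,"tz":0,"ax":0,"ay":0,"az":0.46},
  {"tx":0.09,"ty":0.15,"tz":0,"ax":0,"ay":0,"az":0.69},
  {"tx":0.12,"ty":0.21,"tz":0,"ax":0,"ay":0,"az":0.9},
])

```text
time_s: 43.8
position: [0.4969, -0.355, 0.2919]
orientation: [1.044, 2.962, 0.009]
contact_force: [0.4, 0.4, -0.9]
width: 0.0853
grasp_force: 0.0
```

Emit:
carry_out([
  {"tx":0.03,"ty":0.05,"tz":0,"ax":0,"ay":0,"az":0.23},
  {"tx":0.06,"ty":0.1,"tz":0,"ax":0,"ay":0,"az":0.46},
  {"tx":0.09,"ty":0.15,"tz":0,"ax":0,"ay":0,"az":0.69},
  {"tx":0.12,"ty":0.21,"tz":0,"ax":0,"ay":0,"az":0.9},
])

```text
time_s: 44.13
position: [0.515, -0.3235, 0.292]
orientation: [0.323, 3.124, 0.01]
contact_force: [-0.4, -0.1, 0.5]
width: 0.0853
grasp_force: 0.0
```

Emit:
carry_out([
  {"tx":0.03,"ty":0.05,"tz":0,"ax":0,"ay":0,"az":0.23},
  {"tx":0.06,"ty":0.1,"tz":0,"ax":0,"ay":0,"az":0.46},
  {"tx":0.09,"ty":0.15,"tz":0,"ax":0,"ay":0,"az":0.69},
  {"tx":0.12,"ty":0.21,"tz":0,"ax":0,"ay":0,"az":0.9},
  {"tx":0.12,"ty":0.21,"tz":0,"ax":0,"ay":0,"az":0.9},
  {"tx":0.12,"ty":0.21,"tz":0,"ax":0,"ay":0,"az":0.9},
  {"tx":0.12,"ty":0.21,"tz":0,"ax":0,"ay":0,"az":0.9},
])

```text
time_s: 44.72
position: [0.5331, -0.2917, 0.2927]
orientation: [-0.402, 3.115, 0.008]
contact_force: [0.5, -0.3, 0.4]
width: 0.0853
grasp_force: 0.0
```

```bash
python3 go2.py; python3 - <<'E'
from keyfit import *
ctr=[.439,-.312,.072]
c=cam('wrist');im=c['frame'];np.savez('w17.npz',**{k:np.array(c[k]) for k in ('R','t','f','cx','cy')});cv2.imwrite('pics/w17.png',im)
m=redmask(im,c,ctr,60);print('px',proj(c,ctr),m.sum())
V=[(c,m)];print('wrist',run(V));c2=load('w16');V.append((c2,redmask(cv2.imread('pics/w16.png'),c2,ctr,60)));print('both',run(V))
for o in ('key','keyhole','stand'): print(o,[(round(x['score'],2),np.round(x['location'],3).tolist()) for x in ctrl.search_frame('wrist',o)],proj(c,[.577,-.1595,.084]))
E
```

```text
44.7167 q [ 1.14  0.66 -1.24  1.46  0.61  1.46  1.72] t [ 0.5331 -0.2917  0.2927] zt [-0.     0.005 -1.   ] yt [-0.254  0.967  0.005] w 0.0853
px (np.float64(259.60259294356047), np.float64(88.1049886970689)) 385
wrist (array([ 0.4401, -0.3115]), np.float64(195.0), np.float64(0.853))
both (array([ 0.4402, -0.3114]), np.float64(15.2), np.float64(0.826))
key [(0.89, [0.44, -0.311, 0.088]), (0.65, [0.535, -0.364, 0.004])] (np.float64(344.0906915565291), np.float64(226.06514929600084))
keyhole [] (np.float64(344.0906915565291), np.float64(226.06514929600084))
stand [(0.56, [0.437, -0.308, 0.044])] (np.float64(344.0906915565291), np.float64(226.06514929600084))
```

```bash
cat > slot.py <<'E'
from sil import *
def slot(c,im,s=8):
    u,v=map(int,proj(c,[.576,-.1597,.084]));x0,y0=u-18,v-18
    a=cv2.resize(im[y0:y0+36,x0:x0+36],None,fx=s,fy=s,interpolation=cv2.INTER_CUBIC);h=cv2.cvtColor(a,cv2.COLOR_BGR2HSV)
    g=cv2.inRange(h,(15,90,60),(35,255,255));n,l,st,ce=cv2.connectedComponentsWithStats(g);i=l[s*18+0, s*18] or 1+np.argmax(st[1:,4])
    gm=(l==i).astype(np.uint8);cs,_=cv2.findContours(gm,0,1);hull=np.zeros_like(gm);cv2.drawContours(hull,[cv2.convexHull(max(cs,key=cv2.contourArea))],-1,1,-1)
    vb=np.percentile(h[...,2][gm>0],80);d=((h[...,2]<.83*vb)&(cv2.erode(hull,np.ones((17,17)))>0)).astype(np.uint8)
    n,l,st,ce=cv2.connectedComponentsWithStats(d);i=1+np.argmax(st[1:,4]);pts=np.argwhere(l==i)[:,::-1].astype(np.float32)
    r=cv2.minAreaRect(pts);bx=cv2.boxPoints(r);W=np.array([ray(c,x0+(p[0]+.5)/s-.5,y0+(p[1]+.5)/s-.5,.084)[:2] for p in bx])
    e=[W[1]-W[0],W[2]-W[1]];L=max(e,key=np.linalg.norm);gc=np.array(cv2.moments(hull,True)['m10'])/hull.sum(),cv2.moments(hull,True)['m01']/hull.sum()
    return W.mean(0).round(4),[np.linalg.norm(x).round(4) for x in e],np.degrees(np.arctan(L[1]/L[0])).round(1),'gold',ray(c,x0+gc[0]/s,y0+gc[1]/s,.084)[:2].round(4)
E
python3 - <<'E'
from slot import *
for n,f in (('w8','w8'),('wrist9','wrist9'),('w2','w2'),('scene9','scene9'),('top7','top7')):
    try: print(n,slot(load(n),cv2.imread(f'pics/{f}.png')))
    except Exception as e: print(n,e)
E
cat > s5.py <<'E'
from pathsim import *
R0=f(q)[1];print(np.round(q,2))
Rk=np.array([[np.cos(np.radians(195.2)),-np.sin(np.radians(0)),0]]) if 0 else Ro.from_euler('z',.5,degrees=True).as_matrix()@R0
k=np.array([.440,-.3115,.053])
go('above',k+[0,0,.06],Rk);go('pick',k,Rk);go('lift',k+[0,0,.12],Rk)
Rs=rz(np.radians(-16.5))@Rk;s=np.array([.576,-.1597,.097])
go('abv hole',s+[0,0,.08],Rs);go('in',s,Rs)
for a in (25,50,75): go(f'turn{a}',s,rz(-np.radians(a))@Rs)
E
python3 s5.py
```

```text
w8 (array([ 0.5747, -0.159 ]), [np.float64(0.0094), np.float64(0.0246)], np.float64(-4.3), 'gold', array([ 0.576 , -0.1596]))
wrist9 (array([ 0.5748, -0.1595]), [np.float64(0.0092), np.float64(0.0251)], np.float64(-7.2), 'gold', array([ 0.5759, -0.1596]))
w2 (array([ 0.5751, -0.1592]), [np.float64(0.0257), np.float64(0.0101)], np.float64(-4.4), 'gold', array([ 0.575 , -0.1599]))
scene9 (array([ 0.5765, -0.161 ]), [np.float64(0.0079), np.float64(0.0217)], np.float64(-6.2), 'gold', array([ 0.5791, -0.1614]))
top7 attempt to get argmax of an empty sequence
[ 1.14  0.66 -1.24  1.46  0.61  1.46  1.72]
above [ 0.44  -0.312  0.113] dR deg [0.  0.  0.5] q [ 1.28  0.72 -1.15  1.86  0.75  1.08  1.67] margin 0.0 minz 0.47
pick [ 0.44  -0.312  0.053] dR deg [-0. -0. -0.] q [ 1.23  0.79 -1.07  1.91  0.84  0.98  1.6 ] margin 0.08 minz 0.41
lift [ 0.44  -0.312  0.173] dR deg [-0. -0. -0.] q [ 1.32  0.66 -1.21  1.79  0.67  1.17  1.74] margin 0.0 minz 0.53
abv hole [ 0.576 -0.16   0.177] dR deg [  0.    0.  -16.5] q [ 0.86  0.68 -1.07  1.65  0.63  1.2   1.19] margin 0.02 minz 0.534
in [ 0.576 -0.16   0.097] dR deg [-0.  0. -0.] q [ 0.82  0.76 -1.01  1.73  0.72  1.07  1.12] margin 0.15 minz 0.454
turn25 [ 0.576 -0.16   0.097] dR deg [ -0.  -0. -25.] q [ 0.77  0.71 -0.91  1.74  0.64  1.02  0.74] margin 0.22 minz 0.454
turn50 [ 0.576 -0.16   0.097] dR deg [ -0.  -0. -25.] q [ 0.71  0.67 -0.8   1.75  0.57  0.97  0.37] margin 0.32 minz 0.454
turn75 [ 0.576 -0.16   0.097] dR deg [ -0.  -0. -25.] q [ 0.65  0.63 -0.69  1.75  0.49  0.93 -0.01] margin 0.43 minz 0.454
```

Emit:
carry_out([
  {"tx":-0.2,"ty":-0.04,"tz":-0.1,"ax":0,"ay":0,"az":0.02},
  {"tx":-0.4,"ty":-0.08,"tz":-0.2,"ax":0,"ay":0,"az":0.02},
  {"tx":-0.62,"ty":-0.13,"tz":-0.3,"ax":0,"ay":0,"az":0.02},
  {"tx":-0.62,"ty":-0.13,"tz":-0.55,"ax":0,"ay":0,"az":0.02},
  {"tx":-0.62,"ty":-0.13,"tz":-0.8,"ax":0,"ay":0,"az":0.02},
  {"tx":-0.62,"ty":-0.13,"tz":-1,"ax":0,"ay":0,"az":0.02},
  {"tx":-0.62,"ty":-0.13,"tz":-1,"ax":0,"ay":0,"az":0.02},
  {"tx":-0.62,"ty":-0.13,"tz":-1,"ax":0,"ay":0,"az":0.02},
  {"tx":-0.62,"ty":-0.13,"tz":-1,"ax":0,"ay":0,"az":0.02},
], jaw=0.5)

```text
time_s: 45.67
position: [0.4418, -0.3096, 0.1453]
orientation: [-0.427, 3.109, 0.005]
contact_force: [0.4, -0.1, 1.5]
width: 0.0427
grasp_force: 0.0
```

```bash
python3 go2.py; python3 - <<'E'
from keyfit import *
ctr=[.44,-.3115,.072]
c=cam('wrist');im=c['frame'];cv2.imwrite('pics/w18.png',im)
m=redmask(im,c,ctr,90);print('px',proj(c,ctr),m.sum(),cv2.boundingRect(m));print('wrist',run([(c,m)]))
E
```

```text
45.6667 q [ 1.28  0.67 -1.15  1.83  0.68  1.11  1.73] t [ 0.4418 -0.3096  0.1453] zt [ 0.003  0.004 -1.   ] yt [-0.27   0.963  0.003] w 0.0427
px (np.float64(255.23670168910817), np.float64(203.53241850510784)) 912 (247, 168, 16, 72)
wrist (array([ 0.4398, -0.3121]), np.float64(195.6), np.float64(0.859))
```

Emit:
carry_out([
  {"tx":-0.012,"ty":-0.016,"tz":-0.2,"ax":0,"ay":0,"az":0},
  {"tx":-0.012,"ty":-0.016,"tz":-0.4,"ax":0,"ay":0,"az":0},
  {"tx":-0.012,"ty":-0.016,"tz":-0.55,"ax":0,"ay":0,"az":0},
  {"tx":-0.012,"ty":-0.016,"tz":-0.61,"ax":0,"ay":0,"az":0},
  {"tx":-0.012,"ty":-0.016,"tz":-0.61,"ax":0,"ay":0,"az":0},
  {"tx":-0.012,"ty":-0.016,"tz":-0.61,"ax":0,"ay":0,"az":0},
])

```text
time_s: 46.22
position: [0.44, -0.3121, 0.0535]
orientation: [-0.428, 3.11, 0.005]
contact_force: [0.3, 0.0, 0.3]
width: 0.043
grasp_force: 0.0
```

```bash
python3 go2.py
```

```text
46.2167 q [ 1.22  0.77 -1.05  1.91  0.82  0.96  1.63] t [ 0.44   -0.3121  0.0535] zt [ 0.002  0.004 -1.   ] yt [-0.27   0.963  0.003] w 0.043
```

Emit:
carry_out([
  {"tx":0,"ty":0,"tz":0,"ax":0,"ay":0,"az":0},
  {"tx":0,"ty":0,"tz":0,"ax":0,"ay":0,"az":0},
  {"tx":0,"ty":0,"tz":0,"ax":0,"ay":0,"az":0},
  {"tx":0,"ty":0,"tz":0,"ax":0,"ay":0,"az":0},
  {"tx":0,"ty":0,"tz":0,"ax":0,"ay":0,"az":0},
], jaw=1)

```text
time_s: 46.63
position: [0.4396, -0.3123, 0.0533]
orientation: [-0.427, 3.11, 0.004]
contact_force: [-0.6, 0.2, 7.8]
width: 0.0093
grasp_force: 60.1
```

```bash
python3 go2.py
```

```text
46.6333 q [ 1.22  0.77 -1.05  1.91  0.82  0.96  1.63] t [ 0.4396 -0.3123  0.0533] zt [ 0.002  0.003 -1.   ] yt [-0.27   0.963  0.002] w 0.0093
```

Emit:
carry_out([
  {"tx":0,"ty":0,"tz":0.1,"ax":0,"ay":0,"az":0},
  {"tx":0,"ty":0,"tz":0.25,"ax":0,"ay":0,"az":0},
  {"tx":0,"ty":0,"tz":0.5,"ax":0,"ay":0,"az":0},
  {"tx":0,"ty":0,"tz":0.75,"ax":0,"ay":0,"az":0},
  {"tx":0,"ty":0,"tz":1,"ax":0,"ay":0,"az":0},
  {"tx":0,"ty":0,"tz":1,"ax":0,"ay":0,"az":0},
  {"tx":0,"ty":0,"tz":1,"ax":0,"ay":0,"az":0},
])

```text
time_s: 47.22
position: [0.44, -0.3122, 0.2051]
orientation: [-0.427, 3.108, 0.001]
contact_force: [-0.2, -0.4, -1.7]
width: 0.0094
grasp_force: 58.8
```

```bash
python3 go2.py;  python3 - <<'E'
from keyfit import *
s=ctrl.get_state();t=s['position'];ctr=[t[0],t[1],t[2]+.019]
c=cam('wrist');im=c['frame'];cv2.imwrite('pics/w19.png',im);np.savez('w19.npz',**{k:np.array(c[k]) for k in ('R','t','f','cx','cy')})
m=redmask(im,c,ctr,90);print('px',proj(c,ctr),m.sum(),cv2.boundingRect(m))
c2=cam('scene');cv2.imwrite('pics/scene19.png',c2['frame']);m2=redmask(c2['frame'],c2,ctr,16);print(m2.sum())
print([(round(x['score'],2),np.round(x['location'],3).tolist()) for n in ('wrist','scene') for x in ctrl.search_frame(n,'key')])
E
```

```text
47.2167 q [ 1.32  0.6  -1.19  1.76  0.6   1.2   1.81] t [ 0.44   -0.3122  0.2051] zt [ 0.004  0.001 -1.   ] yt [-0.27   0.963  0.   ] w 0.0094
px (np.float64(257.65753060700877), np.float64(269.7412550408743)) 2674 (245, 212, 78, 123)
55
[(0.86, [0.433, -0.314, 0.242])]
```

```bash
python3 - <<'E'
from keyfit import *
c=load('w19');im=cv2.imread('pics/w19.png');s=ctrl.get_state();t=np.array(s['position']);a=np.radians(105.6-90+180);xt=np.array([np.cos(a),np.sin(a),0]);yt=np.array([-.27,.963,0])
h=cv2.cvtColor(im,cv2.COLOR_BGR2HSV);m=cv2.inRange(h,(0,140,60),(6,255,255))|cv2.inRange(h,(172,140,60),(180,255,255));m[:180]=0
n,l,st,ce=cv2.connectedComponentsWithStats(m)
for i in range(1,n):
    if st[i][4]>50: print(st[i],ce[i].round(1))
for d in (-.003,0,.003):
    print(d,[[tuple(np.round(proj(c,t+xt*(d+sx*.025)+yt*sy*.005+[0,0,z]),1)) for sy in (1,-1)] for sx in (1,-1) for z in (.0017,.0357)])
for y in (212,214,216,220,230,240,300,320,330,333): xs=np.nonzero(m[y,200:330])[0]; print(y,(xs.min()+200,xs.max()+200,len(xs)) if len(xs) else None,end='; ')
E
```

```text
[ 245  212   24  123 2667] [256.6 273. ]
[ 60 323  27  19 253] [ 72.6 331.8]
-0.003 [[(np.float64(268.5), np.float64(208.7)), (np.float64(249.9), np.float64(208.7))], [(np.float64(271.7), np.float64(236.4)), (np.float64(248.2), np.float64(236.4))], [(np.float64(267.4), np.float64(288.3)), (np.float64(250.4), np.float64(288.3))], [(np.float64(270.0), np.float64(331.8)), (np.float64(249.0), np.float64(331.8))]]
0 [[(np.float64(268.6), np.float64(203.4)), (np.float64(249.9), np.float64(203.4))], [(np.float64(271.9), np.float64(229.9)), (np.float64(248.1), np.float64(229.9))], [(np.float64(267.5), np.float64(284.0)), (np.float64(250.4), np.float64(284.0))], [(np.float64(270.1), np.float64(326.7)), (np.float64(249.0), np.float64(326.7))]]
0.003 [[(np.float64(268.7), np.float64(198.0)), (np.float64(249.8), np.float64(198.0))], [(np.float64(272.0), np.float64(223.3)), (np.float64(248.1), np.float64(223.4))], [(np.float64(267.5), np.float64(279.5)), (np.float64(250.4), np.float64(279.5))], [(np.float64(270.2), np.float64(321.5)), (np.float64(248.9), np.float64(321.5))]]
212 (np.int64(252), np.int64(263), 12); 214 (np.int64(248), np.int64(265), 18); 216 (np.int64(247), np.int64(266), 20); 220 (np.int64(247), np.int64(267), 21); 230 (np.int64(247), np.int64(266), 20); 240 (np.int64(245), np.int64(268), 24); 300 (np.int64(247), np.int64(266), 20); 320 (np.int64(246), np.int64(268), 23); 330 (np.int64(248), np.int64(273), 20); 333 (np.int64(250), np.int64(264), 15);
```

```bash
python3 - <<'E'
from keyfit import *
from scipy.spatial.transform import Rotation as Ro
def ext(m,d): # extents along image dir d
    p=np.argwhere(m)[:,::-1]@d;return p.min(),p.max()
def pred(c,x,y,yaw,z0,d):
    q=np.array([proj(c,p) for p in box(x,y,yaw,.05,.01,z0,z0+.034)])@d;return q.min().round(1),q.max().round(1)
yaw=np.radians(15.4)
for n,ctr,z0 in (('w16',[.44,-.312,.072],.055),('w17',[.44,-.312,.072],.055)):
    c=load(n);m=redmask(cv2.imread(f'pics/{n}.png'),c,ctr,60)
    a,b=[np.array(proj(c,np.array(ctr)+s*.02*np.array([np.cos(yaw),np.sin(yaw),0]))) for s in (-1,1)];d=(b-a)/np.linalg.norm(b-a)
    print(n,'obs',ext(m,d),[ (k,pred(c,.44+k*np.cos(yaw),-.312+k*np.sin(yaw),yaw,z0,d)) for k in (-.003,0,.003,.006)])
# w18: rigid camera
c19=load('w19');T=lambda t,w:(np.array(t),Ro.from_rotvec(w).as_matrix())
t9,R9=T([.44,-.3122,.2051],[-.427,3.108,.001]);t8,R8=T([.4418,-.3096,.1453],[-.427,3.109,.005])
Rtc=c19['R']@R9;ttc=c19['R']@t9+c19['t']   # cam = Rtc*tool + ttc
c8=dict(c19);c8['R']=Rtc@R8.T;c8['t']=ttc-c8['R']@t8
m=redmask(cv2.imread('pics/w18.png'),c8,[.44,-.3115,.072],90);d=np.array([0,-1.])
print('w18 obs',ext(m,d),[(k,pred(c8,.44+k*np.cos(yaw),-.312+k*np.sin(yaw),yaw,.055,d)) for k in (-.003,0,.003,.006)])
m=redmask(cv2.imread('pics/w19.png'),c19,[.44,-.312,.224],90)
print('w19 obs',ext(m,d),[(k,pred(c19,.44+k*np.cos(yaw),-.312+k*np.sin(yaw),yaw,.2068,d)) for k in (-.003,0,.003,.006)])
E
```

```text
w16 obs (np.float64(49.673040382699696), np.float64(94.56588759198793)) [(-0.003, (np.float64(47.3), np.float64(93.4))), (0, (np.float64(50.0), np.float64(96.3))), (0.003, (np.float64(52.6), np.float64(99.1))), (0.006, (np.float64(55.3), np.float64(102.0)))]
w17 obs (np.float64(66.15090131529348), np.float64(112.19973903697988)) [(-0.003, (np.float64(63.2), np.float64(110.7))), (0, (np.float64(66.2), np.float64(113.5))), (0.003, (np.float64(69.1), np.float64(116.1))), (0.006, (np.float64(72.1), np.float64(118.8)))]
w18 obs (np.float64(-239.0), np.float64(-168.0)) [(-0.003, (np.float64(-238.1), np.float64(-164.3))), (0, (np.float64(-241.7), np.float64(-167.9))), (0.003, (np.float64(-245.2), np.float64(-171.5))), (0.006, (np.float64(-248.7), np.float64(-175.0)))]
w19 obs (np.float64(-334.0), np.float64(-212.0)) [(-0.003, (np.float64(-331.8), np.float64(-204.3))), (0, (np.float64(-337.0), np.float64(-209.7))), (0.003, (np.float64(-342.2), np.float64(-215.1))), (0.006, (np.float64(-347.3), np.float64(-220.4)))]
```

```bash
python3 go2.py; python3 - <<'E'
from keyfit import *
c=cam('wrist');s=ctrl.get_state();im=c['frame'];t=np.array(s['position']);print(t.round(4),np.round(s['orientation'],3))
yaw=np.radians(15.5);d=np.array([0,-1.])
m=redmask(im,c,[t[0],t[1],t[2]+.019],90);p=np.argwhere(m)[:,::-1];print('obs',-p[:,1].max(),-p[:,1].min(),p[:,0].mean())
for k in (-.003,0,.003,.006):
    q=np.array([proj(c,x) for x in box(t[0]+k*np.cos(yaw),t[1]+k*np.sin(yaw),yaw,.05,.01,t[2]+.0017,t[2]+.0357)]);print(k,-q[:,1].max().round(1),-q[:,1].min().round(1),q[:,0].mean().round(1))
E
```

```text
47.4167 q [ 1.32  0.6  -1.19  1.76  0.6   1.2   1.8 ] t [ 0.4379 -0.3119  0.2009] zt [-0.001  0.005 -1.   ] yt [-0.27   0.963  0.005] w 0.0093
[ 0.438  -0.3118  0.2008] [ 0.428 -3.112 -0.009]
obs -334 -212 256.59055118110234
-0.003 -331.6 -204.2 257.9
0 -336.8 -209.7 257.9
0.003 -342.0 -215.0 257.9
0.006 -347.2 -220.3 257.9
```

Emit:
carry_out([
  {"tx":0.11,"ty":0.12,"tz":0,"ax":0,"ay":0,"az":-0.1},
  {"tx":0.22,"ty":0.24,"tz":0,"ax":0,"ay":0,"az":-0.2},
  {"tx":0.34,"ty":0.38,"tz":0,"ax":0,"ay":0,"az":-0.3},
  {"tx":0.46,"ty":0.51,"tz":0,"ax":0,"ay":0,"az":-0.35},
])

```text
time_s: 47.8
position: [0.5078, -0.2345, 0.2009]
orientation: [0.136, -3.139, -0.008]
contact_force: [1.0, -0.2, 0.7]
width: 0.0094
grasp_force: 58.8
```

Emit:
carry_out([
  {"tx":0.12,"ty":0.13,"tz":0,"ax":0,"ay":0,"az":-0.1},
  {"tx":0.24,"ty":0.26,"tz":0,"ax":0,"ay":0,"az":-0.2},
  {"tx":0.36,"ty":0.4,"tz":0,"ax":0,"ay":0,"az":-0.3},
  {"tx":0.45,"ty":0.51,"tz":0,"ax":0,"ay":0,"az":-0.33},
  {"tx":0.45,"ty":0.51,"tz":0,"ax":0,"ay":0,"az":-0.33},
  {"tx":0.45,"ty":0.51,"tz":0,"ax":0,"ay":0,"az":-0.33},
  {"tx":0.45,"ty":0.51,"tz":0,"ax":0,"ay":0,"az":-0.33},
  {"tx":0.45,"ty":0.51,"tz":0,"ax":0,"ay":0,"az":-0.33},
  {"tx":0.45,"ty":0.51,"tz":0,"ax":0,"ay":0,"az":-0.33},
])

```text
time_s: 48.55
position: [0.5746, -0.1604, 0.2015]
orientation: [0.133, 3.138, 0.005]
contact_force: [1.1, -0.2, -0.5]
width: 0.0093
grasp_force: 58.8
```

```bash
cat > al.py <<'E'
from keyfit import *
from go2 import *
yaw=np.arctan2(R[1,1],R[0,1])-np.pi/2;print('yaw flat',np.degrees(yaw).round(2))
need(np.array([.575,-.1593,t[2]]),rz(np.radians(-5)-yaw)@R)
E
python3 al.py; python3 - <<'E'
from slot import *
c=cam('wrist');im=c['frame'];cv2.imwrite('pics/w20.png',im);print('hole px',proj(c,[.575,-.1593,.084]),'R',np.round(c['R'][0],3))
s=ctrl.get_state();t=s['position'];print(np.round(t,4))
# where does blade tip project, and gold pixels visible?
h=cv2.cvtColor(im,cv2.COLOR_BGR2HSV);m=cv2.inRange(h,(18,120,180),(30,255,255));n,l,st,ce=cv2.connectedComponentsWithStats(m);print([(list(map(int,st[i])),ce[i].round(1).tolist()) for i in range(1,n) if st[i][4]>80])
print('tip px',proj(c,[t[0],t[1],t[2]-.039]))
c=cam('scene');cv2.imwrite('pics/scene20.png',c['frame']);print([(round(x['score'],2),np.round(x['location'],3).tolist()) for x in ctrl.search_frame('scene','key')])
E
```

```text
48.55 q [ 0.84  0.63 -1.03  1.63  0.56  1.21  1.18] t [ 0.5746 -0.1604  0.2015] zt [ 0.001  0.003 -1.   ] yt [0.084 0.996 0.003] w 0.0093
yaw flat -4.84
shift/150mm [0.003 0.007 0.   ] turn/30deg [ 0.    -0.    -0.005]
hole px (np.float64(257.8374891212805), np.float64(190.87425746475998)) R [0.085 0.996 0.004]
[ 0.5747 -0.1603  0.2017]
[([389, 117, 123, 149, 1531], [440.6, 175.2]), ([477, 153, 32, 35, 582], [495.3, 168.8]), ([451, 187, 28, 28, 330], [467.5, 200.1]), ([457, 214, 55, 50, 1380], [488.6, 239.4]), ([406, 221, 46, 50, 1009], [428.9, 245.9]), ([454, 268, 15, 14, 98], [459.8, 273.8])]
tip px (np.float64(257.3412662276761), np.float64(223.31586492712236))
[(0.34, [0.306, -0.113, 0.024])]
```

Emit:
carry_out([
  {"tx":0.003,"ty":0.007,"tz":-0.15,"ax":0,"ay":0,"az":-0.005},
  {"tx":0.003,"ty":0.007,"tz":-0.3,"ax":0,"ay":0,"az":-0.005},
  {"tx":0.003,"ty":0.007,"tz":-0.42,"ax":0,"ay":0,"az":-0.005},
  {"tx":0.003,"ty":0.007,"tz":-0.47,"ax":0,"ay":0,"az":-0.005},
  {"tx":0.003,"ty":0.007,"tz":-0.47,"ax":0,"ay":0,"az":-0.005},
  {"tx":0.003,"ty":0.007,"tz":-0.47,"ax":0,"ay":0,"az":-0.005},
  {"tx":0.003,"ty":0.007,"tz":-0.47,"ax":0,"ay":0,"az":-0.005},
  {"tx":0.003,"ty":0.007,"tz":-0.47,"ax":0,"ay":0,"az":-0.005},
])

```text
time_s: 49.37
position: [0.5766, -0.1579, 0.1328]
orientation: [0.134, 3.135, 0.006]
contact_force: [0.5, 0.8, -0.1]
width: 0.0094
grasp_force: 58.8
```

```bash
python3 al.py; python3 - <<'E'
from sil import *
# gold of switch top in scene + wrist views: centre of the gold patch
for n in ('scene','wrist'):
    c=cam(n);im=c['frame'];cv2.imwrite(f'pics/{n}21.png',im);u,v=map(int,proj(c,[.575,-.1593,.084]));w=14 if n=='scene' else 50
    h=cv2.cvtColor(im[v-w:v+w,u-w:u+w],cv2.COLOR_BGR2HSV);m=cv2.inRange(h,(18,110,100),(30,255,255));k,l,st,ce=cv2.connectedComponentsWithStats(m)
    print(n,(u,v),[(list(map(int,st[i]+np.array([u-w,v-w,0,0,0]))),(ce[i]+[u-w,v-w]).round(1).tolist()) for i in range(1,k) if st[i][4]>20])
    s=ctrl.get_state();t=s['position'];print('blade tip px',np.round(proj(c,[t[0],t[1],t[2]-.039]),1))
E
```

```text
49.3667 q [ 0.81  0.69 -0.98  1.7   0.64  1.09  1.12] t [ 0.5766 -0.1579  0.1328] zt [ 0.004  0.003 -1.   ] yt [0.085 0.996 0.004] w 0.0094
yaw flat -4.9
shift/150mm [-0.01  -0.009  0.   ] turn/30deg [-0.     0.    -0.003]
scene (224, 238) [([219, 235, 13, 10, 81], [224.5, 239.7])]
blade tip px [225.4 236.8]
wrist (255, 215) [([229, 199, 51, 34, 637], [248.1, 214.5])]
blade tip px [257.1 222.6]
```

Emit:
carry_out([
  {"tx":0,"ty":0,"tz":0,"ax":0,"ay":0,"az":0},
  {"tx":0,"ty":0,"tz":0,"ax":0,"ay":0,"az":0},
  {"tx":0,"ty":0,"tz":0,"ax":0,"ay":0,"az":0},
  {"tx":0,"ty":0,"tz":0,"ax":0,"ay":0,"az":0},
  {"tx":0,"ty":0,"tz":0,"ax":0,"ay":0,"az":0},
  {"tx":0,"ty":0,"tz":0,"ax":0,"ay":0,"az":0},
])

```text
time_s: 49.97
position: [0.5757, -0.158, 0.1314]
orientation: [0.134, 3.137, 0.006]
contact_force: [0.3, 0.3, -0.0]
width: 0.0093
grasp_force: 58.8
```

Emit:
carry_out([
  {"tx":0,"ty":0,"tz":0,"ax":0,"ay":0,"az":0},
])

```text
time_s: 50.05
position: [0.5757, -0.158, 0.1314]
orientation: [0.134, 3.137, 0.006]
contact_force: [-0.5, 0.3, -0.6]
width: 0.0091
grasp_force: 58.8
```

Emit:
carry_out([
  {"tx":0,"ty":0,"tz":0,"ax":0,"ay":0,"az":0},
])

```text
time_s: 50.13
position: [0.5757, -0.158, 0.1314]
orientation: [0.134, 3.137, 0.006]
contact_force: [-0.2, 0.3, -0.6]
width: 0.0095
grasp_force: 58.8
```

```bash
python3 al.py
```

```text
50.1333 q [ 0.81  0.69 -0.98  1.71  0.64  1.09  1.12] t [ 0.5757 -0.158   0.1314] zt [ 0.002  0.004 -1.   ] yt [0.085 0.996 0.004] w 0.0095
yaw flat -4.9
shift/150mm [-0.005 -0.009  0.   ] turn/30deg [-0.    -0.    -0.003]
```

Emit:
carry_out([
  {"tx":-0.005,"ty":-0.009,"tz":0,"ax":0,"ay":0,"az":0},
  {"tx":-0.005,"ty":-0.009,"tz":-0.02,"ax":0,"ay":0,"az":0},
  {"tx":-0.005,"ty":-0.009,"tz":-0.04,"ax":0,"ay":0,"az":0},
  {"tx":-0.005,"ty":-0.009,"tz":-0.06,"ax":0,"ay":0,"az":0},
  {"tx":-0.005,"ty":-0.009,"tz":-0.08,"ax":0,"ay":0,"az":0},
  {"tx":-0.005,"ty":-0.009,"tz":-0.09,"ax":0,"ay":0,"az":0},
  {"tx":-0.005,"ty":-0.009,"tz":-0.09,"ax":0,"ay":0,"az":0},
  {"tx":-0.005,"ty":-0.009,"tz":-0.09,"ax":0,"ay":0,"az":0},
])

```text
time_s: 50.8
position: [0.575, -0.1592, 0.1178]
orientation: [0.134, 3.137, 0.006]
contact_force: [-0.7, -0.0, -0.9]
width: 0.0092
grasp_force: 58.8
```

```bash
python3 al.py; python3 -c "
from h import *
s=ctrl.get_state();print(np.round(s['contact_force'],1),np.round(s['ft_torque'],2))"
```

```text
50.8 q [ 0.81  0.71 -0.97  1.72  0.65  1.07  1.11] t [ 0.575  -0.1592  0.1178] zt [ 0.002  0.004 -1.   ] yt [0.085 0.996 0.004] w 0.0092
yaw flat -4.89
shift/150mm [ 0. -0.  0.] turn/30deg [-0.     0.    -0.004]
[-0.7 -0.  -0.9] [ 0.01 -0.03  0.01]
```

Emit:
carry_out([
  {"tx":0,"ty":0,"tz":-0.02,"ax":0,"ay":0,"az":0},
  {"tx":0,"ty":0,"tz":-0.04,"ax":0,"ay":0,"az":0},
  {"tx":0,"ty":0,"tz":-0.06,"ax":0,"ay":0,"az":0},
  {"tx":0,"ty":0,"tz":-0.08,"ax":0,"ay":0,"az":0},
  {"tx":0,"ty":0,"tz":-0.1,"ax":0,"ay":0,"az":0},
  {"tx":0,"ty":0,"tz":-0.12,"ax":0,"ay":0,"az":0},
  {"tx":0,"ty":0,"tz":-0.135,"ax":0,"ay":0,"az":0},
  {"tx":0,"ty":0,"tz":-0.145,"ax":0,"ay":0,"az":0},
  {"tx":0,"ty":0,"tz":-0.145,"ax":0,"ay":0,"az":0},
  {"tx":0,"ty":0,"tz":-0.145,"ax":0,"ay":0,"az":0},
])

```text
time_s: 51.63
position: [0.575, -0.1593, 0.0973]
orientation: [0.134, 3.137, 0.005]
contact_force: [-5.1, -0.0, 10.0]
width: 0.0094
grasp_force: 60.9
```

```bash
python3 al.py; python3 -c "
from h import *
s=ctrl.get_state();print(np.round(s['contact_force'],1),np.round(s['ft_torque'],2))"
```

```text
51.6333 q [ 0.79  0.73 -0.95  1.74  0.68  1.04  1.09] t [ 0.575  -0.1593  0.0973] zt [ 0.002  0.003 -1.   ] yt [0.085 0.996 0.003] w 0.0094
yaw flat -4.9
shift/150mm [0. 0. 0.] turn/30deg [-0.     0.    -0.003]
[-5.1 -0.  10. ] [-0.18  1.15 -0.02]
```

Emit:
carry_out([
  {"tx":-0.003,"ty":0,"tz":0.01,"ax":0,"ay":0,"az":0},
  {"tx":-0.003,"ty":0,"tz":0.01,"ax":0,"ay":0,"az":0},
  {"tx":-0.003,"ty":0,"tz":0.01,"ax":0,"ay":0,"az":-0.14},
  {"tx":-0.003,"ty":0,"tz":0.01,"ax":0,"ay":0,"az":-0.28},
  {"tx":-0.003,"ty":0,"tz":0.01,"ax":0,"ay":0,"az":-0.42},
  {"tx":-0.003,"ty":0,"tz":0.01,"ax":0,"ay":0,"az":-0.56},
  {"tx":-0.003,"ty":0,"tz":0.01,"ax":0,"ay":0,"az":-0.7},
  {"tx":-0.003,"ty":0,"tz":0.01,"ax":0,"ay":0,"az":-0.85},
  {"tx":-0.003,"ty":0,"tz":0.01,"ax":0,"ay":0,"az":-1},
  {"tx":-0.003,"ty":0,"tz":0.01,"ax":0,"ay":0,"az":-1},
])

```text
time_s: 52.47
position: [0.5746, -0.1592, 0.0975]
orientation: [0.946, 2.993, 0.005]
contact_force: [0.7, 0.4, -1.7]
width: 0.0093
grasp_force: 58.7
```

```bash
python3 al.py; python3 -c "
from h import *
s=ctrl.get_state();print(np.round(s['contact_force'],1),np.round(s['ft_torque'],2))"
```

```text
52.4667 q [ 0.73  0.68 -0.83  1.75  0.58  0.98  0.63] t [ 0.5746 -0.1592  0.0975] zt [ 0.004  0.002 -1.   ] yt [0.575 0.818 0.004] w 0.0093
yaw flat -35.09
shift/150mm [ 0.003 -0.001  0.   ] turn/30deg [-0.    -0.     1.003]
[ 0.7  0.4 -1.7] [ 0.23 -0.06  0.  ]
```

Emit:
carry_out([
  {"tx":0,"ty":0,"tz":0,"ax":0,"ay":0,"az":-0.14},
  {"tx":0,"ty":0,"tz":0,"ax":0,"ay":0,"az":-0.28},
  {"tx":0,"ty":0,"tz":0,"ax":0,"ay":0,"az":-0.42},
  {"tx":0,"ty":0,"tz":0,"ax":0,"ay":0,"az":-0.56},
  {"tx":0,"ty":0,"tz":0,"ax":0,"ay":0,"az":-0.7},
  {"tx":0,"ty":0,"tz":0,"ax":0,"ay":0,"az":-0.85},
  {"tx":0,"ty":0,"tz":0,"ax":0,"ay":0,"az":-0.95},
  {"tx":0,"ty":0,"tz":0,"ax":0,"ay":0,"az":-0.95},
])

```text
time_s: 53.13
position: [0.5746, -0.159, 0.0975]
orientation: [1.648, 2.671, 0.004]
contact_force: [0.5, 0.8, -1.2]
width: 0.0098
grasp_force: 58.7
```

```bash
python3 al.py; python3 -c "
from h import *
s=ctrl.get_state();print(np.round(s['contact_force'],1),np.round(s['ft_torque'],2))"
```

```text
53.1333 q [ 0.66  0.63 -0.71  1.75  0.5   0.94  0.21] t [ 0.5746 -0.159   0.0975] zt [ 0.004  0.    -1.   ] yt [0.894 0.448 0.004] w 0.0098
yaw flat -63.36
shift/150mm [ 0.003 -0.002  0.   ] turn/30deg [0.    0.    1.945]
[ 0.5  0.8 -1.2] [ 0.33 -0.16  0.03]
```

Emit:
carry_out([
  {"tx":0,"ty":0,"tz":0,"ax":0,"ay":0,"az":-0.1},
  {"tx":0,"ty":0,"tz":0,"ax":0,"ay":0,"az":-0.2},
  {"tx":0,"ty":0,"tz":0,"ax":0,"ay":0,"az":-0.3},
  {"tx":0,"ty":0,"tz":0,"ax":0,"ay":0,"az":-0.3},
])

```text
time_s: 53.47
position: [0.5746, -0.159, 0.0975]
orientation: [1.851, 2.534, 0.004]
contact_force: [1.0, 0.8, -2.3]
width: 0.0094
grasp_force: 58.6
```

```bash
python3 al.py; python3 -c "
from h import *
s=ctrl.get_state();print(np.round(s['contact_force'],1),np.round(s['ft_torque'],2))"
```

```text
53.4667 q [ 0.63  0.62 -0.67  1.75  0.47  0.92  0.08] t [ 0.5746 -0.159   0.0975] zt [ 0.004 -0.    -1.   ] yt [0.953 0.304 0.004] w 0.0094
yaw flat -72.31
shift/150mm [ 0.003 -0.002  0.   ] turn/30deg [-0.    -0.     2.244]
[ 1.   0.8 -2.3] [ 0.39 -0.26  0.02]
```

Emit:
carry_out([
  {"tx":0,"ty":0,"tz":0,"ax":0,"ay":0,"az":-0.1},
  {"tx":0,"ty":0,"tz":0,"ax":0,"ay":0,"az":-0.2},
  {"tx":0,"ty":0,"tz":0,"ax":0,"ay":0,"az":-0.2},
])

```text
time_s: 53.72
position: [0.5746, -0.1589, 0.0975]
orientation: [1.98, 2.434, 0.003]
contact_force: [1.7, 2.3, -3.4]
width: 0.0097
grasp_force: 58.6
```

```bash
python3 al.py; python3 -c "
from h import *
s=ctrl.get_state();print(np.round(s['contact_force'],1),np.round(s['ft_torque'],2))"
```

```text
53.7167 q [ 0.62  0.61 -0.64  1.76  0.45  0.92 -0.01] t [ 0.5746 -0.1589  0.0975] zt [ 0.004 -0.001 -1.   ] yt [0.979 0.204 0.004] w 0.0097
yaw flat -78.25
shift/150mm [ 0.002 -0.003  0.   ] turn/30deg [0.    0.    2.442]
[ 1.7  2.3 -3.4] [ 0.4  -0.3   0.24]
```

Emit:
carry_out([
  {"tx":0,"ty":0,"tz":0,"ax":0,"ay":0,"az":-0.07},
  {"tx":0,"ty":0,"tz":0,"ax":0,"ay":0,"az":-0.15},
  {"tx":0,"ty":0,"tz":0,"ax":0,"ay":0,"az":-0.15},
  {"tx":0,"ty":0,"tz":0,"ax":0,"ay":0,"az":-0.15},
])

```text
time_s: 54.05
position: [0.5747, -0.1589, 0.0976]
orientation: [2.07, 2.358, 0.003]
contact_force: [1.9, 1.1, -2.2]
width: 0.0095
grasp_force: 70.2
```

```bash
python3 al.py; python3 -c "
from h import *
s=ctrl.get_state();print(np.round(s['contact_force'],1),np.round(s['ft_torque'],2))"
```

```text
54.05 q [ 0.6   0.61 -0.62  1.76  0.44  0.91 -0.07] t [ 0.5747 -0.1589  0.0976] zt [ 0.004 -0.001 -1.   ] yt [0.992 0.13  0.004] w 0.0095
yaw flat -82.54
shift/150mm [ 0.002 -0.003  0.   ] turn/30deg [-0.     0.     2.585]
[ 1.9  1.1 -2.2] [ 0.41 -0.31  1.35]
```

Emit:
carry_out([
  {"tx":0,"ty":0,"tz":0,"ax":0,"ay":0,"az":0.05},
  {"tx":0,"ty":0,"tz":0,"ax":0,"ay":0,"az":0.1},
  {"tx":0,"ty":0,"tz":0,"ax":0,"ay":0,"az":0.1},
])

```text
time_s: 54.3
position: [0.5747, -0.1591, 0.0975]
orientation: [2.011, 2.409, 0.004]
contact_force: [3.1, 2.1, -5.5]
width: 0.0091
grasp_force: 58.5
```

Emit:
carry_out([
  {"tx":0,"ty":0,"tz":0,"ax":0,"ay":0,"az":0},
  {"tx":0,"ty":0,"tz":0,"ax":0,"ay":0,"az":0},
  {"tx":0,"ty":0,"tz":0,"ax":0,"ay":0,"az":0},
  {"tx":0,"ty":0,"tz":0,"ax":0,"ay":0,"az":0},
], jaw=0.55)

```text
time_s: 54.63
position: [0.5744, -0.1599, 0.0979]
orientation: [2.016, 2.404, 0.002]
contact_force: [-0.4, -1.0, -0.4]
width: 0.0384
grasp_force: 0.0
```

Emit:
carry_out([
  {"tx":0,"ty":0,"tz":0.1,"ax":0,"ay":0,"az":0},
  {"tx":0,"ty":0,"tz":0.25,"ax":0,"ay":0,"az":0},
  {"tx":0,"ty":0,"tz":0.5,"ax":0,"ay":0,"az":0},
  {"tx":0,"ty":0,"tz":0.75,"ax":0,"ay":0,"az":0},
  {"tx":0,"ty":0,"tz":1,"ax":0,"ay":0,"az":0},
])

```text
time_s: 55.05
position: [0.574, -0.1593, 0.2494]
orientation: [2.015, 2.406, 0.003]
contact_force: [1.1, -0.3, 0.3]
width: 0.0384
grasp_force: 0.0
```

Emit:
carry_out([
  {"tx":-0.2,"ty":-0.1,"tz":0.2,"ax":0,"ay":0,"az":0},
  {"tx":-0.4,"ty":-0.25,"tz":0.4,"ax":0,"ay":0,"az":0},
  {"tx":-0.4,"ty":-0.5,"tz":0.5,"ax":0,"ay":0,"az":0},
  {"tx":-0.4,"ty":-0.7,"tz":0.5,"ax":0,"ay":0,"az":0},
  {"tx":-0.4,"ty":-0.7,"tz":0.5,"ax":0,"ay":0,"az":0},
  {"tx":-0.4,"ty":-0.7,"tz":0.5,"ax":0,"ay":0,"az":0},
  {"tx":-0.4,"ty":-0.7,"tz":0.5,"ax":0,"ay":0,"az":0},
  {"tx":-0.4,"ty":-0.7,"tz":0.5,"ax":0,"ay":0,"az":0},
])

```text
time_s: 55.72
position: [0.5146, -0.263, 0.3225]
orientation: [2.013, 2.408, 0.003]
contact_force: [0.2, -0.7, 0.3]
width: 0.0382
grasp_force: 0.0
```

```bash
python3 go2.py; python3 - <<'E'
from keyfit import *
V=[]
for n,r in (('wrist',70),('scene',16)):
    c=cam(n);im=c['frame'];cv2.imwrite(f'pics/{n}22.png',im);ctr=[.575,-.159,.116];m=redmask(im,c,ctr,r);print(n,proj(c,ctr),m.sum(),cv2.boundingRect(m));V.append((c,m))
    print('key',n,run([(c,m)],.099,(.575,-.159)))
    for o in ('cup','speed_tip','key','stone0'): print(n,o,[(round(x['score'],2),np.round(x['location'],3).tolist()) for x in ctrl.search_frame(n,o)])
b=ray(V[1][0],248.7,248.5,.147);print('lever before',b)
h=cv2.cvtColor(cv2.imread('pics/scene22.png'),cv2.COLOR_BGR2HSV);m=cv2.inRange(h,(0,150,80),(6,255,255))|cv2.inRange(h,(172,150,80),(180,255,255));k,l,st,ce=cv2.connectedComponentsWithStats(m);print([(list(map(int,st[i])),ce[i].round(1).tolist()) for i in range(1,k) if st[i][4]>12])
E
```

```text
55.7167 q [ 0.88  0.38 -0.71  1.51  0.25  1.34  0.33] t [ 0.5146 -0.263   0.3225] zt [ 0.004 -0.    -1.   ] yt [0.984 0.177 0.004] w 0.0382
wrist (np.float64(324.037456009254), np.float64(91.05518649984113)) 287 (283, 67, 49, 59)
key wrist (array([ 0.5751, -0.1591]), np.float64(104.4), np.float64(0.274))
wrist cup [(0.7, [0.559, -0.394, 0.048]), (0.69, [0.623, -0.509, 0.053])]
wrist speed_tip [(0.89, [0.685, -0.156, 0.151])]
wrist key [(0.71, [0.575, -0.156, 0.13])]
wrist stone0 []
scene (np.float64(224.5686322698332), np.float64(232.6342121823257)) 94 (219, 225, 11, 16)
key scene (array([ 0.5758, -0.1606]), np.float64(114.1), np.float64(0.764))
scene cup [(0.92, [0.563, -0.381, 0.049]), (0.82, [0.64, -0.506, 0.045])]
scene speed_tip [(0.57, [0.691, -0.152, 0.154]), (0.21, [0.366, -0.11, 0.024])]
scene key [(0.54, [0.597, 0.004, 0.082]), (0.53, [0.575, -0.159, 0.119]), (0.46, [0.688, -0.153, 0.15])]
scene stone0 []
lever before [ 0.68779478 -0.15303197  0.147     ]
[([219, 225, 11, 16, 90], [224.4, 232.6]), ([245, 245, 8, 8, 54], [248.7, 248.5]), ([162, 340, 36, 21, 365], [179.1, 349.7])]
```

```bash
python3 -c "
from bench import ctrl
print(ctrl.job_done())"
```

```text
the job is handed in; nothing more can be done
None
```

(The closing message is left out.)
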